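# Pack the profile gauges into their foam cases and cover them

## Task

Pack up the profile gauges: press each gauge on the table fully home, flush with the foam, in the cutout of its own shape in the two foam cases. When every gauge is in, set on each case the cover that matches it, so that it sits down on the flange all round. Leave the other things on the table where they are.

Things in the scene. Friction and masses are not known exactly. Their poses are not given: they have to be found in the camera images.
- gauge_tee_centre (a point): Aluminium gauge, 18 mm thick, a T from above: bar 76 mm along y at x 2 to 22 mm, stem 20 mm wide under the rib to x = -32. On top a steel grip rib 12 mm wide, 40 long along x, 22 high (40 mm in all). Point: rib's middle from above, 20 mm above the underside, 2 mm above the body's top. z up; 0.11 kg. May be absent.
- tee_home (a point): Where the tee gauge's centre is, and its axes, when fully home in its cutout in the long case. The cutout is 2 mm wider all round and 18 mm deep; springy foam lips near its top hold the gauge about 15 mm too high until pressed with 5 to 12 N. Home, its body is flush with the foam and only the rib stands up.
- gauge_ell_centre (a point): Aluminium gauge, 18 mm thick, an L from above: leg 76 mm along y under the rib (x -10 to 10 mm), short leg 20 wide at the +y end out to x = 44. On top a steel grip rib 12 mm wide, 40 long along y, 22 high (40 mm in all). Point: rib's middle from above, 20 mm above the underside, 2 mm above the body's top. z up; 0.11 kg. May be absent.
- ell_home (a point): Where the ell gauge's centre is, and its axes, when fully home in its cutout in the long case. The cutout is 2 mm wider all round and 18 mm deep; springy foam lips near its top hold the gauge about 15 mm too high until pressed with 5 to 12 N. Home, its body is flush with the foam and only the rib stands up.
- gauge_channel_centre (a point): Aluminium gauge, 18 mm thick, a U from above: base 76 mm along y under the rib (x -10 to 10 mm), two arms 20 wide at its ends out to x = 40. On top a steel grip rib 12 mm wide, 40 long along y, 22 high (40 mm in all). Point: rib's middle from above, 20 mm above the underside, 2 mm above the body's top. z up; 0.11 kg. May be absent.
- channel_home (a point): Where the channel gauge's centre is, and its axes, when fully home in its cutout in the broad case. The cutout is 2 mm wider all round and 18 mm deep; springy foam lips near its top hold the gauge about 15 mm too high until pressed with 5 to 12 N. Home, its body is flush with the foam and only the rib stands up.
- gauge_step_centre (a point): Aluminium gauge, 18 mm thick, a stepped Z from above: two 20 mm wide bars along y, at +x from y -38 to 12 mm, at -x from y -12 to 38. On top a steel grip rib 12 mm wide, 40 long along y, 22 high (40 mm in all). Point: rib's middle from above, 20 mm above the underside, 2 mm above the body's top. z up; 0.11 kg. Fits either way round. May be absent.
- step_home (a point): Where the step gauge's centre is, and its axes, when fully home in its cutout in the broad case. The cutout is 2 mm wider all round and 18 mm deep; springy foam lips near its top hold the gauge about 15 mm too high until pressed with 5 to 12 N. Home, its body is flush with the foam and only the rib stands up.
- cover_long_centre (a point): Grey hood cover of the long case, open below: outside 89 x 200 mm (x, y), inside 84 x 195, 48 mm high, black bar handle on top (14 mm wide in x, 64 long in y, 24 high; 72 in all); 0.18 kg. Point: its centre, 36 mm above its rim, 12 mm below the hood's top, 36 below the handle's top. z up. Fits either way round.
- cover_long_home (a point): Where the cover's centre is, and its axes, when seated on the long case. Case, fixed: grey flange 96 x 207 mm (x, y), 6 high; on it black foam 76 x 187 mm, top 26 mm above the table, with two cutouts. The cover's rim rests on the flange, 4 mm play round the foam. Point 42 mm above the table. A gauge not fully down blocks the cover.
- cover_broad_centre (a point): Grey hood cover of the broad case, open below: outside 138 x 111 mm (x, y), inside 133 x 106, 48 mm high, black bar handle on top (14 mm wide in x, 64 long in y, 24 high; 72 in all); 0.18 kg. Point: its centre, 36 mm above its rim, 12 mm below the hood's top, 36 below the handle's top. z up. Fits either way round.
- cover_broad_home (a point): Where the cover's centre is, and its axes, when seated on the broad case. Case, fixed: grey flange 145 x 118 mm (x, y), 6 high; on it black foam 125 x 98 mm, top 26 mm above the table, with two cutouts. The cover's rim rests on the flange, 4 mm play round the foam. Point 42 mm above the table. A gauge not fully down blocks the cover.
- dropper_bottle: Bystander, to be left where it is: small white dropper bottle, 25 mm across, 66 mm high, standing; origin at its underside.
- pen: Bystander, to be left where it is: black pen, 139 mm long, lying; origin at its underside. To its right, near the table's edge, stands a fixed desk magnifier, an obstacle: post 170 mm high at x 0.33, y -0.11 m on a 125 mm foot; its arm and lens, 115 to 140 mm high, reach 320 mm from the post towards world -y.
- eraser: Bystander, to be left where it is: eraser in a sleeve, 20 x 42 x 13 mm, lying; origin at its underside.
- ore_rock: Bystander, to be left where it is: rough copper-stained rock, 44 x 62 x 40 mm; origin at its underside.
- marble_rock: Bystander, to be left where it is: rough grey-white rock, 45 x 58 x 42 mm; origin at its underside.

How it is judged:
By the outcome, as a careful person would: the job done as asked, in the order asked, and still so for the second after the job is handed in, with the robot touching nothing.
Of gauge_tee, gauge_ell, gauge_channel, gauge_step only 3 to 4 are there at a start; the rules pass over those that are not, and their reading is None.
At some moment in a run one of gauge_tee, gauge_ell, gauge_channel, gauge_step may be knocked a few centimetres aside while the robot is not near it.
Once in a run the grip may slacken for a moment while it holds something.
It also fails if it takes over 200 s, if anything falls off the work surface, if the arm or the gripper's body presses on something with over 40 N, if the wrist force passes 120 N, or if a joint passes its speed limit or range.

## Robot

A 6-joint arm with a two-finger parallel gripper is mounted at the origin on a cart in front of the work surface, level with it; the furniture and walls round the work are solid. World frame = base frame: x ahead of the robot, y to its left, z up, the work surface at z = 0. Lengths are in m, angles in rad, forces in N, time in s.
With the tool pointing down it reaches from about 0.4 to 0.825 m from the base axis. Payload 7 kg.
Tool frame: the origin (TCP) lies at the very end of the fingers, on their centre line; the grasp point (between the pads) lies 19 mm behind it (grip_depth is the distance from the TCP to the grasp point, in m); z points along the fingers, y is the direction in which the jaws open and shut (so a half turn about z gives the same grasp; the last joint's range is limited). The gripper opens to 88 mm and grips with 3 to 60 N. Pads are 19 mm wide; open, the fingers measure 130 mm over their backs; the gripper's body (78 mm by 193 mm) begins 47 mm behind the grasp point.
Start: joints at [1.636, 0.359, 0.012, 0, -1.224, -0.288], TCP at [0.149, 0.658, 0.227] pointing down, gripper open.
Joint ranges: [-3.07, 3.07], [-1.43, 2.12], [-1.02, 1.25], [-3.03, 1.67], [-3.05, -0], [-3.03, 3.03]. Speed limits (rad/s): [2.39, 2.39, 3.01, 3.14, 3.14, 3.14].

## Interface

Orientations are given as [roll, pitch, yaw] about the fixed x, y, z axes, in that order (R = Rz(yaw) Ry(pitch) Rx(roll)).
In Python, from station import get_state, grab_frame, get_calibration, job_done, grip_depth gives the robot as it stands. The module is installed in compiled form; this text tells all that it offers.
- The arm moves only by the shell command python3 -m crank 'ROWS' [FORCE]. ROWS is JSON, a list of rows, each an object with "turn": the turn, a rotation vector about the tool's x, y, z each as a share of 2 pi rad, from -1 to 1, a list of three; "slide": the shift along the tool's x, y, z each as a share of 0.5 m, from -1 to 1, a list of three; "fingers": the opening, from -1 (shut) to 1 (fully open). A call has 1 to 5 rows; each row is the pose to reach, as a shift and turn from the pose commanded when the call began, along the tool's axes at that moment, turning the shorter way round; what a row does not reach only later rows make up. A row lasts 1/12 s, in which the tool goes at most 41.7 mm and 7.16 degrees, less where a joint would pass 70% of its speed; a pose out of reach is approached as far as the arm can. A call with a number of a shift or a turn outside -1 to 1 is refused whole. A call with a gripper value outside its range is refused whole. The fingers move at their own pace and stop on an object; FORCE is the grip in N (left out, the last holds). Time passes only in rows, so rows that repeat a pose let the fingers close. It gives the time, the measured TCP pose, the force and the opening at its end, in the units of the state.
- get_state(): the state, without advancing time (a new reading comes with each control period).
- grab_frame(name): name is "side" or "top" or "wrist"; returns the picture (384x512x3 uint8, red, green, blue); there is no depth.
- get_calibration(name): a dict with "K" (3x3 intrinsics, pixels), "pose" (4x4, takes a point from camera to world coordinates). Camera axes: x right, y up, looking along -z (the intrinsics and any distortion apply to the point x, -y, -z); pixel columns grow to the right and rows downward; lengths in m; the calibration is good to about 2 mm. The wrist camera is an equidistant fisheye: a pixel r from the principal point sees the ray r / f radians off the axis. A picture is of the moment at which its call begins: read the wrist's pose just before it. get_calibration takes no time and is no camera call; for the wrist camera it gives the pose at the moment of the call.
- job_done(): hands the job in, once; it reports no verdict.
The state is a dict: "t": time; "q": joint angles; "qd": joint speeds; "joint_efforts": joint torques, N m; "eef_pos": TCP position; "ee_rot": TCP orientation; "force": force on the tool from outside, world axes, zero at the start; "moment": the same for the moment, N m; "width": finger opening in m.
Only numpy, scipy, OpenCV 4.12 (cv2) and the standard library are available. Lean on these libraries where they do the work, as an engineer would, in place of code of your own. Each camera call takes 0.05 s, during which the arm holds its last target.

## Working session

There is one attempt and no reset: what is moved stays moved. The work goes in short steps, Python scripts to look and compute and a shell command to move; the robot and the scene stay as the last step left them, time stands still between calls to the robot, and variables do not carry over. Pictures are saved under pics/ and viewed, and the job is handed in when it is done.

```bash
mkdir -p pics; ls; cat > h.py <<'E'
import numpy as np, cv2
from station import *
def snap(name,fn):
    f=grab_frame(name); cv2.imwrite('pics/'+fn,f[:,:,::-1]); return f
E
python3 - <<'E'
from h import *
print(get_state(), grip_depth)
for n in ['side','top','wrist']:
    c=get_calibration(n); print(n,c); snap(n,f'{n}0.png')
E
```

```text
pics
{'t': 0.0, 'q': array([ 1.63609644e+00,  3.59362535e-01,  1.10706627e-02, -3.39855490e-04,
       -1.22410847e+00, -2.88089618e-01]), 'qd': array([ 0.0021512 , -0.00211517,  0.00011277, -0.00116349,  0.00092204,
        0.00048251]), 'joint_efforts': array([-9.23497246e-04, -5.82717991e+01,  2.93057799e+01,  6.99729323e+00,
        7.03147991e-03, -1.64432313e-04]), 'eef_pos': array([0.14907075, 0.65783414, 0.22564543]), 'ee_rot': array([ 3.13996396e+00, -1.49456362e-04, -2.22905122e-01]), 'force': array([-0.19702732,  0.21745719, -1.06293122]), 'moment': array([ 0.00648072,  0.004094  , -0.04322531]), 'width': 0.08731313146769545} 0.0188
side {'K': array([[365.62749847,   0.        , 262.76521146],
       [  0.        , 365.62749847, 190.45440934],
       [  0.        ,   0.        ,   1.        ]]), 'pose': array([[-0.96424724,  0.14583927, -0.22126493,  0.35708618],
       [-0.26483655, -0.50061586,  0.82416343,  0.97988726],
       [ 0.00942666,  0.85329636,  0.52134103,  0.69595852],
       [ 0.        ,  0.        ,  0.        ,  1.        ]])}
top {'K': array([[360.50428709,   0.        , 254.07511402],
       [  0.        , 360.50428709, 188.75553574],
       [  0.        ,   0.        ,   1.        ]]), 'pose': array([[-0.01000334,  0.98932652, -0.1453718 ,  0.48488767],
       [-0.99989928, -0.01136024, -0.00850682, -0.02432117],
       [-0.01006748,  0.14527206,  0.98934052,  1.03795162],
       [ 0.        ,  0.        ,  0.        ,  1.        ]])}
wrist {'K': array([[297.31863964,   0.        , 257.98993667],
       [  0.        , 297.31863964, 185.67879016],
       [  0.        ,   0.        ,   1.        ]]), 'pose': array([[-0.22024426,  0.92839531,  0.29929017,  0.23124741],
       [-0.97544387, -0.2100336 , -0.06629589,  0.63980387],
       [ 0.00131219, -0.30654205,  0.95185621,  0.38419402],
       [ 0.        ,  0.        ,  0.        ,  1.        ]])}
```

```bash
python3 - <<'E'
import cv2
for n in ['side','top','wrist']:
    cv2.imwrite(f'pics/{n}0b.png',cv2.resize(cv2.imread(f'pics/{n}0.png'),(800,600),interpolation=cv2.INTER_CUBIC))
E
```

```text
(no output)
```

View pics/top0b.png

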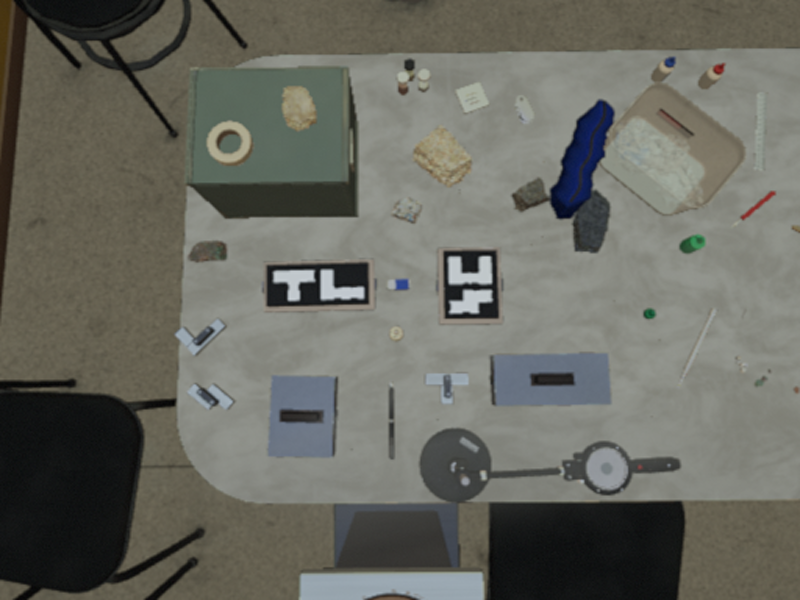

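View pics/side0b.png

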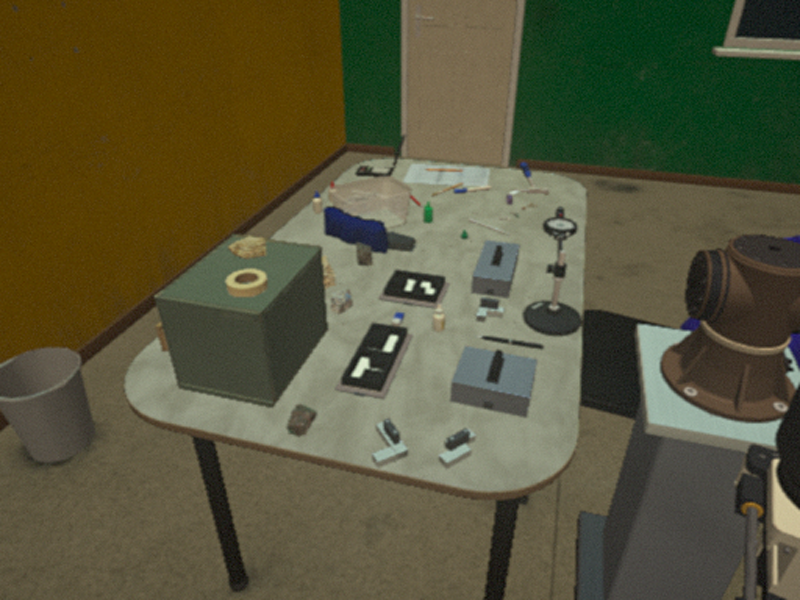

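View pics/wrist0b.png

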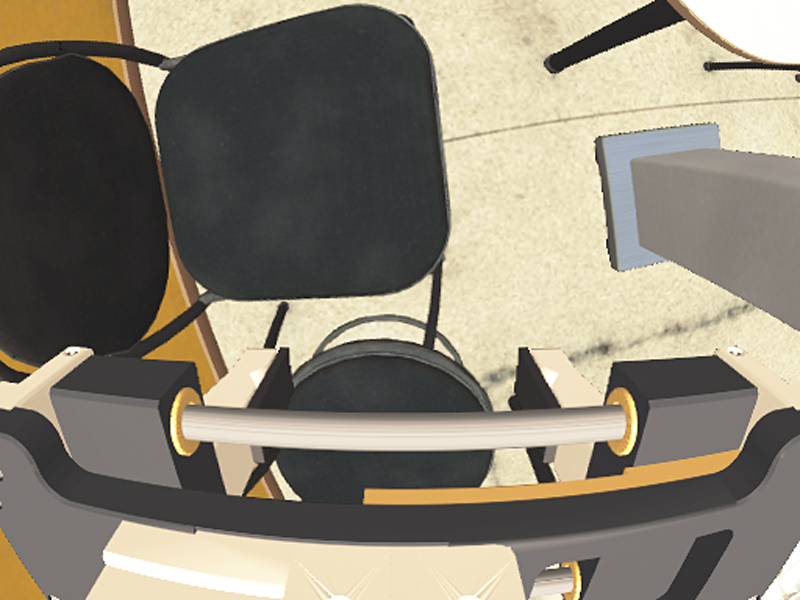

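```bash
python3 - <<'E'
import cv2,numpy as np
f=cv2.imread('pics/top0.png')
a=cv2.resize(f[195:275,105:205],None,fx=6,fy=6,interpolation=cv2.INTER_CUBIC)
cv2.imwrite('pics/z1.png',a)
a=cv2.resize(f[150:270,160:400],(800,400),interpolation=cv2.INTER_CUBIC)
cv2.imwrite('pics/z2.png',a)
s=cv2.imread('pics/side0.png')
cv2.imwrite('pics/z3.png',cv2.resize(s[140:310,190:370],None,fx=3.5,fy=3.5,interpolation=cv2.INTER_CUBIC))
E
```

```text
(no output)
```

View pics/z1.png

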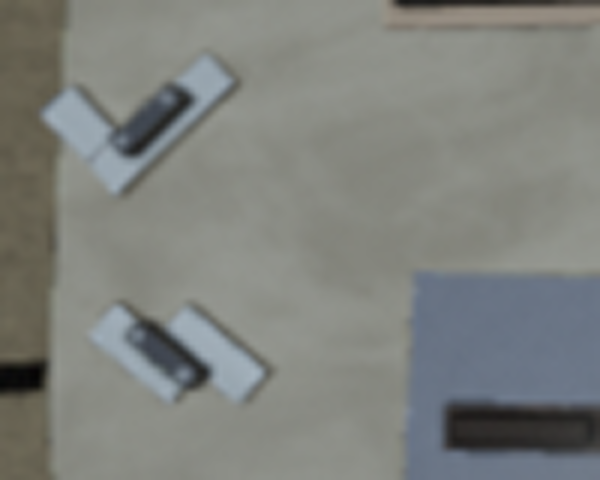

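View pics/z2.png

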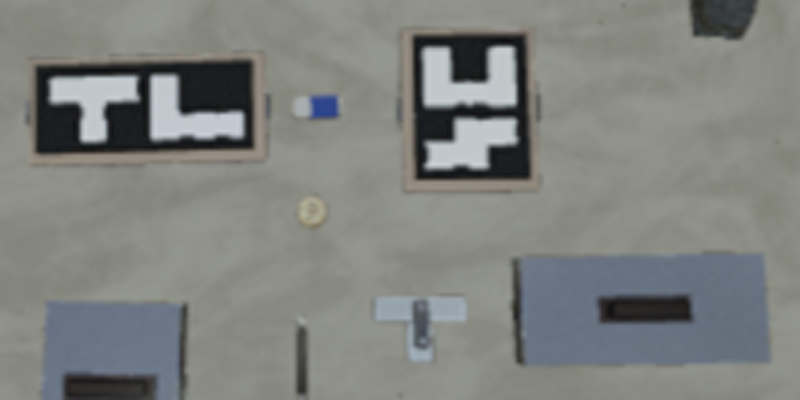

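View pics/z3.png

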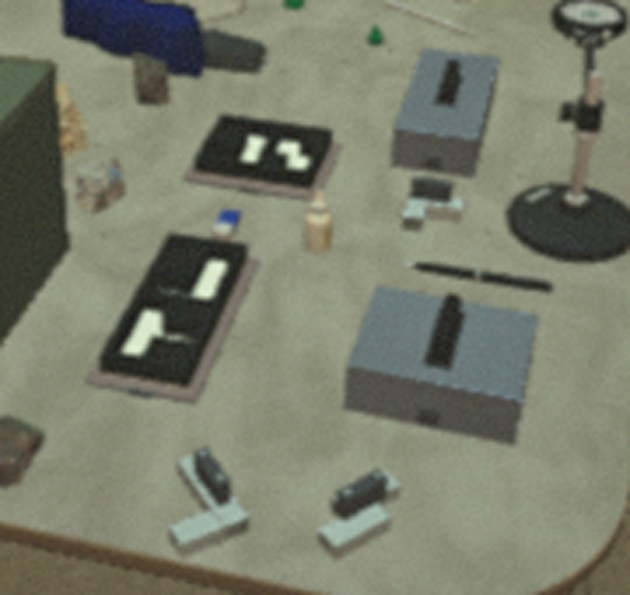

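```bash
cat >> h.py <<'E'
def rays(name,px,cal=None):
    c=cal or get_calibration(name); px=np.asarray(px,float).reshape(-1,1,2)
    if name=='wrist': n=cv2.fisheye.undistortPoints(px,c['K'],np.zeros(4))
    else: n=cv2.undistortPoints(px,c['K'],None)
    n=n.reshape(-1,2); d=np.c_[n[:,0],-n[:,1],-np.ones(len(n))]
    P=c['pose']; return P[:3,3],d@P[:3,:3].T
def onplane(name,px,z,cal=None):
    o,d=rays(name,px,cal); return o+d*((z-o[2])/d[:,2])[:,None]
def project(name,pts,cal=None):
    c=cal or get_calibration(name); P=c['pose']; p=(np.asarray(pts,float).reshape(-1,3)-P[:3,3])@P[:3,:3]
    p=p*[1,-1,-1]
    if name=='wrist':
        return cv2.fisheye.projectPoints(p.reshape(-1,1,3),np.zeros(3),np.zeros(3),c['K'],np.zeros(4))[0].reshape(-1,2)
    return cv2.projectPoints(p,np.zeros(3),np.zeros(3),c['K'],None)[0].reshape(-1,2)
E
python3 - <<'E'
from h import *
c=get_calibration('top')
k=0.64
for n,p,z in [('tee rib',(447,387),.04),('ell rib',(206,335),.04),('step rib',(210,395),.04),('long case',(319,286),.026),('broad case',(469.5,285.5),.026),('coverlong',(551,379),.072),('coverbroad',(301,416),.072),('bottle',(396,333),.06),('pen1',(391,385),0),('pen2',(391,457),0),('magn foot',(456,464),0),('box corner',(225,215),0)]:
    P=onplane('top',[(p[0]*k,p[1]*k)],z,c)[0]; print(n,P.round(3),np.hypot(*P[:2]).round(3))
E
```

```text
tee rib [ 0.468 -0.101  0.04 ] 0.479
ell rib [0.563 0.325 0.04 ] 0.65
step rib [0.458 0.313 0.04 ] 0.555
long case [0.652 0.126 0.026] 0.664
broad case [ 0.649 -0.148  0.026] 0.666
coverlong [ 0.48  -0.275  0.072] 0.553
coverbroad [0.423 0.148 0.072] 0.448
bottle [ 0.562 -0.014  0.06 ] 0.562
pen1 [ 0.472 -0.003  0.   ] 0.472
pen2 [ 0.345 -0.002  0.   ] 0.345
magn foot [ 0.332 -0.118  0.   ] 0.352
box corner [0.795 0.311 0.   ] 0.854
```

```bash
cat >> h.py <<'E'
from scipy.spatial.transform import Rotation as Ro
def to(x,y,z,yaw):
    s=get_state(); R=Ro.from_euler('xyz',s['ee_rot']); G=Ro.from_euler('xyz',[np.pi,0,yaw])
    sl=R.inv().apply(np.array([x,y,z])-s['eef_pos'])/.5
    tu=(R.inv()*G).as_rotvec()/(2*np.pi)
    print('slide',sl.round(4).tolist(),'turn',tu.round(4).tolist(), 'rows>=',round(max(np.linalg.norm(sl)*.5/.0417,np.linalg.norm(tu)*360/7.16),1))
def st():
    s=get_state(); print('t',round(s['t'],2),'q',s['q'].round(3),'p',s['eef_pos'].round(4),'r',s['ee_rot'].round(4),'F',s['force'].round(2),'w',round(s['width'],4))
E
python3 -c "
from h import *
to(.40,.28,.25,0)
print(onplane('top',[(605*.64,467*.64),(630*.64,467*.64),(605*.64,442*.64)],.13))"
```

```text
slide [0.6564, 0.6263, -0.0474] turn [0.0002, -0.0, -0.0355] rows>= 10.9
[[ 0.34438913 -0.33699103  0.13      ]
 [ 0.34406122 -0.37567866  0.13      ]
 [ 0.3821791  -0.3393904   0.13      ]]
```

```bash
python3 -m crank '[{"slide":[0.656,0.626,-0.047],"turn":[0,0,-0.0355],"fingers":1},{"slide":[0.656,0.626,-0.047],"turn":[0,0,-0.0355],"fingers":1},{"slide":[0.656,0.626,-0.047],"turn":[0,0,-0.0355],"fingers":1},{"slide":[0.656,0.626,-0.047],"turn":[0,0,-0.0355],"fingers":1},{"slide":[0.656,0.626,-0.047],"turn":[0,0,-0.0355],"fingers":1}]' 40; python3 -c "
from h import *
st();to(.40,.28,.25,0)"
```

```text
t: 0.57
eef_pos: [0.2648, 0.483, 0.2371]
ee_rot: [3.141, 0.0, 0.001]
force: [1.5, 0.0, 1.2]
width: 0.0875
t 0.57 q [ 1.425  0.148 -0.247 -0.    -1.176  0.147] p [0.2648 0.483  0.2371] r [3.1412e+00 1.0000e-04 7.0000e-04] F [1.5  0.05 1.18] w 0.0875
slide [0.2701, 0.4063, -0.0256] turn [0.0001, 0.0, 0.0001] rows>= 5.9
```

```bash
python3 -m crank '[{"slide":[0.27,0.406,-0.026],"turn":[0,0,0],"fingers":1},{"slide":[0.27,0.406,-0.026],"turn":[0,0,0],"fingers":1},{"slide":[0.27,0.406,-0.026],"turn":[0,0,0],"fingers":1},{"slide":[0.27,0.406,-0.026],"turn":[0,0,0],"fingers":1},{"slide":[0.27,0.406,-0.026],"turn":[0,0,0],"fingers":1}]' ;python3 -m crank '[{"slide":[0,0,0],"turn":[0,0,0],"fingers":1},{"slide":[0,0,0],"turn":[0,0,0],"fingers":1}]'; python3 -c "
from h import *
st();to(.40,.28,.25,0);snap('wrist','w1.png');np.save('w1.npy',get_calibration('wrist')['pose'])
cv2.imwrite('pics/w1b.png',cv2.resize(cv2.imread('pics/w1.png'),(800,600)))
print(project('wrist',[.4,.28,.25]))"
```

```text
t: 0.98
eef_pos: [0.3799, 0.3098, 0.2487]
ee_rot: [-3.141, -0.0, 0.001]
force: [1.1, 0.6, 0.2]
width: 0.0871
t: 1.15
eef_pos: [0.3804, 0.3099, 0.2487]
ee_rot: [-3.141, -0.0, -0.004]
force: [0.4, 1.0, -0.4]
width: 0.0874
t 1.15 q [ 1.085  0.036 -0.347 -0.    -1.187  0.482] p [0.3804 0.3099 0.2487] r [-3.141e+00 -2.000e-04 -3.700e-03] F [ 0.4   0.99 -0.36] w 0.0874
slide [0.0394, 0.0596, -0.0026] turn [-0.0001, -0.0, -0.0006] rows>= 0.9
[[311.99898166 207.94385709]]
```

View pics/w1b.png

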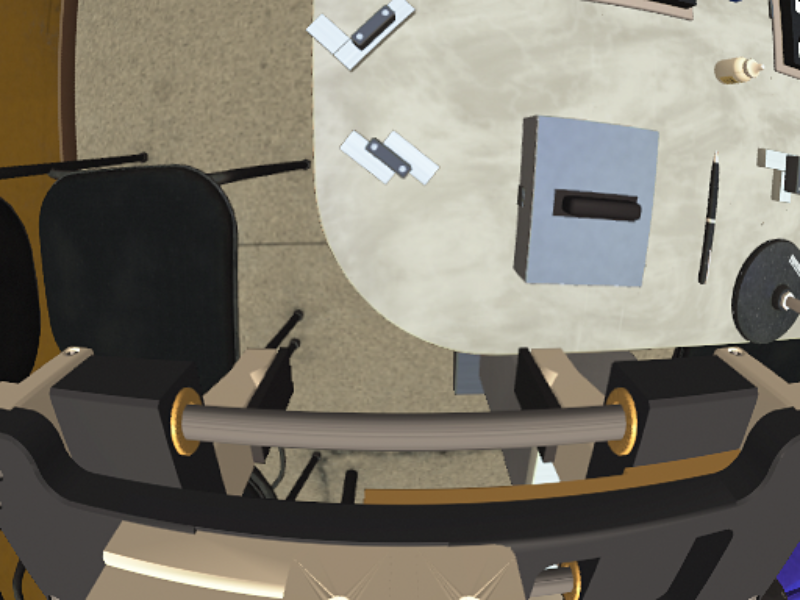

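```bash
cat >> h.py <<'E'
def rect(name,f,cal,cx,cy,z,half=.06,ppm=4000,fn=None):
    # top-down map on plane z: image up=+x, image left=+y ; ppm px per m
    n=int(2*half*ppm); i=np.arange(n)
    X=cx+half-(i+.5)/ppm; Y=cy+half-(i+.5)/ppm
    g=np.stack(np.meshgrid(X,Y,indexing='ij')+[np.full((n,n),z)] if False else [*np.meshgrid(X,Y,indexing='ij'),np.full((n,n),z)],-1)
    p=project(name,g,cal).reshape(n,n,2).astype(np.float32)
    o=cv2.remap(f,p[...,0],p[...,1],cv2.INTER_CUBIC)
    if fn: cv2.imwrite('pics/'+fn,o[:,:,::-1])
    return o
def toworld(px,cx,cy,half=.06,ppm=4000):
    px=np.asarray(px,float).reshape(-1,2); return np.c_[cx+half-(px[:,1]+.5)/ppm, cy+half-(px[:,0]+.5)/ppm]
E
python3 - <<'E'
from h import *
c=get_calibration('wrist'); c['pose']=np.load('w1.npy')
f=cv2.imread('pics/w1.png')[:,:,::-1]
a=[rect('wrist',f,c,.458,.313,z) for z in (.018,.04)]
cv2.imwrite('pics/r1.png',cv2.resize(np.hstack(a)[:,:,::-1],(800,400)))
E
```

```text
(no output)
```

View pics/r1.png

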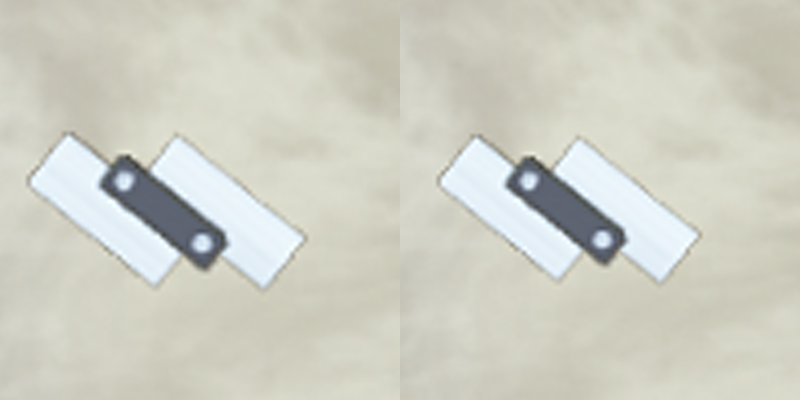

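```bash
cat >> h.py <<'E'
def ribpose(f,cal,cx,cy,name='wrist',half=.05,z=.04,thr=110,fn=None):
    o=rect(name,f,cal,cx,cy,z,half,fn=fn); g=o.max(2)
    m=(g<thr).astype(np.uint8); m=cv2.morphologyEx(m,cv2.MORPH_OPEN,np.ones((9,9)))
    cs,_=cv2.findContours(m,cv2.RETR_EXTERNAL,cv2.CHAIN_APPROX_NONE)
    best=None
    for k in cs:
        r=cv2.minAreaRect(cv2.convexHull(k)); L=max(r[1])/4; W=min(r[1])/4
        if 30<L<75 and 8<W<22:
            b=cv2.boxPoints(r); e=[b[1]-b[0],b[2]-b[1]]; e=max(e,key=np.linalg.norm)
            d=np.array([-e[1],-e[0]]); w=toworld(r[0],cx,cy,half)[0]
            print('rib c',w.round(4),'axis deg',round(np.degrees(np.arctan2(d[1],d[0]))%180,2),'LxW mm',round(L,1),round(W,1))
    return o
E
python3 - <<'E'
from h import *
c=get_calibration('wrist'); c['pose']=np.load('w1.npy')
f=cv2.imread('pics/w1.png')[:,:,::-1]
ribpose(f,c,.458,.313); ribpose(f,c,.563,.325)
ft=cv2.imread('pics/top0.png')[:,:,::-1]
ct=get_calibration('top')
ribpose(ft,ct,.458,.313,'top'); ribpose(ft,ct,.563,.325,'top');ribpose(ft,ct,.468,-.101,'top')
# body
for z in [.018]:
    o=rect('wrist',f,c,.458,.313,z); m=(o.min(2)>208).astype(np.uint8); m=cv2.morphologyEx(m,cv2.MORPH_OPEN,np.ones((9,9)))
    cs,_=cv2.findContours(m,cv2.RETR_EXTERNAL,cv2.CHAIN_APPROX_NONE)
    for k in cs:
        if cv2.contourArea(k)>2000:
            r=cv2.minAreaRect(k); print(toworld(r[0],.458,.313),r[1],r[2],toworld(cv2.boxPoints(r),.458,.313).round(4))
E
```

```text
rib c [0.5566 0.3322] axis deg 124.26 LxW mm 39.6 12.4
rib c [0.4569 0.3197] axis deg 49.06 LxW mm 48.2 16.3
rib c [0.5633 0.3296] axis deg 128.81 LxW mm 41.0 19.2
rib c [ 0.4692 -0.1008] axis deg 0.0 LxW mm 35.8 11.2
[[0.45447172 0.30673705]] (196.391845703125, 75.38047790527344) 38.84083557128906 [[0.4625 0.3318]
 [0.4772 0.3199]
 [0.4464 0.2817]
 [0.4317 0.2935]]
[[0.4550178  0.33961166]] (196.1558380126953, 74.52522277832031) 38.711143493652344 [[0.4631 0.3646]
 [0.4776 0.3529]
 [0.447  0.3147]
 [0.4324 0.3263]]
```

```bash
python3 -m crank '[{"slide":[0.28,0.62,0],"turn":[0,0,0],"fingers":1},{"slide":[0.28,0.62,0],"turn":[0,0,0],"fingers":1},{"slide":[0.28,0.62,0],"turn":[0,0,0],"fingers":1},{"slide":[0.28,0.62,0],"turn":[0,0,0],"fingers":1},{"slide":[0.28,0.62,0],"turn":[0,0,0],"fingers":1}]' ; python3 -c "
from h import *
to(.52,0,.25,0)"
```

```text
t: 1.62
eef_pos: [0.4654, 0.1217, 0.2484]
ee_rot: [-3.141, -0.0, 0.003]
force: [1.5, 1.0, -0.2]
width: 0.0875
slide [0.1084, 0.2437, -0.0032] turn [-0.0, -0.0, 0.0005] rows>= 3.2
```

```bash
python3 -m crank '[{"slide":[0.11,0.244,0],"turn":[0,0,0],"fingers":1},{"slide":[0.11,0.244,0],"turn":[0,0,0],"fingers":1},{"slide":[0.11,0.244,0],"turn":[0,0,0],"fingers":1},{"slide":[0.11,0.244,0],"turn":[0,0,0],"fingers":1},{"slide":[0.11,0.244,0],"turn":[0,0,0],"fingers":1}]' ; python3 -m crank '[{"slide":[0,0,0],"turn":[0,0,0],"fingers":1},{"slide":[0,0,0],"turn":[0,0,0],"fingers":1}]'; cat >> h.py <<'E'
def wsnap(tag):
    c=get_calibration('wrist'); f=snap('wrist',tag+'.png'); np.save(tag+'.npy',c['pose'])
    cv2.imwrite('pics/'+tag+'b.png',cv2.resize(f[:,:,::-1],(800,600),interpolation=cv2.INTER_CUBIC)); return f,c
def wload(tag):
    c=get_calibration('wrist'); c['pose']=np.load(tag+'.npy'); return cv2.imread('pics/'+tag+'.png')[:,:,::-1],c
E
python3 - <<'E'
from h import *
st(); f,c=wsnap('w2')
a=[rect('wrist',f,c,.652,y,.026,half=.11,ppm=1800) for y in (.126,-.148)]
cv2.imwrite('pics/r2.png',np.hstack(a)[:,:,::-1])
E
```

```text
t: 2.03
eef_pos: [0.5211, -0.0012, 0.2476]
ee_rot: [3.141, 0.001, -0.002]
force: [-0.3, 0.2, -1.3]
width: 0.0876
t: 2.2
eef_pos: [0.5201, 0.0013, 0.2481]
ee_rot: [-3.141, 0.001, 0.002]
force: [0.1, 0.6, 0.3]
width: 0.0876
t 2.2 q [ 0.38   0.088 -0.291 -0.    -1.192  1.193] p [0.5201 0.0013 0.2481] r [-3.1415e+00  5.0000e-04  1.6000e-03] F [0.08 0.64 0.29] w 0.0876
```

View pics/w2b.png

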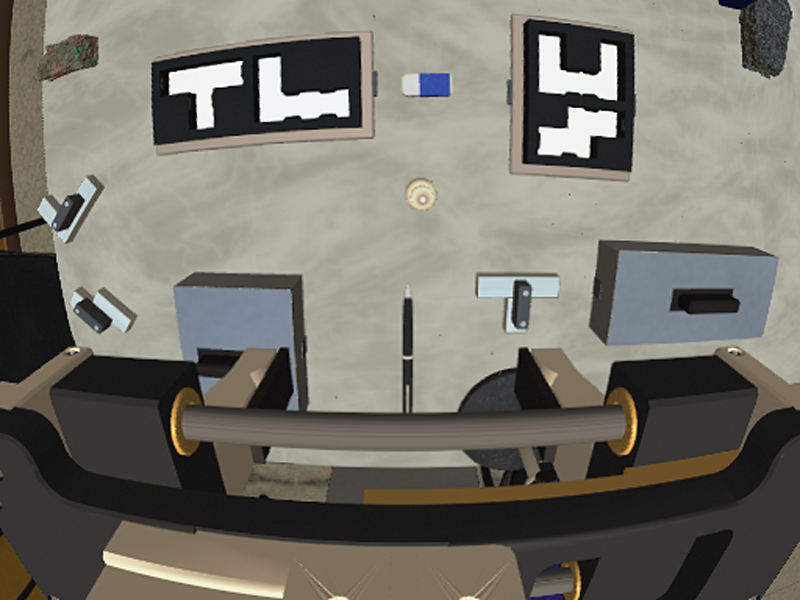

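View pics/r2.png

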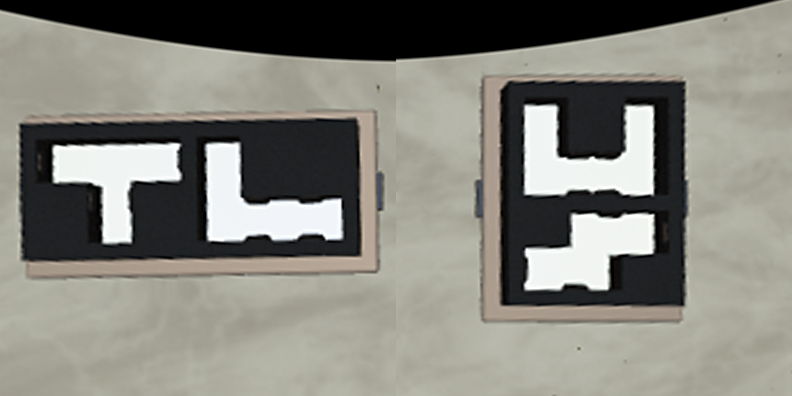

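```bash
cat > cut.py <<'E'
from h import *
import sys
def cuts(tag,y0,xc=.652,half=.11,thr=170):
    f,c=wload(tag)
    for z in (.008,.026):
        o=rect('wrist',f,c,xc,y0,z,half=half,ppm=4000)
        m=(o.min(2)>thr).astype(np.uint8)
        cs,_=cv2.findContours(m,cv2.RETR_EXTERNAL,cv2.CHAIN_APPROX_NONE)
        for k in cs:
            A=cv2.contourArea(k)/16
            if A<1000 or A>6000: continue
            b=cv2.boundingRect(k)
            if b[0]<3 or b[1]<3 or b[0]+b[2]>o.shape[1]-3: continue
            r=cv2.minAreaRect(k)
            ap=cv2.approxPolyDP(k,14,True)
            print('z',z,'A',round(A),'rect',toworld(r[0],xc,y0,half).round(4),(np.array(r[1])/4).round(1),round(r[2],2)); print((toworld(ap.reshape(-1,2),xc,y0,half)*1000).round(1).tolist())
if __name__=='__main__': cuts(sys.argv[1],float(sys.argv[2]))
E
python3 cut.py w2 .126; python3 cut.py w2 -.148
```

```text
z 0.008 A 2072 rect [[0.6567 0.1788]] [57.1 74.2] 88.93
[[685.1, 142.4], [684.6, 214.6], [663.9, 215.6], [661.1, 188.1], [628.6, 186.9], [628.6, 171.1], [663.4, 171.4], [664.9, 142.9]]
z 0.008 A 2237 rect [[0.6581 0.0876]] [57.  78.3] 89.14
[[684.9, 126.9], [629.6, 125.4], [631.1, 48.4], [653.4, 48.9], [650.1, 102.1], [655.6, 107.6], [685.6, 108.1]]
z 0.026 A 1888 rect [[0.6543 0.1708]] [54.7 70.8] 89.09
[[681.6, 136.1], [681.1, 204.6], [661.1, 205.9], [658.6, 179.6], [627.4, 178.4], [627.4, 163.9], [660.6, 163.6], [662.4, 136.1]]
z 0.026 A 2039 rect [[0.6556 0.0836]] [54.3 75. ] 89.39
[[681.1, 121.4], [628.4, 119.6], [630.1, 46.1], [651.4, 47.1], [647.9, 97.4], [652.6, 102.6], [682.1, 103.4]]
z 0.008 A 2055 rect [[ 0.6229 -0.1524]] [44. 75.] 90.0
[[644.1, -189.9], [644.6, -142.9], [625.6, -141.9], [624.4, -115.4], [601.4, -115.1], [604.6, -147.1], [600.9, -162.6], [621.1, -164.1], [622.6, -189.4]]
z 0.008 A 2497 rect [[ 0.6819 -0.1522]] [75.  51.8] 0.26
[[707.6, -115.1], [656.6, -115.1], [656.9, -189.4], [707.4, -188.9], [706.9, -173.6], [682.6, -174.1], [675.9, -164.4], [677.9, -134.4], [707.1, -133.4]]
z 0.026 A 1875 rect [[ 0.6221 -0.1454]] [42.  71.5] 90.0
[[642.6, -181.1], [642.9, -136.4], [624.6, -135.4], [623.4, -110.1], [601.6, -109.9], [601.1, -155.4], [620.4, -156.6], [621.6, -180.6]]
z 0.026 A 2274 rect [[ 0.6785 -0.1454]] [71.7 49.5] 0.27
[[703.1, -109.9], [654.1, -110.1], [654.1, -180.6], [702.6, -180.4], [702.6, -165.9], [678.6, -166.1], [672.6, -157.1], [674.6, -128.1], [702.4, -127.4]]
```

```bash
python3 -c "
from h import *
print(np.hypot(.48,.354));to(.48,.354,.2,np.radians(-128.8))"
```

```text
0.5964193155825858
slide [-0.0786, -0.7053, 0.0967] turn [0.0, 0.0, 0.3581] rows>= 18.0
```

```bash
python3 -m crank '[{"slide":[-0.079,-0.705,0.097],"turn":[0,0,0.358],"fingers":1},{"slide":[-0.079,-0.705,0.097],"turn":[0,0,0.358],"fingers":1},{"slide":[-0.079,-0.705,0.097],"turn":[0,0,0.358],"fingers":1},{"slide":[-0.079,-0.705,0.097],"turn":[0,0,0.358],"fingers":1},{"slide":[-0.079,-0.705,0.097],"turn":[0,0,0.358],"fingers":1}]' ; python3 -c "
from h import *
to(.48,.354,.2,np.radians(-128.8))"
```

```text
t: 2.67
eef_pos: [0.4986, 0.1897, 0.2231]
ee_rot: [-3.14, -0.0, -0.572]
force: [0.1, -0.5, -0.2]
width: 0.0874
slide [-0.2091, -0.2562, 0.0465] turn [-0.0002, 0.0001, 0.2668] rows>= 13.4
```

```bash
python3 -m crank '[{"slide":[-0.209,-0.256,0.047],"turn":[0,0,0.267],"fingers":1},{"slide":[-0.209,-0.256,0.047],"turn":[0,0,0.267],"fingers":1},{"slide":[-0.209,-0.256,0.047],"turn":[0,0,0.267],"fingers":1},{"slide":[-0.209,-0.256,0.047],"turn":[0,0,0.267],"fingers":1},{"slide":[-0.209,-0.256,0.047],"turn":[0,0,0.267],"fingers":1}]' ; python3 -c "
from h import *
to(.48,.354,.2,np.radians(-128.8))"
```

```text
t: 3.08
eef_pos: [0.4783, 0.3576, 0.1978]
ee_rot: [3.141, 0.0, -1.187]
force: [1.1, -0.3, 0.3]
width: 0.0873
slide [0.008, -0.0004, -0.0043] turn [0.0, 0.0, 0.1689] rows>= 8.5
```

```bash
python3 -m crank '[{"slide":[0,0,0],"turn":[0,0,0.169],"fingers":1},{"slide":[0,0,0],"turn":[0,0,0.169],"fingers":1},{"slide":[0,0,0],"turn":[0,0,0.169],"fingers":1},{"slide":[0,0,0],"turn":[0,0,0.169],"fingers":1},{"slide":[0,0,0],"turn":[0,0,0.169],"fingers":1}]' >/dev/null;  python3 -m crank '[{"slide":[0,0,0],"turn":[0,0,0.07],"fingers":1},{"slide":[0,0,0],"turn":[0,0,0.07],"fingers":1},{"slide":[0,0,0],"turn":[0,0,0.07],"fingers":1},{"slide":[0,0,0],"turn":[0,0,0.07],"fingers":1},{"slide":[0,0,0],"turn":[0,0,0.07],"fingers":1}]' ;python3 - <<'E'
from h import *
st(); f,c=wsnap('w3')
a=[rect('wrist',f,c,.455,.323,z) for z in (.018,.04)]
cv2.imwrite('pics/r3.png',cv2.resize(np.hstack(a)[:,:,::-1],(800,400)))
E
```

```text
t: 3.92
eef_pos: [0.4794, 0.352, 0.1995]
ee_rot: [3.141, 0.0, -2.252]
force: [-0.2, 0.2, 0.0]
width: 0.0878
t 3.92 q [ 0.962  0.247 -0.211 -0.    -1.113 -1.643] p [0.4794 0.352  0.1995] r [ 3.1415e+00  4.0000e-04 -2.2521e+00] F [-0.2   0.17  0.04] w 0.0878
```

View pics/w3b.png

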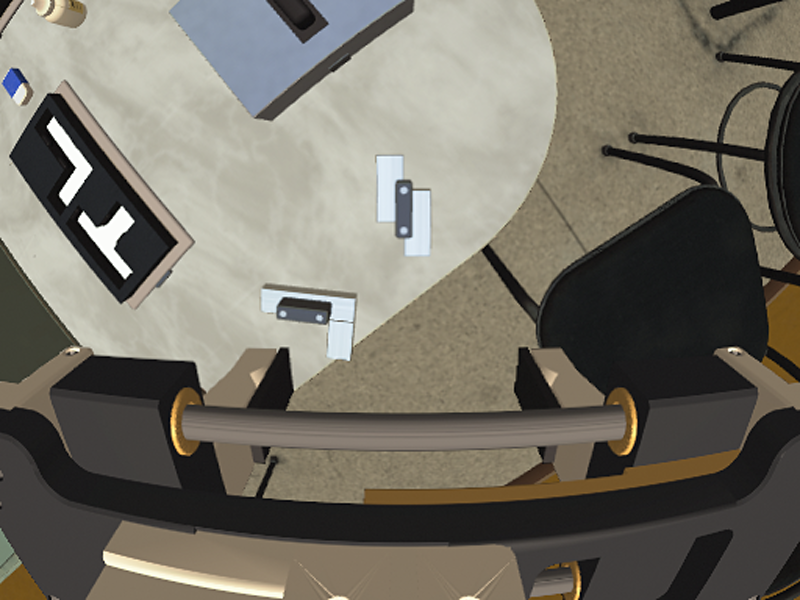

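View pics/r3.png

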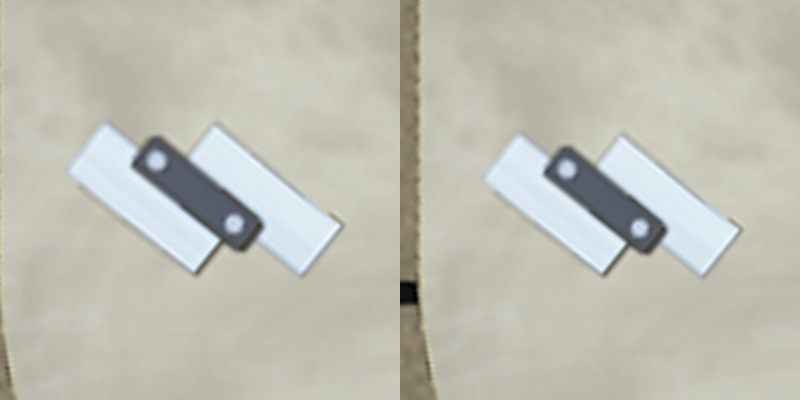

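```bash
cat >> h.py <<'E'
def bodyparts(f,c,cx,cy,thr=195,half=.06,z=.018,amin=100):
    o=rect('wrist',f,c,cx,cy,z,half); m=(o.min(2)>thr).astype(np.uint8); m=cv2.morphologyEx(m,cv2.MORPH_OPEN,np.ones((9,9)))
    cs,_=cv2.findContours(m,cv2.RETR_EXTERNAL,cv2.CHAIN_APPROX_NONE)
    for k in cs:
        if cv2.contourArea(k)/16>amin:
            r=cv2.minAreaRect(k); b=toworld(cv2.boxPoints(r),cx,cy,half)
            e=max([b[1]-b[0],b[2]-b[1]],key=np.linalg.norm)
            print('part c',toworld(r[0],cx,cy,half)[0].round(4),'size mm',(np.array(r[1])/4).round(1),'long axis deg',round(np.degrees(np.arctan2(e[1],e[0]))%180,2),'A',cv2.contourArea(k)/16)
def darkrib(f,c,cx,cy,z=.04,half=.06,thr=140,fn=None):
    o=rect('wrist',f,c,cx,cy,z,half,fn=fn); m=(o.max(2)<thr).astype(np.uint8); m=cv2.morphologyEx(m,cv2.MORPH_OPEN,np.ones((7,7)))
    cs,_=cv2.findContours(m,cv2.RETR_EXTERNAL,cv2.CHAIN_APPROX_NONE)
    for k in cs:
        r=cv2.minAreaRect(k)
        if 30<max(r[1])/4<80 and 7<min(r[1])/4<25:
            b=toworld(cv2.boxPoints(r),cx,cy,half); e=max([b[1]-b[0],b[2]-b[1]],key=np.linalg.norm)
            print('rib c',toworld(r[0],cx,cy,half)[0].round(4),'size mm',(np.array(r[1])/4).round(1),'long axis deg',round(np.degrees(np.arctan2(e[1],e[0]))%180,2))
E
python3 - <<'E'
from h import *
f,c=wload('w3')
for cx,cy in [(.455,.323),(.56,.335)]:
    bodyparts(f,c,cx,cy)
    for t in (110,140): darkrib(f,c,cx,cy,thr=t,half=.05)
E
```

```text
part c [0.4552 0.3055] size mm [48.4 18.5] long axis deg 51.78 A 658.5
part c [0.4557 0.3383] size mm [48.7 19. ] long axis deg 52.82 A 650.46875
rib c [0.4544 0.3214] size mm [40.2 12.2] long axis deg 50.44
rib c [0.4546 0.3215] size mm [41.4 12.6] long axis deg 50.19
part c [0.5635 0.3731] size mm [33.5 19.2] long axis deg 44.14 A 577.75
part c [0.5635 0.3338] size mm [19.6 75.3] long axis deg 135.15 A 689.9375
rib c [0.5592 0.3323] size mm [18.  40.8] long axis deg 134.05
rib c [0.6055 0.3544] size mm [31.9 15.9] long axis deg 51.34
rib c [0.5594 0.3323] size mm [18.9 41.9] long axis deg 134.53
rib c [0.6    0.3526] size mm [19.8 38.5] long axis deg 90.0
rib c [0.594  0.3813] size mm [31.8  7.2] long axis deg 0.0
```

```bash
python3 -c "
from h import *
to(.455,.3219,.06,np.radians(-129));to(.455,.3219,.0208,np.radians(-129))"
```

```text
slide [0.0777, 0.0006, 0.279] turn [0.0, 0.0001, 0.0006] rows>= 3.5
slide [0.0777, 0.0006, 0.3574] turn [0.0, 0.0001, 0.0006] rows>= 4.4
```

```bash
python3 -m crank '[{"slide":[0.078,0,0.05],"turn":[0,0,0],"fingers":0.1},{"slide":[0.078,0,0.12],"turn":[0,0,0],"fingers":0.1},{"slide":[0.078,0,0.2],"turn":[0,0,0],"fingers":0.1},{"slide":[0.078,0,0.279],"turn":[0,0,0],"fingers":0.1},{"slide":[0.078,0,0.279],"turn":[0,0,0],"fingers":0.1}]' ;  python3 -c "
from h import *
st();to(.455,.3219,.0208,np.radians(-129))"
```

```text
t: 4.38
eef_pos: [0.4521, 0.3172, 0.0533]
ee_rot: [3.141, -0.011, -2.249]
force: [-1.7, -1.0, -0.9]
width: 0.0596
t 4.38 q [ 0.965  0.341 -0.464 -0.002 -0.777 -1.642] p [0.4521 0.3172 0.0533] r [ 3.1407 -0.0108 -2.2493] F [-1.69 -0.96 -0.9 ] w 0.0596
slide [-0.0117, 0.0014, 0.0649] turn [0.0001, -0.0017, 0.0003] rows>= 0.8
```

```bash
python3 -m crank '[{"slide":[0,0,0],"turn":[0,0,0],"fingers":0.1},{"slide":[0,0,0],"turn":[0,0,0],"fingers":0.1},{"slide":[0,0,0],"turn":[0,0,0],"fingers":0.1}]' ;  python3 -c "
from h import *
st();to(.455,.3219,.0208,np.radians(-129))"
```

```text
t: 4.63
eef_pos: [0.4572, 0.3222, 0.0624]
ee_rot: [-3.141, 0.004, -2.25]
force: [-0.4, 0.2, 0.5]
width: 0.0487
t 4.63 q [ 9.640e-01  3.310e-01 -4.530e-01  1.000e-03 -7.830e-01 -1.644e+00] p [0.4572 0.3222 0.0624] r [-3.1413  0.0041 -2.2498] F [-0.4   0.21  0.46] w 0.0487
slide [0.0036, 0.0032, 0.0832] turn [-0.0, 0.0006, 0.0003] rows>= 1.0
```

```bash
python3 -m crank '[{"slide":[0,0,0.02],"turn":[0,0,0],"fingers":0.1},{"slide":[0,0,0.04],"turn":[0,0,0],"fingers":0.1},{"slide":[0,0,0.05],"turn":[0,0,0],"fingers":0.1},{"slide":[0,0,0.06],"turn":[0,0,0],"fingers":0.1},{"slide":[0,0,0.06],"turn":[0,0,0],"fingers":0.1}]' ;  python3 -c "
from h import *
st();to(.455,.3219,.0208,np.radians(-129))"; python3 -m crank '[{"slide":[0,0,0],"turn":[0,0,0],"fingers":0.1},{"slide":[0,0,0],"turn":[0,0,0],"fingers":0.1}]' ;  python3 -c "
from h import *
st();to(.455,.3219,.0208,np.radians(-129))"
```

```text
t: 5.05
eef_pos: [0.4556, 0.3197, 0.0286]
ee_rot: [-3.142, -0.002, -2.252]
force: [-0.6, 0.3, 0.4]
width: 0.0482
t 5.05 q [ 0.964  0.376 -0.485 -0.    -0.712 -1.644] p [0.4556 0.3197 0.0286] r [-3.1416e+00 -1.9000e-03 -2.2518e+00] F [-0.63  0.26  0.38] w 0.0482
slide [-0.0026, 0.0037, 0.0155] turn [-0.0, -0.0003, -0.0] rows>= 0.2
t: 5.22
eef_pos: [0.4562, 0.3205, 0.0298]
ee_rot: [-3.141, -0.0, -2.252]
force: [-0.3, 0.6, -0.5]
width: 0.048
t 5.22 q [ 0.964  0.375 -0.483  0.    -0.713 -1.644] p [0.4562 0.3205 0.0298] r [-3.1415e+00 -1.0000e-04 -2.2515e+00] F [-0.31  0.65 -0.51] w 0.048
slide [-0.0007, 0.0037, 0.018] turn [-0.0, -0.0, -0.0] rows>= 0.2
```

```bash
python3 -m crank '[{"slide":[0,0.0035,0.01],"turn":[0,0,0],"fingers":0.1},{"slide":[0,0.0035,0.018],"turn":[0,0,0],"fingers":0.1},{"slide":[0,0.0035,0.018],"turn":[0,0,0],"fingers":0.1},{"slide":[0,0.0035,0.018],"turn":[0,0,0],"fingers":0.1}]' ;  python3 -m crank '[{"slide":[0,0,0],"turn":[0,0,0],"fingers":-1},{"slide":[0,0,0],"turn":[0,0,0],"fingers":-1},{"slide":[0,0,0],"turn":[0,0,0],"fingers":-1},{"slide":[0,0,0],"turn":[0,0,0],"fingers":-1},{"slide":[0,0,0],"turn":[0,0,0],"fingers":-1}]' 45 ;  python3 -m crank '[{"slide":[0,0,0],"turn":[0,0,0],"fingers":-1},{"slide":[0,0,0],"turn":[0,0,0],"fingers":-1},{"slide":[0,0,0],"turn":[0,0,0],"fingers":-1}]' 
```

```text
t: 5.55
eef_pos: [0.4545, 0.3213, 0.0204]
ee_rot: [-3.142, -0.001, -2.251]
force: [-0.1, -0.4, 0.1]
width: 0.048
t: 5.97
eef_pos: [0.4548, 0.3215, 0.0209]
ee_rot: [3.142, 0.0, -2.252]
force: [-0.1, -0.4, -0.2]
width: 0.0206
t: 6.22
eef_pos: [0.4548, 0.3215, 0.0208]
ee_rot: [-3.142, 0.0, -2.252]
force: [0.4, -0.2, 1.2]
width: 0.0117
```

```bash
python3 -m crank '[{"slide":[0,0,-0.02],"turn":[0,0,0],"fingers":-1},{"slide":[0,0,-0.06],"turn":[0,0,0],"fingers":-1},{"slide":[0,0,-0.1],"turn":[0,0,0],"fingers":-1},{"slide":[0,0,-0.16],"turn":[0,0,0],"fingers":-1},{"slide":[0,0,-0.2],"turn":[0,0,0],"fingers":-1}]' ;  python3 -m crank '[{"slide":[0,0,-0.05],"turn":[0,0,0],"fingers":-1},{"slide":[0,0,-0.08],"turn":[0,0,0],"fingers":-1},{"slide":[0,0,-0.08],"turn":[0,0,0],"fingers":-1},{"slide":[0,0,-0.08],"turn":[0,0,0],"fingers":-1}]';python3 - <<'E'
from h import *
st(); f,c=wsnap('w4');to(.623,-.15+.05,.16,np.radians(-89.7))
E
```

```text
t: 6.63
eef_pos: [0.4551, 0.3217, 0.1236]
ee_rot: [-3.141, 0.001, -2.251]
force: [0.9, 0.3, -1.6]
width: 0.0114
t: 6.97
eef_pos: [0.4548, 0.3218, 0.1621]
ee_rot: [3.141, 0.002, -2.252]
force: [-0.1, -0.6, -1.6]
width: 0.0118
t 6.97 q [ 0.967  0.217 -0.343 -0.    -1.009 -1.648] p [0.4548 0.3218 0.1621] r [ 3.1412e+00  2.3000e-03 -2.2518e+00] F [-0.13 -0.57 -1.57] w 0.0118
slide [0.4422, -0.7925, 0.0013] turn [0.0001, 0.0001, -0.1092] rows>= 10.9
```

View pics/w4b.png

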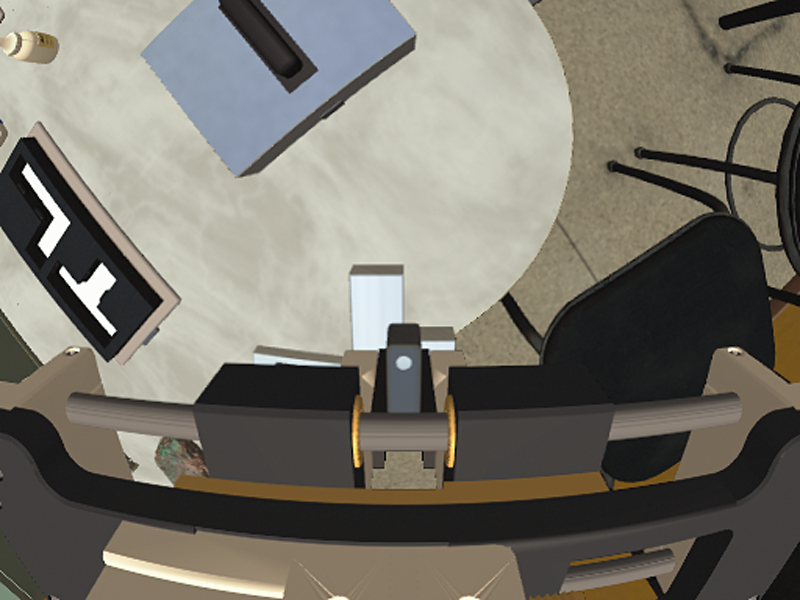

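```bash
python3 -m crank '[{"slide":[0.08,-0.14,0],"turn":[0,0,-0.02],"fingers":-1},{"slide":[0.1,-0.18,0],"turn":[0,0,-0.03],"fingers":-1},{"slide":[0.14,-0.25,0],"turn":[0,0,-0.04],"fingers":-1},{"slide":[0.18,-0.32,0],"turn":[0,0,-0.05],"fingers":-1},{"slide":[0.22,-0.39,0],"turn":[0,0,-0.06],"fingers":-1}]' ;python3 -c "
from h import *
st(); to(.623,-.15+.05,.16,np.radians(-89.7))"
```

```text
t: 7.43
eef_pos: [0.53, 0.1277, 0.1595]
ee_rot: [3.14, -0.002, -1.871]
force: [0.8, 1.1, -0.9]
width: 0.0119
t 7.43 q [ 0.596  0.203 -0.368 -0.    -1.003 -0.895] p [0.53   0.1277 0.1595] r [ 3.1398e+00 -1.7000e-03 -1.8708e+00] F [ 0.83  1.13 -0.93] w 0.0119
slide [0.38, -0.3122, -0.0009] turn [0.0003, -0.0002, -0.0486] rows>= 5.9
```

```bash
python3 -m crank '[{"slide":[0.06,-0.05,0],"turn":[0,0,-0.01],"fingers":-1},{"slide":[0.12,-0.1,0],"turn":[0,0,-0.02],"fingers":-1},{"slide":[0.18,-0.15,0],"turn":[0,0,-0.03],"fingers":-1},{"slide":[0.24,-0.2,0],"turn":[0,0,-0.04],"fingers":-1},{"slide":[0.3,-0.25,0],"turn":[0,0,-0.0486],"fingers":-1}]' ; python3 -m crank '[{"slide":[0.05,-0.03,0],"turn":[0,0,0],"fingers":-1},{"slide":[0.08,-0.06,0],"turn":[0,0,0],"fingers":-1},{"slide":[0.08,-0.06,0],"turn":[0,0,0],"fingers":-1},{"slide":[0.08,-0.06,0],"turn":[0,0,0],"fingers":-1},{"slide":[0.08,-0.06,0],"turn":[0,0,0],"fingers":-1}]' ;python3 - <<'E'
from h import *
st(); f,c=wsnap('w5'); to(.623,-.15+.05,.16,np.radians(-89.7))
E
```

```text
t: 7.85
eef_pos: [0.6045, -0.0528, 0.1593]
ee_rot: [3.139, -0.0, -1.566]
force: [0.7, 1.4, -1.4]
width: 0.0115
t: 8.27
eef_pos: [0.634, -0.0906, 0.1593]
ee_rot: [3.139, 0.0, -1.57]
force: [-0.3, -0.2, -1.2]
width: 0.0118
t 8.27 q [ 1.620e-01  3.520e-01 -1.570e-01 -1.000e-03 -1.064e+00 -1.610e-01] p [ 0.634  -0.0906  0.1593] r [ 3.1389  0.     -1.5698] F [-0.29 -0.24 -1.23] w 0.0118
slide [0.0196, 0.0222, -0.0004] turn [0.0003, 0.0, -0.0005] rows>= 0.4
```

View pics/w5b.png

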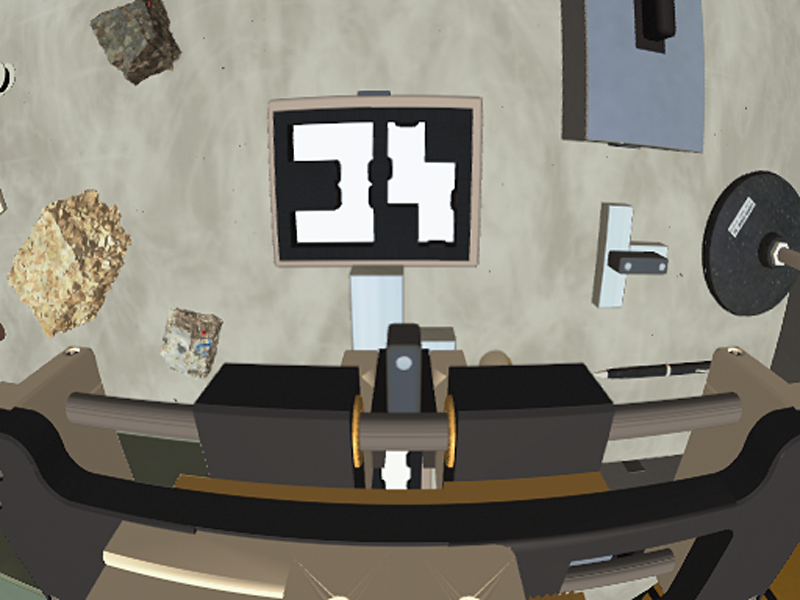

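```bash
python3 cut.py w5 -.15; python3 - <<'E'
from h import *
f,c=wload('w5'); print(c['pose'][:3,3])
z=.1593-.002
o=rect('wrist',f,c,.634,-.11,z,half=.06); cv2.imwrite('pics/r5.png',o[:,:,::-1])
E
```

```text
z 0.008 A 1235 rect [[ 0.6149 -0.0692]] [43.2 36.5] 0.0
[[632.9, -50.9], [597.6, -47.6], [609.6, -69.1], [599.6, -68.1], [604.1, -88.1], [597.1, -90.4], [633.1, -90.6]]
z 0.008 A 2288 rect [[ 0.6228 -0.1498]] [44.2 80.2] 90.0
[[601.4, -109.6], [600.9, -162.4], [620.9, -163.6], [620.9, -189.6], [644.1, -189.6], [644.9, -136.4], [624.1, -135.1], [623.9, -109.9]]
z 0.008 A 3027 rect [[ 0.6812 -0.1496]] [53.2 80.5] 90.0
[[706.9, -109.6], [654.9, -110.4], [658.6, -156.1], [655.1, -189.6], [707.4, -189.4], [707.4, -165.9], [676.4, -163.9], [675.4, -136.1], [681.1, -130.6], [707.4, -130.9]]
z 0.008 A 2862 rect [[ 0.7439 -0.1595]] [ 38.2 148.9] 86.21
[[724.9, -86.1], [720.1, -89.9], [727.1, -93.9], [726.1, -106.9], [728.9, -101.1], [740.6, -116.1], [734.6, -118.9], [740.1, -127.4], [733.1, -139.1], [727.1, -110.4], [726.9, -188.9], [730.6, -185.1], [736.4, -192.9], [730.6, -226.4], [739.1, -234.4], [742.9, -226.6], [746.1, -229.1], [740.4, -207.4], [755.1, -198.6], [746.4, -198.6], [754.6, -167.4], [752.9, -139.1], [758.9, -129.6], [755.4, -128.6], [759.4, -105.1], [756.6, -96.9], [727.9, -9
[... 231 characters left out ...]
0.151 ]] [50.  75.8] 90.0
[[703.1, -113.6], [653.9, -113.9], [653.9, -188.6], [703.4, -188.1], [703.4, -166.6], [675.6, -166.1], [673.1, -144.9], [677.9, -133.4], [703.6, -132.9]]
z 0.026 A 2536 rect [[ 0.7376 -0.1602]] [ 35.9 140.3] 86.13
[[719.9, -91.1], [715.1, -94.6], [721.6, -98.4], [720.9, -110.9], [723.4, -105.4], [734.4, -119.1], [728.9, -121.9], [734.4, -126.1], [729.1, -140.4], [722.1, -114.1], [721.6, -188.4], [724.9, -184.4], [730.4, -191.4], [725.1, -223.6], [732.9, -230.9], [736.4, -223.6], [739.6, -225.9], [734.1, -205.6], [748.1, -197.1], [739.9, -197.1], [747.6, -167.9], [746.1, -140.6], [751.6, -132.4], [749.6, -101.4], [722.4, -101.9]]
[ 0.63535116 -0.17388274  0.31775153]
```

View pics/r5.png

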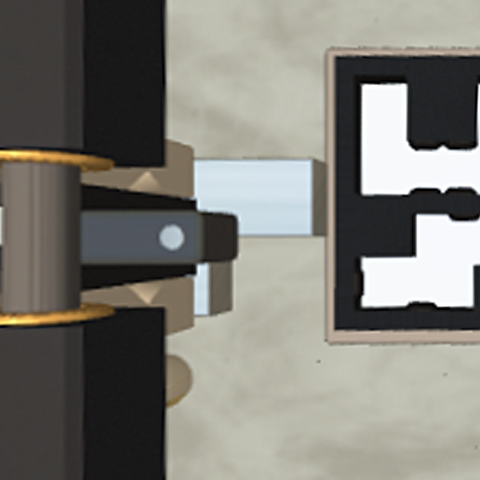

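```bash
python3 -m crank '[{"slide":[0.04,0.01,0.04],"turn":[0,0,0],"fingers":-1},{"slide":[0.08,0.022,0.08],"turn":[0,0,0],"fingers":-1},{"slide":[0.118,0.022,0.12],"turn":[0,0,0],"fingers":-1},{"slide":[0.118,0.022,0.16],"turn":[0,0,0],"fingers":-1},{"slide":[0.118,0.022,0.18],"turn":[0,0,0],"fingers":-1}]' ; python3 -m crank '[{"slide":[0,0,0],"turn":[0,0,0],"fingers":-1},{"slide":[0,0,0],"turn":[0,0,0],"fingers":-1},{"slide":[0,0,0],"turn":[0,0,0],"fingers":-1}]' ;python3 - <<'E'
from h import *
st();to(.6228,-.1497,.055,np.radians(-89.8))
E
```

```text
t: 8.73
eef_pos: [0.6222, -0.1494, 0.0684]
ee_rot: [3.138, 0.0, -1.57]
force: [-0.5, 0.5, -1.8]
width: 0.0117
t: 8.98
eef_pos: [0.6252, -0.1489, 0.0722]
ee_rot: [-3.14, -0.0, -1.568]
force: [-0.1, 0.0, -0.3]
width: 0.0114
t 8.98 q [ 0.069  0.436 -0.251  0.    -0.882 -0.067] p [ 0.6252 -0.1489  0.0722] r [-3.1397e+00 -2.0000e-04 -1.5677e+00] F [-0.1   0.01 -0.3 ] w 0.0114
slide [0.0016, 0.0048, 0.0343] turn [-0.0003, -0.0, -0.0001] rows>= 0.4
```

```bash
python3 -m crank '[{"slide":[0.0016,0.0045,0.01],"turn":[0,0,0],"fingers":-1},{"slide":[0.0016,0.0045,0.02],"turn":[0,0,0],"fingers":-1},{"slide":[0.0016,0.0045,0.034],"turn":[0,0,0],"fingers":-1},{"slide":[0.0016,0.0045,0.034],"turn":[0,0,0],"fingers":-1},{"slide":[0.0016,0.0045,0.034],"turn":[0,0,0],"fingers":-1}]' ; python3 -m crank '[{"slide":[0,0,0],"turn":[0,0,0],"fingers":-1},{"slide":[0,0,0],"turn":[0,0,0],"fingers":-1}]' ;python3 - <<'E'
from h import *
st();to(.6228,-.1497,.028,np.radians(-89.8));wsnap('w6')
E
```

```text
t: 9.4
eef_pos: [0.6215, -0.1505, 0.0532]
ee_rot: [3.14, -0.0, -1.569]
force: [-0.2, 0.2, -1.5]
width: 0.0112
t: 9.57
eef_pos: [0.6221, -0.1506, 0.0539]
ee_rot: [-3.141, -0.0, -1.569]
force: [-0.8, -0.2, -1.5]
width: 0.0119
t 9.57 q [ 0.067  0.454 -0.272  0.    -0.845 -0.065] p [ 0.6221 -0.1506  0.0539] r [-3.1413e+00 -1.0000e-04 -1.5692e+00] F [-0.76 -0.17 -1.53] w 0.0119
slide [-0.0018, -0.0013, 0.0519] turn [-0.0, -0.0, -0.0003] rows>= 0.6
```

View pics/w6b.png

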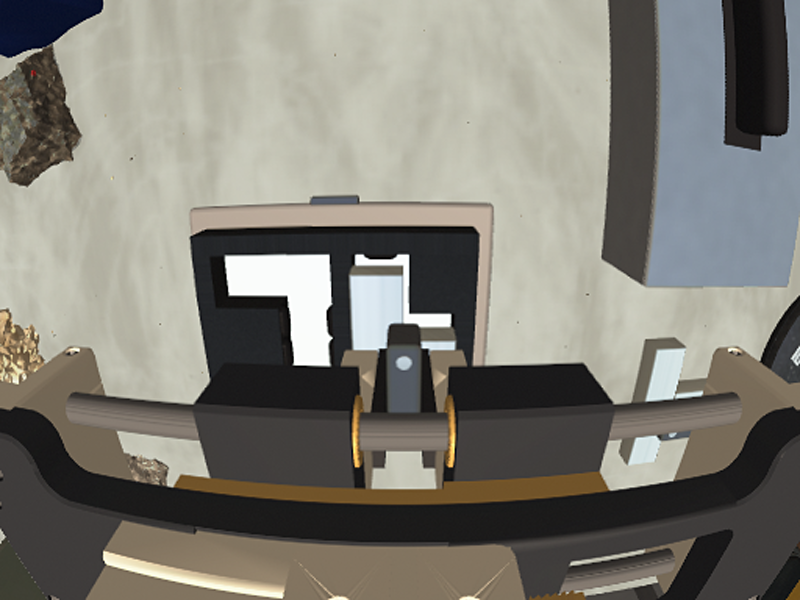

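```bash
python3 -m crank '[{"slide":[-0.0015,-0.001,0.01],"turn":[0,0,0],"fingers":-1},{"slide":[-0.0015,-0.001,0.016],"turn":[0,0,0],"fingers":-1},{"slide":[-0.0015,-0.001,0.022],"turn":[0,0,0],"fingers":-1},{"slide":[-0.0015,-0.001,0.03],"turn":[0,0,0],"fingers":-1},{"slide":[-0.0015,-0.001,0.036],"turn":[0,0,0],"fingers":-1}]' ; python3 -m crank '[{"slide":[0,0,0.004],"turn":[0,0,0],"fingers":-1},{"slide":[0,0,0.008],"turn":[0,0,0],"fingers":-1},{"slide":[0,0,0.012],"turn":[0,0,0],"fingers":-1}]' ;python3 - <<'E'
from h import *
st();to(.6228,-.1497,.028,np.radians(-89.8))
E
```

```text
t: 10.03
eef_pos: [0.6225, -0.1499, 0.0355]
ee_rot: [-3.141, -0.0, -1.569]
force: [0.5, -1.5, 1.5]
width: 0.0119
t: 10.28
eef_pos: [0.6225, -0.1499, 0.0297]
ee_rot: [-3.142, -0.0, -1.569]
force: [0.9, 0.0, 0.8]
width: 0.0118
t 10.28 q [ 0.068  0.483 -0.291  0.    -0.797 -0.067] p [ 0.6225 -0.1499  0.0297] r [-3.1415e+00 -1.0000e-04 -1.5693e+00] F [0.85 0.03 0.84] w 0.0118
slide [-0.0003, -0.0007, 0.0033] turn [-0.0, -0.0, -0.0003] rows>= 0.0
```

```bash
python3 -m crank '[{"slide":[0,0,0.002],"turn":[0,0,0],"fingers":-1},{"slide":[0,0,0.004],"turn":[0,0,0],"fingers":-1},{"slide":[0,0,0.006],"turn":[0,0,0],"fingers":-1},{"slide":[0,0,0.006],"turn":[0,0,0],"fingers":-1}]' ;python3 - <<'E'
from h import *
st();to(.6228,-.1497,.028,np.radians(-89.8));wsnap('w7')
E
```

```text
t: 10.62
eef_pos: [0.6224, -0.1499, 0.0276]
ee_rot: [-3.141, -0.0, -1.569]
force: [-2.1, -0.1, 7.4]
width: 0.0117
t 10.62 q [ 0.068  0.485 -0.293  0.    -0.792 -0.067] p [ 0.6224 -0.1499  0.0276] r [-3.1414e+00 -3.0000e-04 -1.5689e+00] F [-2.05 -0.07  7.39] w 0.0117
slide [-0.0004, -0.0008, -0.0009] turn [-0.0, -0.0, -0.0003] rows>= 0.0
```

View pics/w7b.png

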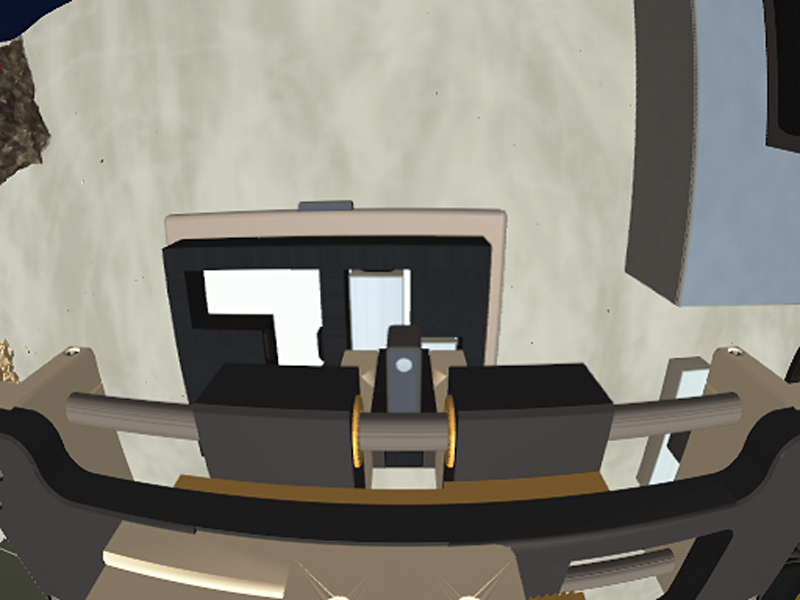

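```bash
python3 -m crank '[{"slide":[0,0,0.003],"turn":[0,0,0],"fingers":-1},{"slide":[0,0,0.003],"turn":[0,0,0],"fingers":-1},{"slide":[0,0,0.003],"turn":[0,0,0],"fingers":-1}]'; python3 -m crank '[{"slide":[0,0,-0.004],"turn":[0,0,0],"fingers":-0.3},{"slide":[0,0,-0.004],"turn":[0,0,0],"fingers":-0.3},{"slide":[0,0,-0.004],"turn":[0,0,0],"fingers":-0.3},{"slide":[0,0,-0.004],"turn":[0,0,0],"fingers":-0.3},{"slide":[0,0,-0.004],"turn":[0,0,0],"fingers":-0.3}]'; python3 -m crank '[{"slide":[0,0,-0.06],"turn":[0,0,0],"fingers":0},{"slide":[0,0,-0.12],"turn":[0,0,0],"fingers":0},{"slide":[0,0,-0.18],"turn":[0,0,0],"fingers":0},{"slide":[-0.04,0,-0.24],"turn":[0,0,0],"fingers":0},{"slide":[-0.1,0,-0.3],"turn":[0,0,0],"fingers":0}]';python3 - <<'E'
from h import *
st();wsnap('w8')
E
```

```text
t: 10.92
eef_pos: [0.6224, -0.1499, 0.0275]
ee_rot: [-3.141, -0.001, -1.569]
force: [-6.7, 2.4, 17.7]
width: 0.0115
t: 11.33
eef_pos: [0.6223, -0.1498, 0.0268]
ee_rot: [3.141, 0.0, -1.569]
force: [-1.5, -0.9, 0.3]
width: 0.0302
t: 11.75
eef_pos: [0.622, -0.1016, 0.1777]
ee_rot: [3.141, -0.0, -1.572]
force: [0.3, 1.8, -1.1]
width: 0.0438
t 11.75 q [ 0.148  0.32  -0.16   0.    -1.091 -0.149] p [ 0.622  -0.1016  0.1777] r [ 3.1409e+00 -3.0000e-04 -1.5721e+00] F [ 0.3   1.82 -1.14] w 0.0438
```

View pics/w8b.png

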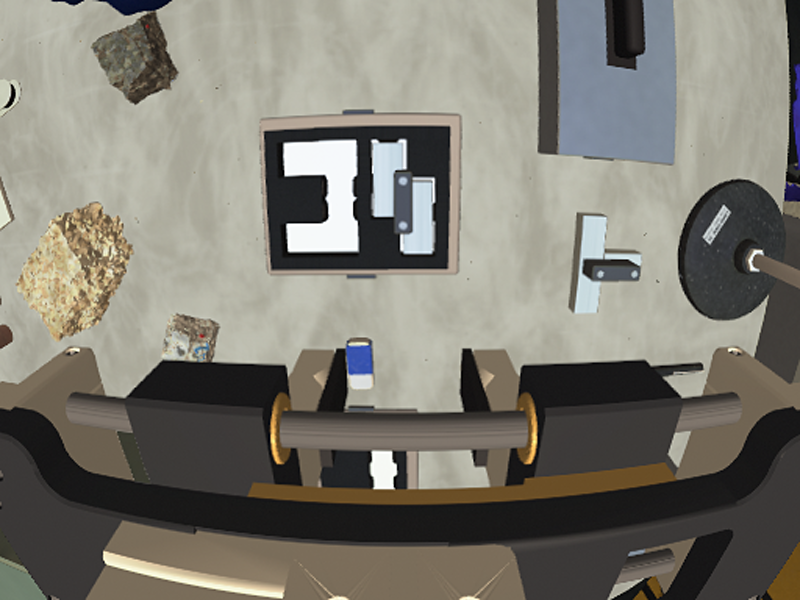

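```bash
python3 -c "
from h import *
to(.43,-.1,.2,0)"; python3 -m crank '[{"slide":[0,-0.06,-0.02],"turn":[0,0,-0.02],"fingers":0.1},{"slide":[0,-0.12,-0.04],"turn":[0,0,-0.04],"fingers":0.1},{"slide":[0,-0.19,-0.05],"turn":[0,0,-0.06],"fingers":0.1},{"slide":[0,-0.26,-0.05],"turn":[0,0,-0.08],"fingers":0.1},{"slide":[0,-0.33,-0.05],"turn":[0,0,-0.1],"fingers":0.1}]';python3 -c "
from h import *
to(.43,-.1,.2,0)"
```

```text
slide [0.0053, 0.3906, -0.034] turn [-0.0011, -0.0011, -0.2496] rows>= 12.6
t: 12.22
eef_pos: [0.789, -0.0999, 0.2022]
ee_rot: [-3.141, -0.0, -0.938]
force: [0.5, 0.1, 0.7]
width: 0.048
slide [-0.4246, 0.5789, 0.0037] turn [-0.0001, -0.0001, -0.1492] rows>= 8.6
```

```bash
python3 -m crank '[{"slide":[-0.04,0.06,0],"turn":[0,0,-0.018],"fingers":0.1},{"slide":[-0.09,0.12,0],"turn":[0,0,-0.036],"fingers":0.1},{"slide":[-0.13,0.18,0],"turn":[0,0,-0.054],"fingers":0.1},{"slide":[-0.17,0.24,0],"turn":[0,0,-0.072],"fingers":0.1},{"slide":[-0.22,0.3,0],"turn":[0,0,-0.09],"fingers":0.1}]';python3 -c "
from h import *
to(.43,-.1,.2,0)"
```

```text
t: 12.63
eef_pos: [0.6, -0.0993, 0.2001]
ee_rot: [3.14, 0.002, -0.373]
force: [-0.5, 0.2, 1.9]
width: 0.0483
slide [-0.316, 0.1253, 0.0009] turn [0.0001, 0.0003, -0.0594] rows>= 4.1
```

```bash
python3 -m crank '[{"slide":[-0.06,0.025,0],"turn":[0,0,-0.015],"fingers":0.1},{"slide":[-0.13,0.05,0],"turn":[0,0,-0.03],"fingers":0.1},{"slide":[-0.2,0.08,0],"turn":[0,0,-0.045],"fingers":0.1},{"slide":[-0.26,0.105,0],"turn":[0,0,-0.059],"fingers":0.1},{"slide":[-0.316,0.125,0],"turn":[0,0,-0.059],"fingers":0.1}]';python3 -m crank '[{"slide":[0,0,0],"turn":[0,0,0],"fingers":0.1},{"slide":[0,0,0],"turn":[0,0,0],"fingers":0.1},{"slide":[0,0,0],"turn":[0,0,0],"fingers":0.1}]';python3 - <<'E'
from h import *
st();f,c=wsnap('w9')
bodyparts(f,c,.468,-.101)
for t in (110,140): darkrib(f,c,.468,-.101,thr=t,half=.05)
E
```

```text
t: 13.05
eef_pos: [0.4292, -0.0988, 0.2013]
ee_rot: [-3.141, 0.0, -0.003]
force: [-1.1, 1.2, 1.0]
width: 0.0482
t: 13.3
eef_pos: [0.432, -0.0985, 0.2021]
ee_rot: [-3.141, -0.001, -0.008]
force: [1.2, 0.2, 0.5]
width: 0.048
t 13.3 q [ 0.224 -0.015 -0.51   0.    -1.075  1.339] p [ 0.432  -0.0985  0.2021] r [-3.1415e+00 -1.3000e-03 -7.8000e-03] F [1.18 0.18 0.53] w 0.048
part c [ 0.4462 -0.1019] size mm [13.2 17.5] long axis deg 90.0 A 119.28125
part c [ 0.4824 -0.0802] size mm [30.7 17.5] long axis deg 90.0 A 520.96875
part c [ 0.4822 -0.124 ] size mm [18.3 30.6] long axis deg 90.9 A 535.59375
rib c [ 0.4713 -0.102 ] size mm [39.7 10.7] long axis deg 0.0
rib c [ 0.4712 -0.102 ] size mm [40.2 11.8] long axis deg 0.0
```

View pics/w9b.png

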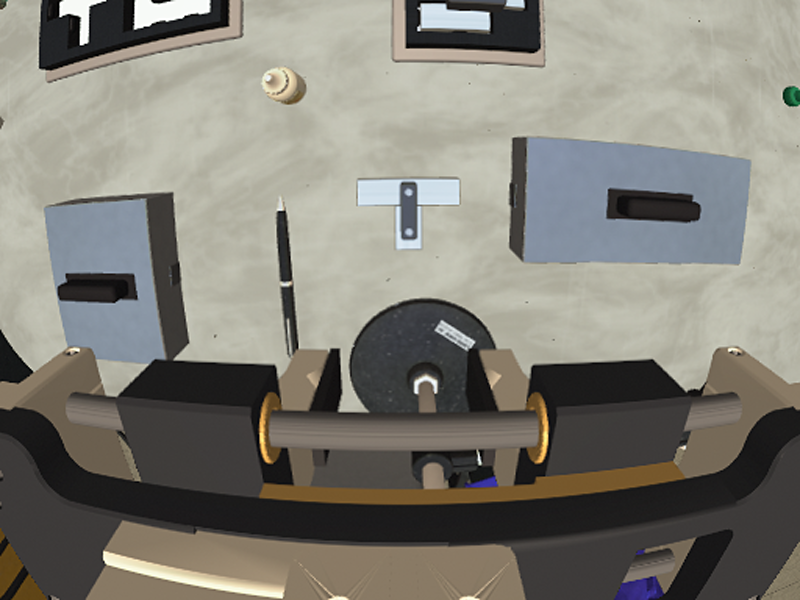

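```bash
python3 -c "
from h import *
to(.4708,-.102,.06,0)"
```

```text
slide [0.0771, 0.0064, 0.2839] turn [0.0, -0.0001, -0.0013] rows>= 3.5
```

```bash
python3 -m crank '[{"slide":[0.04,0.004,0.05],"turn":[0,0,-0.001],"fingers":0.1},{"slide":[0.077,0.006,0.12],"turn":[0,0,-0.001],"fingers":0.1},{"slide":[0.077,0.006,0.19],"turn":[0,0,-0.001],"fingers":0.1},{"slide":[0.077,0.006,0.25],"turn":[0,0,-0.001],"fingers":0.1},{"slide":[0.077,0.006,0.284],"turn":[0,0,-0.001],"fingers":0.1}]';python3 -m crank '[{"slide":[0,0,0],"turn":[0,0,0],"fingers":0.1},{"slide":[0,0,0],"turn":[0,0,0],"fingers":0.1},{"slide":[0,0,0],"turn":[0,0,0],"fingers":0.1},{"slide":[0,0,0],"turn":[0,0,0],"fingers":0.1}]';python3 - <<'E'
from h import *
st(); to(.4708,-.102,.0208,0)
E
```

```text
t: 13.77
eef_pos: [0.4688, -0.1022, 0.0556]
ee_rot: [3.141, 0.005, -0.003]
force: [-0.2, 0.7, -1.1]
width: 0.048
t: 14.1
eef_pos: [0.4713, -0.1018, 0.0611]
ee_rot: [-3.141, -0.002, -0.001]
force: [-0.5, -0.2, -0.5]
width: 0.0482
t 14.1 q [ 0.197  0.223 -0.62   0.    -0.725  1.372] p [ 0.4713 -0.1018  0.0611] r [-3.1414e+00 -2.5000e-03 -1.5000e-03] F [-0.45 -0.24 -0.48] w 0.0482
slide [-0.0013, 0.0005, 0.0806] turn [-0.0, -0.0004, -0.0002] rows>= 1.0
```

```bash
python3 -m crank '[{"slide":[0,0,0.025],"turn":[0,0,0],"fingers":0.1},{"slide":[0,0,0.05],"turn":[0,0,0],"fingers":0.1},{"slide":[0,0,0.065],"turn":[0,0,0],"fingers":0.1},{"slide":[0,0,0.075],"turn":[0,0,0],"fingers":0.1},{"slide":[0,0,0.079],"turn":[0,0,0],"fingers":0.1}]';python3 -m crank '[{"slide":[0,0,0],"turn":[0,0,0],"fingers":0.1},{"slide":[0,0,0],"turn":[0,0,0],"fingers":0.1},{"slide":[0,0,0],"turn":[0,0,0],"fingers":0.1}]'
```

```text
t: 14.52
eef_pos: [0.4701, -0.1018, 0.0203]
ee_rot: [-3.142, -0.0, -0.002]
force: [0.6, 0.2, 0.6]
width: 0.0481
t: 14.77
eef_pos: [0.4703, -0.1018, 0.0208]
ee_rot: [-3.142, -0.001, -0.002]
force: [0.6, 0.3, -0.5]
width: 0.0484
```

```bash
python3 -m crank '[{"slide":[0,0,0],"turn":[0,0,0],"fingers":-1},{"slide":[0,0,0],"turn":[0,0,0],"fingers":-1},{"slide":[0,0,0],"turn":[0,0,0],"fingers":-1},{"slide":[0,0,0],"turn":[0,0,0],"fingers":-1},{"slide":[0,0,0],"turn":[0,0,0],"fingers":-1}]' 45;python3 -m crank '[{"slide":[0,0,0],"turn":[0,0,0],"fingers":-1},{"slide":[0,0,0],"turn":[0,0,0],"fingers":-1},{"slide":[0,0,0],"turn":[0,0,0],"fingers":-1}]';python3 -m crank '[{"slide":[0,0,-0.03],"turn":[0,0,0],"fingers":-1},{"slide":[0,0,-0.08],"turn":[0,0,0],"fingers":-1},{"slide":[0,0,-0.13],"turn":[0,0,0],"fingers":-1},{"slide":[0,0,-0.18],"turn":[0,0,0],"fingers":-1},{"slide":[0,0,-0.22],"turn":[0,0,0],"fingers":-1}]';python3 -m crank '[{"slide":[0,0,-0.03],"turn":[0,0,0],"fingers":-1},{"slide":[0,0,-0.06],"turn":[0,0,0],"fingers":-1},{"slide":[0,0,-0.06],"turn":[0,0,0],"fingers":-1}]'; python3 -c "
from h import *
to(.62,.1756,.16,np.radians(1.1))"
```

```text
t: 15.18
eef_pos: [0.4699, -0.1019, 0.0203]
ee_rot: [-3.142, -0.0, -0.002]
force: [-0.5, 0.1, 0.6]
width: 0.0208
t: 15.43
eef_pos: [0.4699, -0.1019, 0.0202]
ee_rot: [3.142, 0.0, -0.002]
force: [0.7, 0.7, 0.2]
width: 0.0117
t: 15.85
eef_pos: [0.47, -0.1019, 0.1319]
ee_rot: [-3.142, -0.001, -0.002]
force: [0.9, -0.2, -0.6]
width: 0.0116
t: 16.1
eef_pos: [0.4714, -0.1018, 0.163]
ee_rot: [-3.141, -0.005, -0.001]
force: [0.8, -0.2, -0.6]
width: 0.0115
slide [0.2964, -0.5552, 0.0075] turn [-0.0, -0.0007, -0.0033] rows>= 7.5
```

```bash
python3 -m crank '[{"slide":[0.04,-0.08,0],"turn":[0,0,-0.003],"fingers":-1},{"slide":[0.08,-0.16,0],"turn":[0,0,-0.003],"fingers":-1},{"slide":[0.12,-0.24,0],"turn":[0,0,-0.003],"fingers":-1},{"slide":[0.15,-0.31,0],"turn":[0,0,-0.003],"fingers":-1},{"slide":[0.18,-0.37,0],"turn":[0,0,-0.003],"fingers":-1}]';python3 -m crank '[{"slide":[0.03,-0.08,0],"turn":[0,0,0],"fingers":-1},{"slide":[0.06,-0.14,0],"turn":[0,0,0],"fingers":-1},{"slide":[0.07,-0.185,0],"turn":[0,0,0],"fingers":-1},{"slide":[0.07,-0.185,0],"turn":[0,0,0],"fingers":-1},{"slide":[0.07,-0.185,0],"turn":[0,0,0],"fingers":-1}]';python3 -m crank '[{"slide":[0,0,0],"turn":[0,0,0],"fingers":-1},{"slide":[0,0,0],"turn":[0,0,0],"fingers":-1}]'; python3 -c "
from h import *
st();wsnap('w10');to(.6612,.1756,.16,np.radians(1.1))"
```

```text
t: 16.52
eef_pos: [0.5602, 0.0849, 0.1592]
ee_rot: [3.141, 0.001, 0.017]
force: [0.5, -1.3, -1.7]
width: 0.0116
t: 16.93
eef_pos: [0.593, 0.1772, 0.1582]
ee_rot: [3.14, 0.002, 0.019]
force: [-0.0, -0.8, -2.1]
width: 0.0119
t: 17.1
eef_pos: [0.5931, 0.1752, 0.1596]
ee_rot: [3.141, 0.001, 0.016]
force: [0.6, -0.3, -1.5]
width: 0.0118
t 17.1 q [ 0.602  0.317 -0.209 -0.    -1.046  0.985] p [0.5931 0.1752 0.1596] r [3.1411e+00 1.0000e-03 1.6400e-02] F [ 0.64 -0.29 -1.47] w 0.0118
slide [0.1359, 0.0011, -0.0001] turn [0.0, 0.0001, -0.0005] rows>= 1.6
```

View pics/w10b.png

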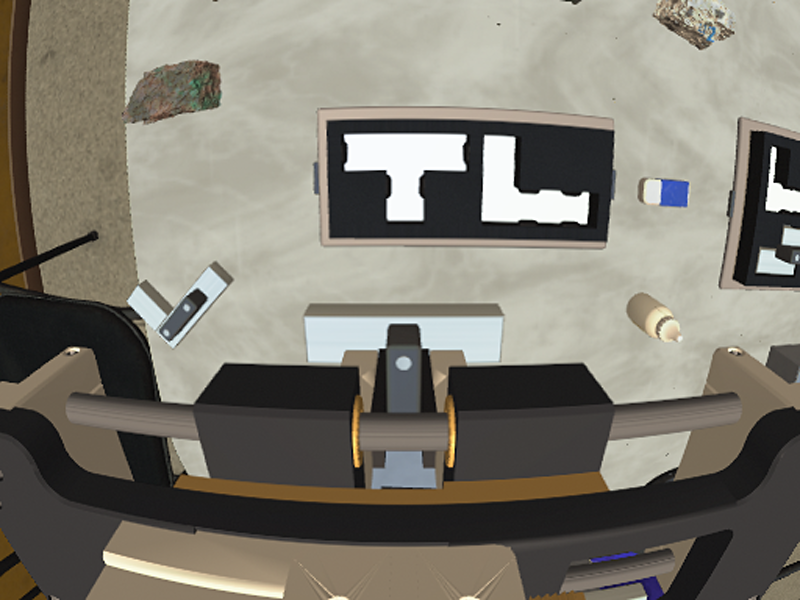

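```bash
python3 cut.py w10 .13 | grep -v '\[\[7[4-9]'; python3 - <<'E'
from h import *
f,c=wload('w10'); print(c['pose'][:3,3])
bodyparts(f,c,.61,.175,z=.1596-.0021-.0005,thr=185,half=.06)
o=rect('wrist',f,c,.61,.175,.157,half=.06); cv2.imwrite('pics/r10.png',o[:,:,::-1])
E
```

```text
z 0.008 A 2579 rect [[0.6562 0.1753]] [58.3 80.4] 88.99
[[684.9, 135.6], [684.6, 214.9], [661.1, 215.4], [661.1, 188.1], [654.4, 184.1], [627.4, 186.4], [627.4, 163.6], [655.6, 166.4], [661.6, 162.6], [661.9, 136.1]]
z 0.008 A 2323 rect [[0.6578 0.0848]] [58.3 77.6] 88.99
[[685.6, 123.4], [628.4, 122.4], [630.1, 45.9], [651.9, 47.1], [648.4, 97.1], [654.1, 102.4], [685.6, 102.6]]
z 0.026 A 2287 rect [[0.6574 0.1754]] [54.9 75.8] 89.0
[[684.9, 138.1], [684.1, 213.1], [662.1, 213.1], [662.1, 187.6], [655.6, 183.6], [630.6, 186.1], [630.1, 165.1], [657.1, 166.9], [662.6, 163.1], [662.9, 138.4]]
z 0.026 A 2058 rect [[0.6589 0.0901]] [54.8 73. ] 89.07
[[685.4, 126.4], [631.4, 125.6], [632.9, 53.4], [653.4, 54.6], [649.9, 101.4], [655.1, 106.6], [685.4, 107.1]]
[0.67742459 0.17670616 0.31798714]
part c [0.6051 0.1966] size mm [18.8 32.3] long axis deg 91.01 A 470.6875
part c [0.6057 0.1558] size mm [19.  35.3] long axis deg 90.94 A 475.46875
part c [0.661  0.1319] size mm [17.8 33.5] long axis deg 90.0 A 420.1875
part c [0.6607 0.1761] size mm [18.6 12.8] long axis deg 1.01 A 200.1875
```

View pics/r10.png

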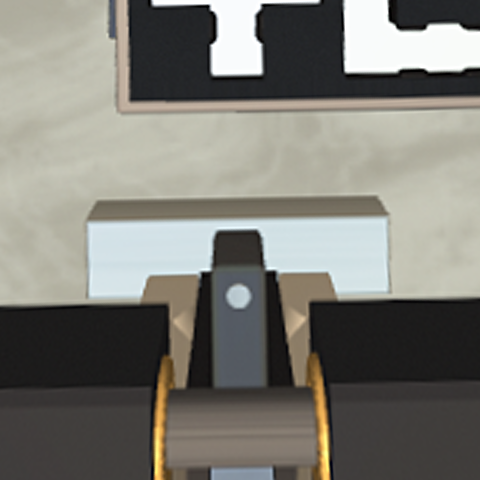

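```bash
python3 -m crank '[{"slide":[0.04,0,0.03],"turn":[0,0,0],"fingers":-1},{"slide":[0.08,0,0.06],"turn":[0,0,0],"fingers":-1},{"slide":[0.115,0,0.1],"turn":[0,0,0],"fingers":-1},{"slide":[0.136,0,0.14],"turn":[0,0,0],"fingers":-1},{"slide":[0.136,0,0.17],"turn":[0,0,0],"fingers":-1}]';python3 -m crank '[{"slide":[0,0,0.02],"turn":[0,0,0],"fingers":-1},{"slide":[0,0,0.03],"turn":[0,0,0],"fingers":-1},{"slide":[0,0,0.03],"turn":[0,0,0],"fingers":-1},{"slide":[0,0,0.03],"turn":[0,0,0],"fingers":-1},{"slide":[0,0,0.03],"turn":[0,0,0],"fingers":-1}]'; python3 -c "
from h import *
st();to(.6612,.1754,.028,np.radians(1))"
```

```text
t: 17.57
eef_pos: [0.663, 0.1758, 0.0734]
ee_rot: [3.141, 0.0, 0.015]
force: [-0.1, -0.8, -1.9]
width: 0.0117
t: 17.98
eef_pos: [0.6622, 0.1775, 0.0618]
ee_rot: [-3.141, -0.002, 0.017]
force: [-0.9, 0.2, -0.3]
width: 0.0115
t 17.98 q [ 0.546  0.506 -0.156  0.    -0.906  1.042] p [0.6622 0.1775 0.0618] r [-3.1407e+00 -2.0000e-03  1.7400e-02] F [-0.9   0.18 -0.33] w 0.0115
slide [-0.0022, 0.0042, 0.0676] turn [-0.0001, -0.0003, -0.0] rows>= 0.8
```

```bash
python3 -m crank '[{"slide":[-0.002,0.004,0.008],"turn":[0,0,0],"fingers":-1},{"slide":[-0.002,0.004,0.016],"turn":[0,0,0],"fingers":-1},{"slide":[-0.002,0.004,0.02],"turn":[0,0,0],"fingers":-1},{"slide":[-0.002,0.004,0.02],"turn":[0,0,0],"fingers":-1},{"slide":[-0.002,0.004,0.02],"turn":[0,0,0],"fingers":-1}]'; python3 -c "
from h import *
st();to(.6612,.1754,.028,np.radians(1))"
```

```text
t: 18.4
eef_pos: [0.6606, 0.1752, 0.0501]
ee_rot: [3.141, 0.0, 0.017]
force: [-0.2, -0.1, -1.4]
width: 0.0118
t 18.4 q [ 0.544  0.517 -0.169  0.    -0.885  1.044] p [0.6606 0.1752 0.0501] r [3.1414e+00 3.0000e-04 1.7200e-02] F [-0.22 -0.13 -1.41] w 0.0118
slide [0.0013, -0.0004, 0.0442] turn [0.0, 0.0, -0.0] rows>= 0.5
```

```bash
python3 -m crank '[{"slide":[0.001,0,0.01],"turn":[0,0,0],"fingers":-1},{"slide":[0.001,0,0.018],"turn":[0,0,0],"fingers":-1},{"slide":[0.001,0,0.026],"turn":[0,0,0],"fingers":-1},{"slide":[0.001,0,0.034],"turn":[0,0,0],"fingers":-1},{"slide":[0.001,0,0.042],"turn":[0,0,0],"fingers":-1}]'; python3 -m crank '[{"slide":[0,0,0.003],"turn":[0,0,0],"fingers":-1},{"slide":[0,0,0.005],"turn":[0,0,0],"fingers":-1},{"slide":[0,0,0.005],"turn":[0,0,0],"fingers":-1}]';python3 -c "
from h import *
st();to(.6612,.1754,.028,np.radians(1))"
```

```text
t: 18.82
eef_pos: [0.6614, 0.1752, 0.0289]
ee_rot: [-3.142, -0.0, 0.017]
force: [0.1, 0.4, 0.9]
width: 0.0117
t: 19.07
eef_pos: [0.6613, 0.1752, 0.0283]
ee_rot: [3.141, -0.001, 0.018]
force: [-5.4, -1.0, 12.3]
width: 0.0113
t 19.07 q [ 5.430e-01  5.410e-01 -1.860e-01  1.000e-03 -8.430e-01  1.045e+00] p [0.6613 0.1752 0.0283] r [ 3.1414e+00 -8.0000e-04  1.7700e-02] F [-5.44 -1.01 12.29] w 0.0113
slide [-0.0003, -0.0004, 0.0006] turn [0.0, -0.0001, 0.0] rows>= 0.0
```

```bash
python3 -m crank '[{"slide":[0,0,0.003],"turn":[0,0,0],"fingers":-1},{"slide":[0,0,0.003],"turn":[0,0,0],"fingers":-1}]'; python3 -m crank '[{"slide":[0,0,-0.004],"turn":[0,0,0],"fingers":-0.3},{"slide":[0,0,-0.004],"turn":[0,0,0],"fingers":-0.3},{"slide":[0,0,-0.004],"turn":[0,0,0],"fingers":-0.3},{"slide":[0,0,-0.004],"turn":[0,0,0],"fingers":-0.3},{"slide":[0,0,-0.004],"turn":[0,0,0],"fingers":-0.3}]'; python3 -m crank '[{"slide":[0,0,-0.06],"turn":[0,0,0],"fingers":0},{"slide":[0,0,-0.12],"turn":[0,0,0],"fingers":0},{"slide":[0,0,-0.18],"turn":[0,0,0],"fingers":0},{"slide":[-0.06,0,-0.24],"turn":[0,0,0],"fingers":0},{"slide":[-0.12,-0.04,-0.32],"turn":[0,0,0],"fingers":0}]';python3 -m crank '[{"slide":[-0.05,-0.04,-0.04],"turn":[0,0,0],"fingers":0.1},{"slide":[-0.1,-0.1,-0.04],"turn":[0,0,0],"fingers":0.1},{"slide":[-0.1,-0.1,-0.04],"turn":[0,0,0],"fingers":0.1},{"slide":[-0.1,-0.1,-0.04],"turn":[0,0,0],"fingers":0.1}]';python3 - <<'E'
from h import *
st();wsnap('w11')
E
```

```text
t: 19.23
eef_pos: [0.6614, 0.1752, 0.0282]
ee_rot: [3.141, -0.001, 0.018]
force: [-9.6, -0.9, 22.5]
width: 0.0115
t: 19.65
eef_pos: [0.6609, 0.175, 0.0266]
ee_rot: [3.141, 0.001, 0.017]
force: [-0.7, -1.0, 0.1]
width: 0.03
t: 20.07
eef_pos: [0.607, 0.1876, 0.1775]
ee_rot: [3.14, 0.002, 0.014]
force: [0.1, 0.6, -0.4]
width: 0.0437
t: 20.4
eef_pos: [0.5562, 0.2402, 0.1983]
ee_rot: [-3.141, -0.001, 0.02]
force: [0.4, -0.2, 0.3]
width: 0.0484
t 20.4 q [ 0.73   0.265 -0.188 -0.    -1.116  0.861] p [0.5562 0.2402 0.1983] r [-3.1407e+00 -8.0000e-04  2.0100e-02] F [ 0.41 -0.15  0.32] w 0.0484
```

View pics/w11b.png

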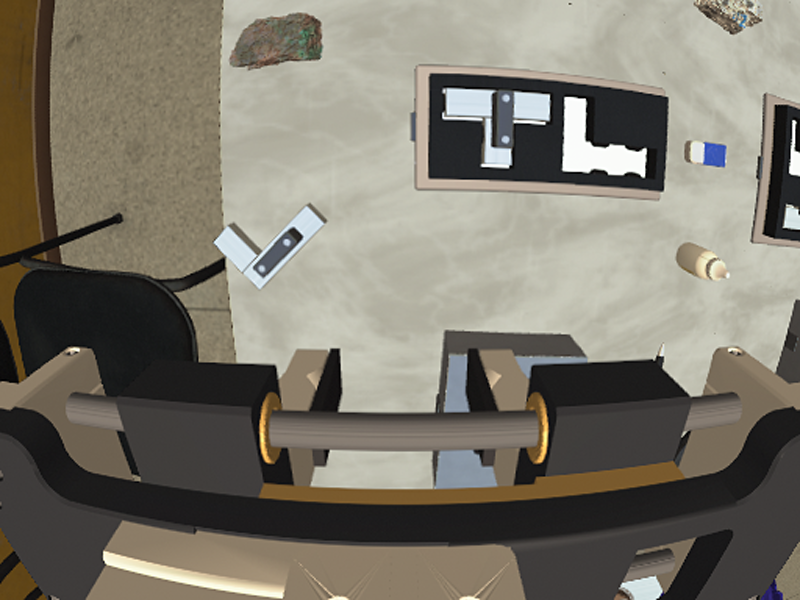

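```bash
python3 - <<'E'
from h import *
f,c=wload('w11')
bodyparts(f,c,.56,.335)
for t in (110,140): darkrib(f,c,.56,.335,thr=t,half=.05)
a=np.radians(-46); p=np.array([.56,.333])-.045*np.array([np.cos(a),np.sin(a)]); print(p,np.hypot(*p)); to(*p,.2,a)
E
```

```text
part c [0.5404 0.3569] size mm [18.1 10.1] long axis deg 47.07 A 141.15625
part c [0.5626 0.3731] size mm [32.4 19.1] long axis deg 44.55 A 571.25
part c [0.5823 0.3144] size mm [18.2 19.8] long axis deg 134.06 A 317.15625
rib c [0.5657 0.3312] size mm [11.8 43.7] long axis deg 133.88
rib c [0.5278 0.3784] size mm [35.2 13. ] long axis deg 0.0
rib c [0.5653 0.3313] size mm [12.2 44.5] long axis deg 135.0
rib c [0.5775 0.3784] size mm [64.8 13. ] long axis deg 0.0
[0.52874037 0.36537029] 0.6426988656789554
slide [-0.0514, -0.2531, -0.0045] turn [-0.0, -0.0, 0.1308] rows>= 6.6
```

```bash
python3 -m crank '[{"slide":[-0.01,-0.04,0],"turn":[0,0,0.02],"fingers":0.1},{"slide":[-0.02,-0.09,0],"turn":[0,0,0.04],"fingers":0.1},{"slide":[-0.03,-0.14,0],"turn":[0,0,0.06],"fingers":0.1},{"slide":[-0.04,-0.19,0],"turn":[0,0,0.08],"fingers":0.1},{"slide":[-0.05,-0.24,0],"turn":[0,0,0.1],"fingers":0.1}]';python3 -m crank '[{"slide":[0,0,0],"turn":[0,0,0.02],"fingers":0.1},{"slide":[0,0,0],"turn":[0,0,0.031],"fingers":0.1},{"slide":[0,0,0],"turn":[0,0,0.031],"fingers":0.1},{"slide":[0,0,0],"turn":[0,0,0.031],"fingers":0.1},{"slide":[0,0,0],"turn":[0,0,0.031],"fingers":0.1}]';python3 - <<'E'
from h import *
st();f,c=wsnap('w12')
bodyparts(f,c,.563,.335)
for t in (110,140): darkrib(f,c,.563,.333,thr=t,half=.05)
E
```

```text
t: 20.87
eef_pos: [0.5308, 0.3582, 0.1966]
ee_rot: [3.14, 0.0, -0.616]
force: [-0.5, 0.8, -0.1]
width: 0.0481
t: 21.28
eef_pos: [0.5307, 0.3575, 0.1971]
ee_rot: [3.141, -0.0, -0.801]
force: [-0.2, 0.4, 0.6]
width: 0.0484
t 21.28 q [ 0.897  0.321 -0.112  0.    -1.139 -0.128] p [0.5307 0.3575 0.1971] r [ 3.1407e+00 -1.0000e-04 -8.0130e-01] F [-0.25  0.37  0.59] w 0.0484
part c [0.5441 0.3531] size mm [18.7 20.2] long axis deg 135.0 A 251.0
part c [0.5631 0.3728] size mm [32.4 18.7] long axis deg 43.78 A 573.15625
part c [0.5824 0.3144] size mm [18.2 19.1] long axis deg 135.0 A 298.125
rib c [0.5657 0.3314] size mm [11. 35.] long axis deg 134.09
rib c [0.5639 0.3332] size mm [11.5 40.7] long axis deg 133.96
```

View pics/w12b.png

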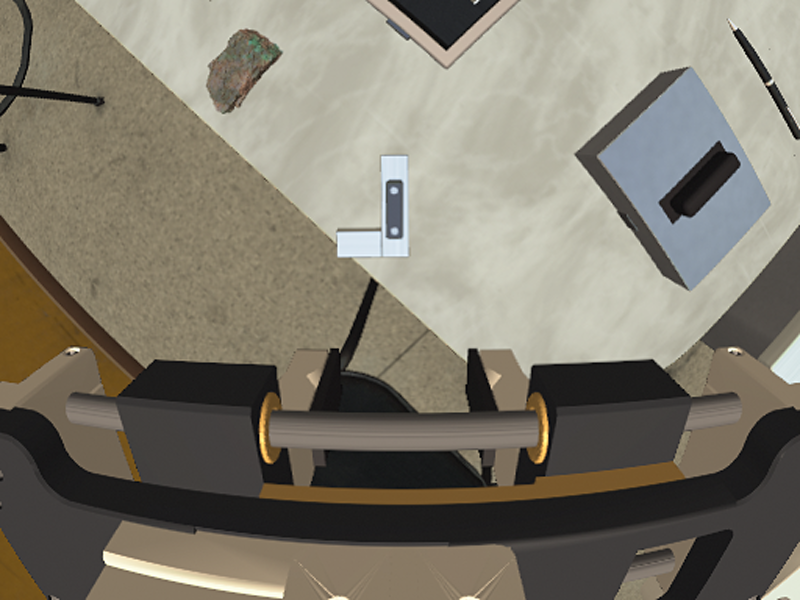

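```bash
python3 -c "
from h import *
to(.5637,.3334,.06,np.radians(-46))"
```

```text
slide [0.0805, -0.0141, 0.2745] turn [0.0001, -0.0, 0.0002] rows>= 3.4
```

```bash
python3 -m crank '[{"slide":[0.04,-0.007,0.05],"turn":[0,0,0],"fingers":0.1},{"slide":[0.08,-0.014,0.12],"turn":[0,0,0],"fingers":0.1},{"slide":[0.08,-0.014,0.18],"turn":[0,0,0],"fingers":0.1},{"slide":[0.08,-0.014,0.24],"turn":[0,0,0],"fingers":0.1},{"slide":[0.08,-0.014,0.274],"turn":[0,0,0],"fingers":0.1}]';python3 -m crank '[{"slide":[0,0,0],"turn":[0,0,0],"fingers":0.1},{"slide":[0,0,0],"turn":[0,0,0],"fingers":0.1},{"slide":[0,0,0],"turn":[0,0,0],"fingers":0.1},{"slide":[0,0,0],"turn":[0,0,0],"fingers":0.1}]';python3 - <<'E'
from h import *
st(); to(.5637,.3334,.0208,np.radians(-46))
E
```

```text
t: 21.75
eef_pos: [0.5621, 0.3323, 0.057]
ee_rot: [3.138, 0.0, -0.803]
force: [-0.6, -0.6, -0.7]
width: 0.0481
t: 22.08
eef_pos: [0.5641, 0.3352, 0.0627]
ee_rot: [-3.138, -0.0, -0.802]
force: [-0.6, 0.3, 0.1]
width: 0.0486
t 22.08 q [ 0.833  0.464 -0.228  0.    -0.875 -0.065] p [0.5641 0.3352 0.0627] r [-3.1384e+00 -1.0000e-04 -8.0200e-01] F [-0.59  0.3   0.06] w 0.0486
slide [0.0021, 0.0033, 0.0839] turn [-0.0005, -0.0, 0.0001] rows>= 1.0
```

```bash
python3 -m crank '[{"slide":[0.001,0.001,0.025],"turn":[0,0,0],"fingers":0.1},{"slide":[0.001,0.001,0.05],"turn":[0,0,0],"fingers":0.1},{"slide":[0.001,0.001,0.065],"turn":[0,0,0],"fingers":0.1},{"slide":[0.001,0.001,0.075],"turn":[0,0,0],"fingers":0.1},{"slide":[0.001,0.001,0.08],"turn":[0,0,0],"fingers":0.1}]';python3 -m crank '[{"slide":[0,0,0],"turn":[0,0,0],"fingers":0.1},{"slide":[0,0,0],"turn":[0,0,0],"fingers":0.1},{"slide":[0,0,0],"turn":[0,0,0],"fingers":0.1}]'; python3 - <<'E'
from h import *
to(.5637,.3334,.0208,np.radians(-46))
E
```

```text
t: 22.5
eef_pos: [0.5628, 0.3334, 0.0199]
ee_rot: [3.141, -0.0, -0.803]
force: [-0.1, -0.2, 0.0]
width: 0.0481
t: 22.75
eef_pos: [0.5633, 0.3339, 0.0211]
ee_rot: [-3.141, -0.0, -0.802]
force: [0.7, -0.2, -0.3]
width: 0.0483
slide [0.0012, 0.0001, 0.0006] turn [-0.0001, -0.0, 0.0001] rows>= 0.0
```

```bash
python3 -m crank '[{"slide":[0.001,0,0],"turn":[0,0,0],"fingers":-1},{"slide":[0.001,0,0],"turn":[0,0,0],"fingers":-1},{"slide":[0.001,0,0],"turn":[0,0,0],"fingers":-1},{"slide":[0.001,0,0],"turn":[0,0,0],"fingers":-1},{"slide":[0.001,0,0],"turn":[0,0,0],"fingers":-1}]' 45;python3 -m crank '[{"slide":[0,0,0],"turn":[0,0,0],"fingers":-1},{"slide":[0,0,0],"turn":[0,0,0],"fingers":-1},{"slide":[0,0,0],"turn":[0,0,0],"fingers":-1}]';python3 -m crank '[{"slide":[0,0,-0.03],"turn":[0,0,0],"fingers":-1},{"slide":[0,0,-0.08],"turn":[0,0,0],"fingers":-1},{"slide":[0,0,-0.13],"turn":[0,0,0],"fingers":-1},{"slide":[0,0,-0.18],"turn":[0,0,0],"fingers":-1},{"slide":[0,0,-0.22],"turn":[0,0,0],"fingers":-1}]';python3 -m crank '[{"slide":[0,0,-0.03],"turn":[0,0,0],"fingers":-1},{"slide":[0,0,-0.06],"turn":[0,0,0],"fingers":-1},{"slide":[0,0,-0.06],"turn":[0,0,0],"fingers":-1}]'; python3 -c "
from h import *
to(.6403,.1564,.16,np.radians(-89))"
```

```text
t: 23.17
eef_pos: [0.5634, 0.3333, 0.0207]
ee_rot: [-3.141, 0.0, -0.803]
force: [0.1, -0.6, 0.2]
width: 0.0204
t: 23.42
eef_pos: [0.5634, 0.3332, 0.0207]
ee_rot: [3.142, -0.0, -0.803]
force: [0.3, -0.5, 1.6]
width: 0.0116
t: 23.83
eef_pos: [0.5636, 0.3334, 0.1325]
ee_rot: [-3.141, -0.0, -0.803]
force: [-0.0, 1.3, -1.0]
width: 0.0116
t: 24.08
eef_pos: [0.5647, 0.3342, 0.1642]
ee_rot: [-3.137, -0.001, -0.802]
force: [-0.2, 0.8, -0.0]
width: 0.0114
slide [0.3608, 0.1386, 0.0078] turn [-0.0008, 0.0002, 0.1195] rows>= 6.0
```

```bash
python3 -m crank '[{"slide":[0.05,0.02,0],"turn":[0,0,0.016],"fingers":-1},{"slide":[0.1,0.04,0],"turn":[0,0,0.034],"fingers":-1},{"slide":[0.15,0.06,0],"turn":[0,0,0.052],"fingers":-1},{"slide":[0.21,0.08,0],"turn":[0,0,0.07],"fingers":-1},{"slide":[0.27,0.1,0],"turn":[0,0,0.088],"fingers":-1}]'; python3 -c "
from h import *
to(.6403,.1564,.16,np.radians(-89))"
```

```text
t: 24.5
eef_pos: [0.621, 0.2003, 0.1596]
ee_rot: [3.14, -0.0, -1.361]
force: [0.0, 0.3, -0.9]
width: 0.0116
slide [0.094, -0.0194, -0.0008] turn [0.0002, -0.0, 0.0307] rows>= 1.5
```

```bash
python3 -m crank '[{"slide":[0.05,-0.01,0],"turn":[0,0,0.015],"fingers":-1},{"slide":[0.08,-0.019,0],"turn":[0,0,0.03],"fingers":-1},{"slide":[0.094,-0.019,0],"turn":[0,0,0.0305],"fingers":-1},{"slide":[0.094,-0.019,0],"turn":[0,0,0.0305],"fingers":-1},{"slide":[0.094,-0.019,0],"turn":[0,0,0.0305],"fingers":-1}]';python3 -m crank '[{"slide":[0,0,0],"turn":[0,0,0],"fingers":-1},{"slide":[0,0,0],"turn":[0,0,0],"fingers":-1},{"slide":[0,0,0],"turn":[0,0,0],"fingers":-1}]'; python3 - <<'E'
from h import *
st();f,c=wsnap('w13');p=get_state()['eef_pos']; print(c['pose'][:3,3])
o=rect('wrist',f,c,p[0],p[1]-.02,p[2]-.0027,half=.06); cv2.imwrite('pics/r13.png',o[:,:,::-1])
bodyparts(f,c,p[0],p[1]-.02,z=p[2]-.0027)
E
python3 cut.py w13 .086
```

```text
t: 24.92
eef_pos: [0.6401, 0.1576, 0.16]
ee_rot: [3.141, -0.0, -1.545]
force: [0.3, -0.1, -0.7]
width: 0.0116
t: 25.17
eef_pos: [0.6402, 0.1586, 0.1607]
ee_rot: [-3.142, 0.0, -1.545]
force: [0.1, -0.1, -0.8]
width: 0.0117
t 25.17 q [ 0.538  0.379 -0.113 -0.    -1.079 -0.512] p [0.6402 0.1586 0.1607] r [-3.1415e+00  2.0000e-04 -1.5452e+00] F [ 0.1  -0.1  -0.76] w 0.0117
[0.64315902 0.0753259  0.31912417]
part c [0.6415 0.136 ] size mm [18.7 27.7] long axis deg 91.76 A 376.53125
part c [0.6598 0.1445] size mm [10.2 12.2] long axis deg 90.0 A 118.875
part c [0.6601 0.1187] size mm [10.  17.2] long axis deg 90.0 A 168.59375
part c [0.6505 0.0902] size mm [30.  23.2] long axis deg 1.27 A 457.9375
part c [0.6924 0.1037] size mm [17.1 28.8] long axis deg 102.99 A 334.75
z 0.008 A 2516 rect [[0.6577 0.0863]] [58.6 80.7] 89.02
[[685.9, 126.9], [627.9, 125.4], [632.6, 64.9], [629.4, 45.9], [653.1, 46.1], [649.6, 100.9], [686.1, 104.4]]
z 0.008 A 1020 rect [[0.6577 0.0892]] [ 91.1 119. ] 89.28
[[703.4, 30.9], [701.4, 136.9], [700.9, 35.9], [618.6, 33.9], [614.9, 147.6], [613.1, 29.9]]
z 0.026 A 2232 rect [[0.6569 0.0857]] [55.3 76. ] 89.02
[[683.4, 123.9], [628.9, 122.6], [633.4, 63.1], [630.1, 47.6], [652.6, 47.9], [649.1, 99.1], [683.4, 102.6]]
```

View pics/w13b.png

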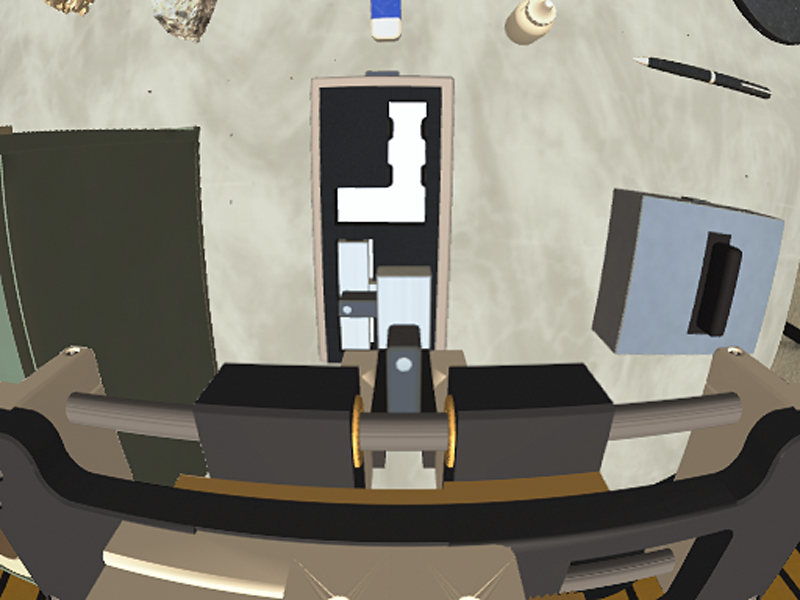

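View pics/r13.png

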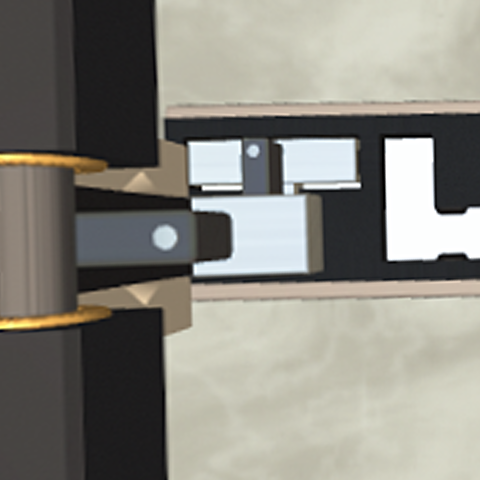

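```bash
python3 -c "
from h import *
to(.6402,.0855,.07,np.radians(-89))"
```

```text
slide [0.1459, 0.0038, 0.1814] turn [-0.0, 0.0, 0.0012] rows>= 2.8
```

```bash
python3 -m crank '[{"slide":[0.05,0.002,0.01],"turn":[0,0,0.001],"fingers":-1},{"slide":[0.1,0.004,0.03],"turn":[0,0,0.001],"fingers":-1},{"slide":[0.135,0.004,0.06],"turn":[0,0,0.001],"fingers":-1},{"slide":[0.146,0.004,0.1],"turn":[0,0,0.001],"fingers":-1},{"slide":[0.146,0.004,0.14],"turn":[0,0,0.001],"fingers":-1}]';python3 -m crank '[{"slide":[0,0,0.03],"turn":[0,0,0],"fingers":-1},{"slide":[0,0,0.05],"turn":[0,0,0],"fingers":-1},{"slide":[0,0,0.055],"turn":[0,0,0],"fingers":-1},{"slide":[0,0,0.055],"turn":[0,0,0],"fingers":-1},{"slide":[0,0,0.055],"turn":[0,0,0],"fingers":-1}]'; python3 - <<'E'
from h import *
st();to(.6402,.0855,.05,np.radians(-89))
E
```

```text
t: 25.63
eef_pos: [0.6404, 0.0835, 0.0907]
ee_rot: [-3.14, 0.001, -1.554]
force: [-0.6, 0.6, -1.4]
width: 0.0116
t: 26.05
eef_pos: [0.6408, 0.085, 0.064]
ee_rot: [-3.141, 0.0, -1.553]
force: [1.2, 0.6, 0.2]
width: 0.0117
t 26.05 q [ 0.433  0.451 -0.249  0.    -0.871 -0.415] p [0.6408 0.085  0.064 ] r [-3.1406e+00  1.0000e-04 -1.5527e+00] F [1.22 0.62 0.19] w 0.0117
slide [-0.001, 0.0013, 0.0279] turn [-0.0002, 0.0, 0.0001] rows>= 0.3
```

```bash
python3 -m crank '[{"slide":[-0.001,0.001,0.008],"turn":[0,0,0],"fingers":-1},{"slide":[-0.001,0.001,0.016],"turn":[0,0,0],"fingers":-1},{"slide":[-0.001,0.001,0.024],"turn":[0,0,0],"fingers":-1},{"slide":[-0.001,0.001,0.024],"turn":[0,0,0],"fingers":-1},{"slide":[-0.001,0.001,0.024],"turn":[0,0,0],"fingers":-1}]'; python3 - <<'E'
from h import *
st();to(.6402,.0855,.028,np.radians(-89)); wsnap('w14')
E
```

```text
t: 26.47
eef_pos: [0.6395, 0.0849, 0.0509]
ee_rot: [3.141, -0.0, -1.554]
force: [0.6, -0.7, -1.0]
width: 0.0117
t 26.47 q [ 0.434  0.464 -0.261 -0.    -0.845 -0.417] p [0.6395 0.0849 0.0509] r [ 3.1411e+00 -2.0000e-04 -1.5535e+00] F [ 0.58 -0.7  -1.01] w 0.0117
slide [-0.0011, -0.0014, 0.0458] turn [0.0001, -0.0, -0.0] rows>= 0.5
```

View pics/w14b.png

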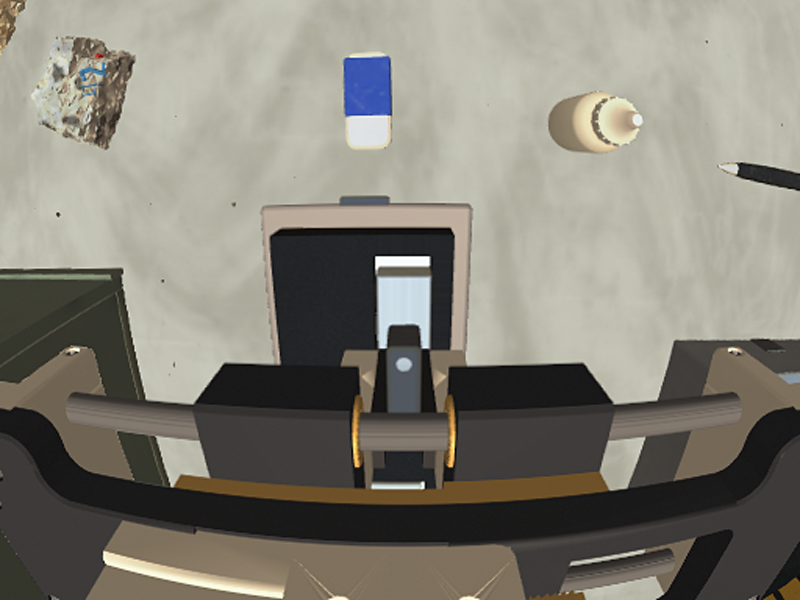

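```bash
python3 -m crank '[{"slide":[-0.001,-0.0012,0.01],"turn":[0,0,0],"fingers":-1},{"slide":[-0.001,-0.0012,0.018],"turn":[0,0,0],"fingers":-1},{"slide":[-0.001,-0.0012,0.026],"turn":[0,0,0],"fingers":-1},{"slide":[-0.001,-0.0012,0.034],"turn":[0,0,0],"fingers":-1},{"slide":[-0.001,-0.0012,0.042],"turn":[0,0,0],"fingers":-1}]'; python3 -m crank '[{"slide":[0,0,0.003],"turn":[0,0,0],"fingers":-1},{"slide":[0,0,0.006],"turn":[0,0,0],"fingers":-1},{"slide":[0,0,0.006],"turn":[0,0,0],"fingers":-1}]';python3 -c "
from h import *
st()"
```

```text
t: 26.93
eef_pos: [0.6404, 0.0855, 0.0298]
ee_rot: [-3.142, -0.0, -1.553]
force: [-0.2, 0.2, 1.2]
width: 0.0116
t: 27.18
eef_pos: [0.6402, 0.0854, 0.0286]
ee_rot: [-3.142, -0.0, -1.553]
force: [-6.4, -0.5, 14.7]
width: 0.0119
t 27.18 q [ 0.434  0.491 -0.279  0.001 -0.801 -0.417] p [0.6402 0.0854 0.0286] r [-3.1416e+00 -5.0000e-04 -1.5529e+00] F [-6.43 -0.47 14.74] w 0.0119
```

```bash
python3 -m crank '[{"slide":[0,0,0.002],"turn":[0,0,0],"fingers":-1},{"slide":[0,0,0.002],"turn":[0,0,0],"fingers":-1}]'; python3 -m crank '[{"slide":[0,0,-0.004],"turn":[0,0,0],"fingers":-0.3},{"slide":[0,0,-0.004],"turn":[0,0,0],"fingers":-0.3},{"slide":[0,0,-0.004],"turn":[0,0,0],"fingers":-0.3},{"slide":[0,0,-0.004],"turn":[0,0,0],"fingers":-0.3},{"slide":[0,0,-0.004],"turn":[0,0,0],"fingers":-0.3}]'; python3 -m crank '[{"slide":[0,0,-0.06],"turn":[0,0,0],"fingers":0},{"slide":[0,0,-0.12],"turn":[0,0,0],"fingers":0},{"slide":[0,0,-0.18],"turn":[0,0,0],"fingers":0},{"slide":[-0.06,0,-0.24],"turn":[0,0,0],"fingers":0},{"slide":[-0.14,0,-0.32],"turn":[0,0,0],"fingers":0}]';python3 -m crank '[{"slide":[-0.06,0,-0.04],"turn":[0,0,0],"fingers":0.1},{"slide":[-0.12,0,-0.06],"turn":[0,0,0],"fingers":0.1},{"slide":[-0.12,0,-0.06],"turn":[0,0,0],"fingers":0.1},{"slide":[-0.12,0,-0.06],"turn":[0,0,0],"fingers":0.1}]';python3 - <<'E'
from h import *
st();f,c=wsnap('w15')
cv2.imwrite('pics/r15.png',rect('wrist',f,c,.655,.126,.026,half=.11,ppm=2600)[:,:,::-1])
snap('top','top15.png')
E
```

```text
t: 27.35
eef_pos: [0.6401, 0.0854, 0.0286]
ee_rot: [-3.141, -0.0, -1.553]
force: [-8.9, 0.3, 21.1]
width: 0.0118
t: 27.77
eef_pos: [0.6402, 0.0854, 0.0276]
ee_rot: [3.141, -0.0, -1.554]
force: [-0.3, -0.6, 0.4]
width: 0.0303
t: 28.18
eef_pos: [0.6392, 0.1437, 0.1783]
ee_rot: [3.141, -0.0, -1.556]
force: [1.4, 0.5, -0.9]
width: 0.0436
t: 28.52
eef_pos: [0.6383, 0.2063, 0.2074]
ee_rot: [-3.141, 0.001, -1.551]
force: [-0.3, -0.1, 0.3]
width: 0.0482
t 28.52 q [ 0.603  0.363 -0.026 -0.    -1.181 -0.583] p [0.6383 0.2063 0.2074] r [-3.1409e+00  7.0000e-04 -1.5513e+00] F [-0.31 -0.14  0.27] w 0.0482
```

View pics/w15b.png

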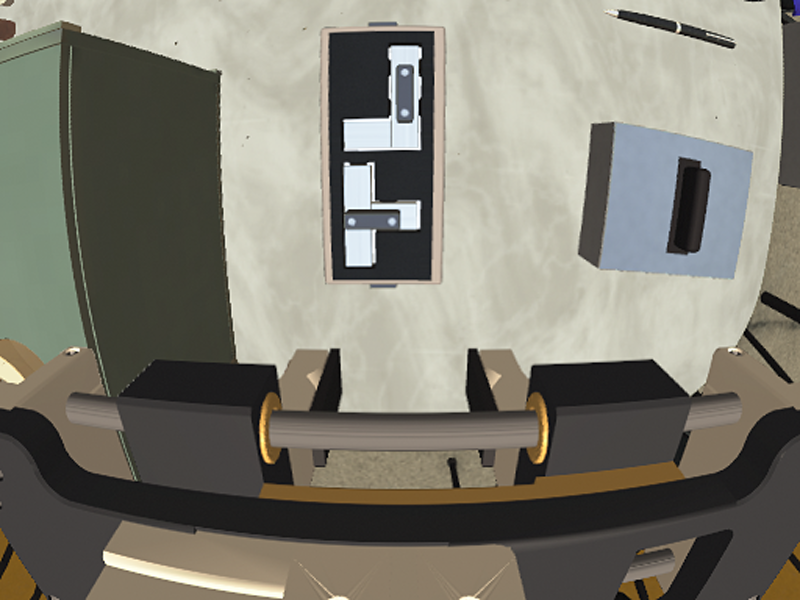

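View pics/r15.png

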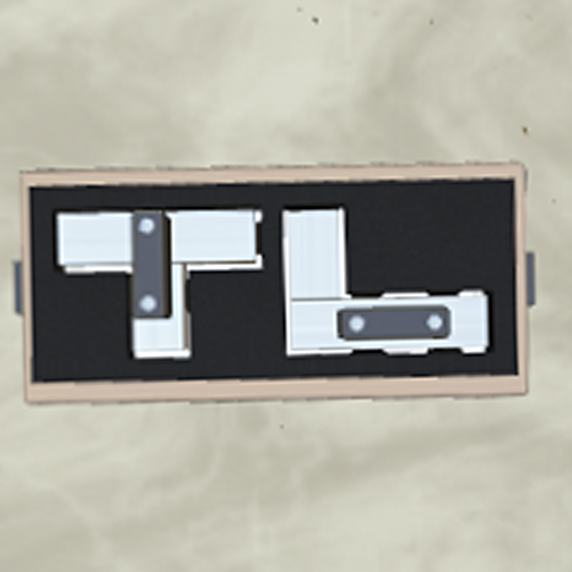

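View pics/top15.png

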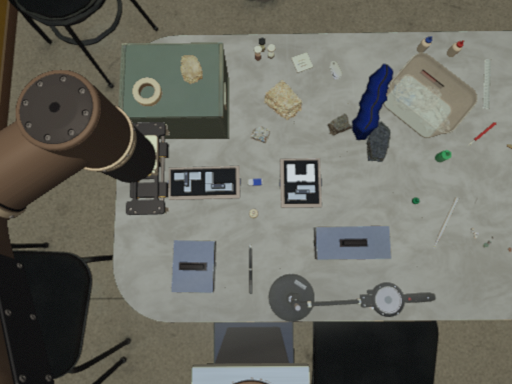

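```bash
cat >> h.py <<'E'
def foam(tag,xc,yc,half=.13,thr=75,z=.026,show=True):
    f,c=wload(tag); o=rect('wrist',f,c,xc,yc,z,half=half,ppm=3000)
    m=(o.max(2)<thr).astype(np.uint8); m=cv2.morphologyEx(m,cv2.MORPH_CLOSE,np.ones((5,5)))
    cs,_=cv2.findContours(m,cv2.RETR_EXTERNAL,cv2.CHAIN_APPROX_NONE)
    for k in cs:
        r=cv2.minAreaRect(k); s=np.array(r[1])/3
        if s.min()>60 and s.max()<230:
            w=toworld(r[0],xc,yc,half,3000)[0]; print(tag,'z',z,'foam c',w.round(4),'size',s.round(1),'ang',round(r[2],2))
E
python3 - <<'E'
from h import *
for t in ('w15','w10','w2'): foam(t,.655,.13)
for t in ('w5','w8','w2'): foam(t,.655,-.15)
E
```

```text
w15 z 0.026 foam c [0.657  0.1307] size [ 75.6 186.4] ang 89.0
w10 z 0.026 foam c [0.6571 0.1306] size [ 75.6 187.1] ang 89.08
w2 z 0.026 foam c [0.6566 0.1304] size [ 76.8 188.8] ang 88.97
w5 z 0.026 foam c [ 0.6542 -0.1495] size [ 97.3 124.7] ang -0.0
w8 z 0.026 foam c [ 0.6542 -0.1495] size [124.7  97.3] ang 90.0
w2 z 0.026 foam c [ 0.6545 -0.1477] size [103.  124.7] ang 0.0
```

```bash
python3 -c "
from h import *
to(.425,.21,.23,np.radians(-90))"; python3 -m crank '[{"slide":[0,0.06,-0.02],"turn":[0,0,0.003],"fingers":0.2},{"slide":[0,0.13,-0.04],"turn":[0,0,0.003],"fingers":0.2},{"slide":[0,0.2,-0.045],"turn":[0,0,0.003],"fingers":0.2},{"slide":[0,0.27,-0.045],"turn":[0,0,0.003],"fingers":0.2},{"slide":[0,0.34,-0.045],"turn":[0,0,0.003],"fingers":0.2}]';python3 -m crank '[{"slide":[0,0.05,0],"turn":[0,0,0],"fingers":0.2},{"slide":[0,0.08,0],"turn":[0,0,0],"fingers":0.2},{"slide":[0,0.08,0],"turn":[0,0,0],"fingers":0.2},{"slide":[0,0.08,0],"turn":[0,0,0],"fingers":0.2},{"slide":[0,0.08,0],"turn":[0,0,0],"fingers":0.2}]'; python3 -c "
from h import *
st(); wsnap('w16')"
```

```text
slide [-0.019, 0.4254, -0.0471] turn [0.0002, -0.0001, 0.0028] rows>= 5.1
t: 29.03
eef_pos: [0.4668, 0.1999, 0.2288]
ee_rot: [3.141, -0.001, -1.574]
force: [-0.8, 1.0, 0.3]
width: 0.0527
t: 29.45
eef_pos: [0.4287, 0.2011, 0.2294]
ee_rot: [3.142, -0.0, -1.573]
force: [0.2, 0.6, 0.3]
width: 0.0526
t 29.45 q [ 0.856  0.019 -0.41   0.    -1.142 -0.858] p [0.4287 0.2011 0.2294] r [ 3.1416e+00 -3.0000e-04 -1.5730e+00] F [0.24 0.58 0.33] w 0.0526
```

View pics/w16b.png

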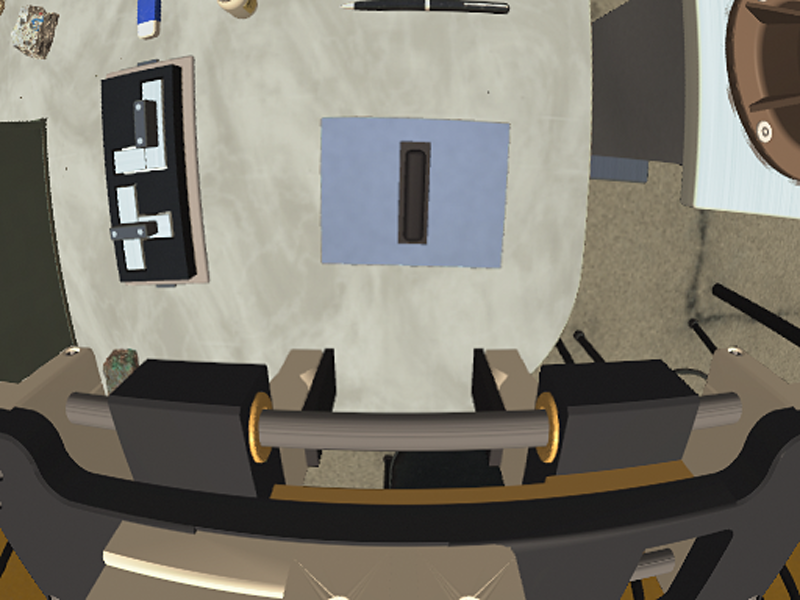

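```bash
cat >> h.py <<'E'
def hood(tag,xc,yc,half=.13,z=.048):
    f,c=wload(tag); o=rect('wrist',f,c,xc,yc,z,half=half,ppm=3000).astype(int)
    m=((o[...,2]-o[...,0]>14)).astype(np.uint8); m=cv2.morphologyEx(m,cv2.MORPH_OPEN,np.ones((9,9)))
    cs,_=cv2.findContours(m,cv2.RETR_EXTERNAL,cv2.CHAIN_APPROX_NONE)
    for k in cs:
        r=cv2.minAreaRect(k); s=np.array(r[1])/3
        if s.min()>60: print('hood c',toworld(r[0],xc,yc,half,3000)[0].round(4),'size',s.round(1),'ang',round(r[2],2))
    cv2.imwrite('pics/hood_'+tag+'.png',cv2.resize(o.astype(np.uint8)[:,:,::-1],(600,600)))
    for z2 in (.05,.072):
        o=rect('wrist',f,c,xc,yc,z2,half=.06,ppm=4000)
        for t in (45,60,90):
            m=(o.max(2)<t).astype(np.uint8); m=cv2.morphologyEx(m,cv2.MORPH_OPEN,np.ones((5,5)))
            cs,_=cv2.findContours(m,cv2.RETR_EXTERNAL,cv2.CHAIN_APPROX_NONE)
            if cs:
                k=max(cs,key=cv2.contourArea); r=cv2.minAreaRect(k); print('z',z2,'thr',t,'handle c',toworld(r[0],xc,yc,.06)[0].round(4),'size',(np.array(r[1])/4).round(1),'ang',round(r[2],2))
    cv2.imwrite('pics/handle_'+tag+'.png',rect('wrist',f,c,xc,yc,.072,half=.06)[:,:,::-1])
E
python3 -c "
from h import *
hood('w16',.423,.148)"
```

```text
hood c [0.4219 0.1523] size [109.7 136.6] ang 1.67
z 0.05 thr 45 handle c [0.4215 0.154 ] size [67.5 14.9] ang 1.91
z 0.05 thr 60 handle c [0.4215 0.1545] size [69.  16.4] ang 1.92
z 0.05 thr 90 handle c [0.4218 0.1523] size [74.8 21.4] ang 1.56
z 0.072 thr 45 handle c [0.422  0.1517] size [62.9 14. ] ang 1.68
z 0.072 thr 60 handle c [0.422  0.1521] size [64.7 15.4] ang 1.9
z 0.072 thr 90 handle c [0.4223 0.15  ] size [69.9 19.9] ang 1.67
```

View pics/handle_w16.png

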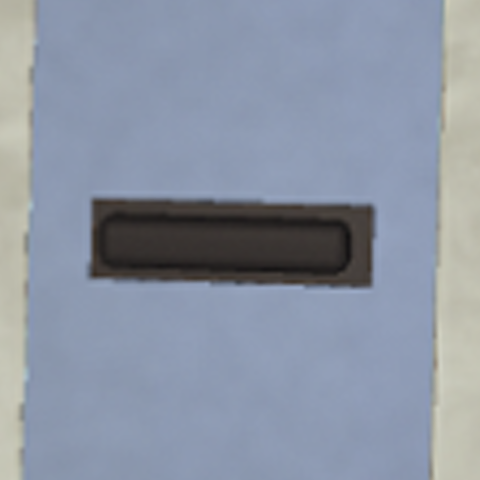

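```bash
python3 -c "
from h import *
to(.422,.152,.1,np.radians(-91.7))"
```

```text
slide [0.0982, 0.0135, 0.2586] turn [0.0, -0.0001, 0.0043] rows>= 3.3
```

```bash
python3 -m crank '[{"slide":[0.05,0.007,0.05],"turn":[0,0,0.0043],"fingers":0.1},{"slide":[0.098,0.0135,0.11],"turn":[0,0,0.0043],"fingers":0.1},{"slide":[0.098,0.0135,0.17],"turn":[0,0,0.0043],"fingers":0.1},{"slide":[0.098,0.0135,0.22],"turn":[0,0,0.0043],"fingers":0.1},{"slide":[0.098,0.0135,0.258],"turn":[0,0,0.0043],"fingers":0.1}]';python3 -m crank '[{"slide":[0,0,0],"turn":[0,0,0],"fingers":0.1},{"slide":[0,0,0],"turn":[0,0,0],"fingers":0.1},{"slide":[0,0,0],"turn":[0,0,0],"fingers":0.1},{"slide":[0,0,0],"turn":[0,0,0],"fingers":0.1}]'; python3 -c "
from h import *
st();to(.422,.152,.053,np.radians(-91.7))"
```

```text
t: 29.92
eef_pos: [0.4213, 0.1511, 0.0982]
ee_rot: [3.14, -0.002, -1.602]
force: [0.3, 0.5, 0.6]
width: 0.0479
t: 30.25
eef_pos: [0.4225, 0.1532, 0.1018]
ee_rot: [-3.14, 0.001, -1.599]
force: [-0.1, 0.2, -0.0]
width: 0.0485
t 30.25 q [ 0.789  0.112 -0.641  0.    -0.816 -0.818] p [0.4225 0.1532 0.1018] r [-3.1400e+00  1.2000e-03 -1.5993e+00] F [-0.12  0.23 -0.02] w 0.0485
slide [0.0026, 0.0011, 0.0975] turn [-0.0002, 0.0002, 0.0002] rows>= 1.2
```

```bash
python3 -m crank '[{"slide":[0.001,0,0.03],"turn":[0,0,0],"fingers":0.1},{"slide":[0.001,0,0.055],"turn":[0,0,0],"fingers":0.1},{"slide":[0.001,0,0.075],"turn":[0,0,0],"fingers":0.1},{"slide":[0.001,0,0.088],"turn":[0,0,0],"fingers":0.1},{"slide":[0.001,0,0.094],"turn":[0,0,0],"fingers":0.1}]';python3 -m crank '[{"slide":[0,0,0],"turn":[0,0,0],"fingers":0.1},{"slide":[0,0,0],"turn":[0,0,0],"fingers":0.1},{"slide":[0,0,0],"turn":[0,0,0],"fingers":0.1}]'; python3 -c "
from h import *
st();to(.422,.152,.053,np.radians(-91.7))"
```

```text
t: 30.67
eef_pos: [0.4217, 0.1523, 0.0537]
ee_rot: [-3.141, 0.0, -1.599]
force: [-0.3, 0.1, -0.2]
width: 0.0483
t: 30.92
eef_pos: [0.4219, 0.1525, 0.0543]
ee_rot: [-3.141, 0.001, -1.599]
force: [0.6, 0.1, 0.7]
width: 0.0484
t 30.92 q [ 0.789  0.184 -0.698  0.    -0.688 -0.817] p [0.4219 0.1525 0.0543] r [-3.1406e+00  8.0000e-04 -1.5992e+00] F [0.58 0.08 0.72] w 0.0484
slide [0.001, -0.0002, 0.0026] turn [-0.0002, 0.0001, 0.0002] rows>= 0.0
```

Close the grip, then lift.

```bash
python3 -m crank '[{"slide":[0,0,0.002],"turn":[0,0,0],"fingers":-1},{"slide":[0,0,0.002],"turn":[0,0,0],"fingers":-1},{"slide":[0,0,0.002],"turn":[0,0,0],"fingers":-1},{"slide":[0,0,0.002],"turn":[0,0,0],"fingers":-1},{"slide":[0,0,0.002],"turn":[0,0,0],"fingers":-1}]' 50;python3 -m crank '[{"slide":[0,0,0],"turn":[0,0,0],"fingers":-1},{"slide":[0,0,0],"turn":[0,0,0],"fingers":-1},{"slide":[0,0,0],"turn":[0,0,0],"fingers":-1}]';python3 -m crank '[{"slide":[0,0,-0.02],"turn":[0,0,0],"fingers":-1},{"slide":[0,0,-0.06],"turn":[0,0,0],"fingers":-1},{"slide":[0,0,-0.1],"turn":[0,0,0],"fingers":-1},{"slide":[0,0,-0.15],"turn":[0,0,0],"fingers":-1},{"slide":[0,0,-0.2],"turn":[0,0,0],"fingers":-1}]';python3 -m crank '[{"slide":[0,0,-0.04],"turn":[0,0,0],"fingers":-1},{"slide":[0,0,-0.08],"turn":[0,0,0],"fingers":-1},{"slide":[0,0,-0.08],"turn":[0,0,0],"fingers":-1},{"slide":[0,0,-0.08],"turn":[0,0,0],"fingers":-1}]';python3 -c "
from h import *
st();wsnap('w17');to(.6542,-.1495,.19,np.radians(-89.9));to(.56,0.02,.19,np.radians(-89.9))"
```

```text
t: 31.33
eef_pos: [0.4215, 0.1521, 0.0527]
ee_rot: [-3.142, 0.0, -1.599]
force: [-0.3, 0.4, -0.9]
width: 0.0202
t: 31.58
eef_pos: [0.4214, 0.1521, 0.0526]
ee_rot: [3.142, -0.0, -1.599]
force: [-0.4, 0.1, 0.6]
width: 0.0134
t: 32.0
eef_pos: [0.4208, 0.1516, 0.1531]
ee_rot: [3.14, -0.001, -1.6]
force: [0.2, 0.3, -1.3]
width: 0.0132
t: 32.33
eef_pos: [0.4216, 0.1524, 0.1931]
ee_rot: [-3.14, 0.002, -1.6]
force: [-1.1, 0.0, -1.8]
width: 0.014
t 32.33 q [ 0.789  0.002 -0.515 -0.    -1.052 -0.817] p [0.4216 0.1524 0.1931] r [-3.1404e+00  1.7000e-03 -1.5996e+00] F [-1.07  0.04 -1.84] w 0.014
slide [0.5892, -0.4836, 0.0038] turn [0.0001, 0.0001, -0.0049] rows>= 9.1
slide [0.2558, -0.2855, 0.004] turn [0.0001, 0.0001, -0.0049] rows>= 4.6
```

View pics/w17b.png

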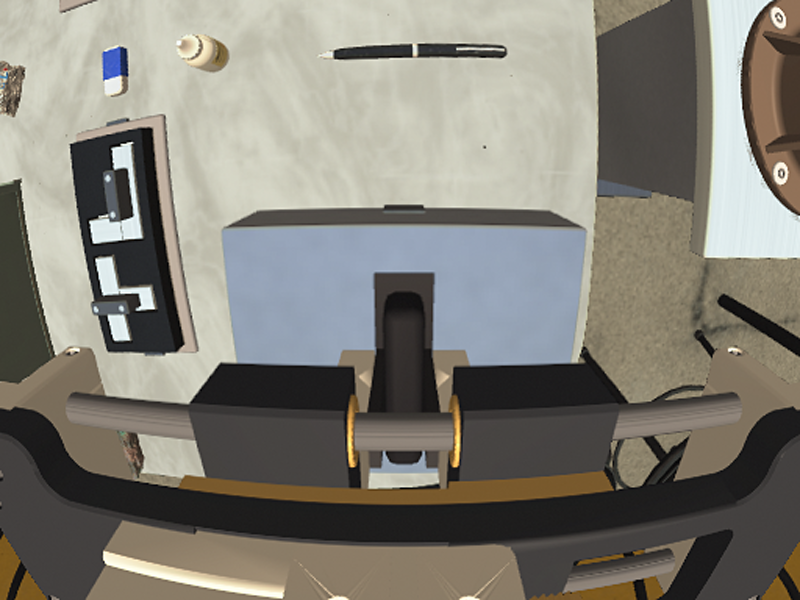

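```bash
python3 -m crank '[{"slide":[0.03,-0.03,0],"turn":[0,0,-0.001],"fingers":-1},{"slide":[0.08,-0.07,0],"turn":[0,0,-0.003],"fingers":-1},{"slide":[0.13,-0.11,0],"turn":[0,0,-0.005],"fingers":-1},{"slide":[0.19,-0.155,0],"turn":[0,0,-0.005],"fingers":-1},{"slide":[0.24,-0.2,0],"turn":[0,0,-0.005],"fingers":-1}]';python3 -m crank '[{"slide":[0.06,-0.05,0],"turn":[0,0,0],"fingers":-1},{"slide":[0.12,-0.1,0],"turn":[0,0,0],"fingers":-1},{"slide":[0.17,-0.14,0],"turn":[0,0,0],"fingers":-1},{"slide":[0.21,-0.175,0],"turn":[0,0,0],"fingers":-1},{"slide":[0.24,-0.2,0],"turn":[0,0,0],"fingers":-1}]';python3 -c "
from h import *
st();to(.6542,-.1495,.19,np.radians(-89.9))"
```

```text
t: 32.8
eef_pos: [0.5177, 0.0275, 0.1909]
ee_rot: [3.139, -0.001, -1.567]
force: [0.6, 1.2, -0.7]
width: 0.0137
t: 33.22
eef_pos: [0.6186, -0.0926, 0.1898]
ee_rot: [3.138, -0.0, -1.57]
force: [0.0, 1.4, -1.3]
width: 0.0138
t 33.22 q [ 0.163  0.305 -0.152 -0.    -1.117 -0.162] p [ 0.6186 -0.0926  0.1898] r [ 3.1378e+00 -5.0000e-04 -1.5696e+00] F [ 0.02  1.38 -1.3 ] w 0.0138
slide [0.1138, -0.071, -0.0006] turn [0.0006, -0.0001, -0.0001] rows>= 1.6
```

```bash
python3 -m crank '[{"slide":[0.04,-0.03,0],"turn":[0,0,0],"fingers":-1},{"slide":[0.08,-0.055,0.02],"turn":[0,0,0],"fingers":-1},{"slide":[0.114,-0.071,0.05],"turn":[0,0,0],"fingers":-1},{"slide":[0.114,-0.071,0.09],"turn":[0,0,0],"fingers":-1},{"slide":[0.114,-0.071,0.13],"turn":[0,0,0],"fingers":-1}]';python3 -m crank '[{"slide":[0,0,0],"turn":[0,0,0],"fingers":-1},{"slide":[0,0,0],"turn":[0,0,0],"fingers":-1},{"slide":[0,0,0],"turn":[0,0,0],"fingers":-1},{"slide":[0,0,0],"turn":[0,0,0],"fingers":-1}]';python3 -c "
from h import *
st();f,c=wsnap('w18');to(.6538,-.1496,.115,np.radians(-89.9));p=get_state()['eef_pos']
cv2.imwrite('pics/r18.png',rect('wrist',f,c,.654,-.17,p[2]-.0046,half=.1,ppm=3000)[:,:,::-1])"
```

```text
t: 33.63
eef_pos: [0.6532, -0.1486, 0.1243]
ee_rot: [3.139, 0.0, -1.57]
force: [-0.3, 0.1, -2.6]
width: 0.0137
t: 33.97
eef_pos: [0.6547, -0.1471, 0.1288]
ee_rot: [-3.14, -0.0, -1.567]
force: [0.1, -0.4, -0.7]
width: 0.0135
t 33.97 q [ 0.069  0.422 -0.125  0.    -1.023 -0.066] p [ 0.6547 -0.1471  0.1288] r [-3.1399e+00 -3.0000e-04 -1.5673e+00] F [ 0.1  -0.39 -0.7 ] w 0.0135
slide [0.005, 0.002, 0.028] turn [-0.0003, -0.0, 0.0003] rows>= 0.3
```

View pics/w18b.png

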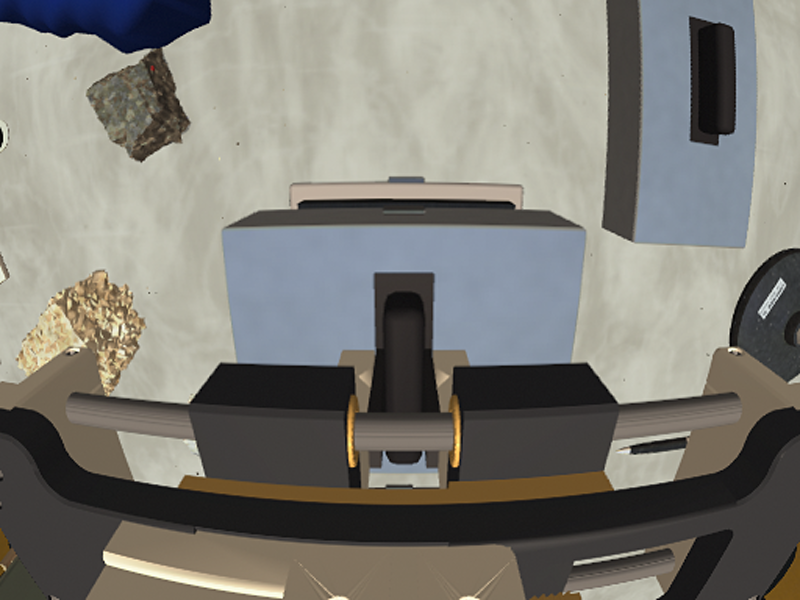

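View pics/r18.png

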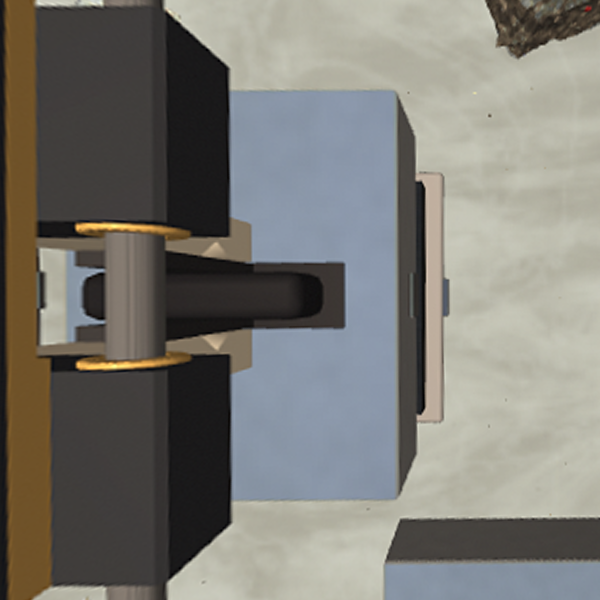

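```bash
python3 -c "
from h import *
to(.6535,-.1493,.09,np.radians(-89.9))";python3 -m crank '[{"slide":[0.0025,0.001,0.015],"turn":[0,0,0],"fingers":-1},{"slide":[0.0045,0.0024,0.03],"turn":[0,0,0],"fingers":-1},{"slide":[0.0045,0.0024,0.045],"turn":[0,0,0],"fingers":-1},{"slide":[0.0045,0.0024,0.05],"turn":[0,0,0],"fingers":-1},{"slide":[0.0045,0.0024,0.05],"turn":[0,0,0],"fingers":-1}]';python3 -m crank '[{"slide":[0,0,0],"turn":[0,0,0],"fingers":-1},{"slide":[0,0,0],"turn":[0,0,0],"fingers":-1},{"slide":[0,0,0],"turn":[0,0,0],"fingers":-1}]';python3 -c "
from h import *
st();f,c=wsnap('w19');to(.6535,-.1493,.0586,np.radians(-89.9))"
```

```text
slide [0.0044, 0.0027, 0.078] turn [-0.0003, -0.0, 0.0003] rows>= 0.9
t: 34.43
eef_pos: [0.652, -0.1496, 0.1012]
ee_rot: [3.139, 0.0, -1.568]
force: [-0.6, -0.1, -1.5]
width: 0.0136
t: 34.68
eef_pos: [0.6531, -0.1496, 0.1029]
ee_rot: [-3.141, -0.0, -1.568]
force: [-0.4, 0.5, -1.4]
width: 0.0135
t 34.68 q [ 0.065  0.444 -0.154  0.    -0.972 -0.062] p [ 0.6531 -0.1496  0.1029] r [-3.1410e+00 -1.0000e-04 -1.5679e+00] F [-0.4   0.52 -1.41] w 0.0135
slide [-0.0006, -0.0008, 0.0887] turn [-0.0001, -0.0, 0.0002] rows>= 1.1
```

```bash
python3 -m crank '[{"slide":[-0.0005,-0.0008,0.015],"turn":[0,0,0],"fingers":-1},{"slide":[-0.0005,-0.0008,0.03],"turn":[0,0,0],"fingers":-1},{"slide":[-0.0005,-0.0008,0.045],"turn":[0,0,0],"fingers":-1},{"slide":[-0.0005,-0.0008,0.055],"turn":[0,0,0],"fingers":-1},{"slide":[-0.0005,-0.0008,0.06],"turn":[0,0,0],"fingers":-1}]';python3 -c "
from h import *
st();to(.6535,-.1493,.0586,np.radians(-89.9))"
```

```text
t: 35.15
eef_pos: [0.6524, -0.1493, 0.0709]
ee_rot: [3.139, 0.0, -1.568]
force: [-0.1, 0.3, -2.3]
width: 0.0133
t 35.15 q [ 0.066  0.476 -0.184 -0.    -0.913 -0.063] p [ 0.6524 -0.1493  0.0709] r [ 3.1395e+00  1.0000e-04 -1.5681e+00] F [-0.12  0.3  -2.33] w 0.0133
slide [-0.0, -0.0022, 0.0247] turn [0.0003, 0.0, 0.0002] rows>= 0.3
```

```bash
python3 -m crank '[{"slide":[0,-0.001,0.006],"turn":[0,0,0],"fingers":-1},{"slide":[0,-0.001,0.012],"turn":[0,0,0],"fingers":-1},{"slide":[0,-0.001,0.018],"turn":[0,0,0],"fingers":-1},{"slide":[0,-0.001,0.022],"turn":[0,0,0],"fingers":-1},{"slide":[0,-0.001,0.024],"turn":[0,0,0],"fingers":-1}]';python3 -m crank '[{"slide":[0,0,0.002],"turn":[0,0,0],"fingers":-1},{"slide":[0,0,0.004],"turn":[0,0,0],"fingers":-1},{"slide":[0,0,0.004],"turn":[0,0,0],"fingers":-1}]';python3 -c "
from h import *
st();to(.6535,-.1493,.0586,np.radians(-89.9))"
```

```text
t: 35.57
eef_pos: [0.6536, -0.1494, 0.0603]
ee_rot: [3.141, 0.0, -1.568]
force: [0.3, -0.2, -1.5]
width: 0.0136
t: 35.82
eef_pos: [0.6538, -0.1493, 0.0587]
ee_rot: [-3.141, -0.0, -1.568]
force: [0.3, 0.7, -1.0]
width: 0.014
t 35.82 q [ 0.066  0.49  -0.194  0.    -0.887 -0.063] p [ 0.6538 -0.1493  0.0587] r [-3.1413 -0.     -1.5679] F [ 0.29  0.68 -1.01] w 0.014
slide [-0.0001, 0.0006, 0.0002] turn [-0.0, -0.0, 0.0002] rows>= 0.0
```

```bash
python3 -m crank '[{"slide":[0,0,0.002],"turn":[0,0,0],"fingers":-1},{"slide":[0,0,0.004],"turn":[0,0,0],"fingers":-1},{"slide":[0,0,0.004],"turn":[0,0,0],"fingers":-1}]'
```

```text
t: 36.07
eef_pos: [0.6539, -0.1494, 0.0586]
ee_rot: [-3.141, -0.0, -1.567]
force: [-4.9, 2.1, 11.4]
width: 0.0131
```

```bash
python3 -m crank '[{"slide":[0,0,-0.003],"turn":[0,0,0],"fingers":-1},{"slide":[0,0,-0.003],"turn":[0,0,0],"fingers":0.1},{"slide":[0,0,-0.003],"turn":[0,0,0],"fingers":0.1},{"slide":[0,0,-0.003],"turn":[0,0,0],"fingers":0.1},{"slide":[0,0,-0.003],"turn":[0,0,0],"fingers":0.1}]';python3 -m crank '[{"slide":[0,0,0],"turn":[0,0,0],"fingers":0.1},{"slide":[0,0,-0.04],"turn":[0,0,0],"fingers":0.1},{"slide":[0,0,-0.1],"turn":[0,0,0],"fingers":0.1},{"slide":[0,0,-0.17],"turn":[0,0,0],"fingers":0.1},{"slide":[-0.06,0,-0.25],"turn":[0,0,0],"fingers":0.1}]'; python3 -c "
from h import *
st();wsnap('w20');hood('w20',.654,-.15,z=.054)
to(.49,-.2,.23,np.radians(-90))"
```

```text
t: 36.48
eef_pos: [0.6537, -0.1494, 0.0579]
ee_rot: [3.142, -0.0, -1.568]
force: [-0.7, -0.2, 0.2]
width: 0.035
t: 36.9
eef_pos: [0.6531, -0.127, 0.1772]
ee_rot: [3.14, -0.001, -1.571]
force: [1.8, 1.1, 0.7]
width: 0.0481
t 36.9 q [ 1.010e-01  3.760e-01 -7.800e-02  1.000e-03 -1.119e+00 -1.010e-01] p [ 0.6531 -0.127   0.1772] r [ 3.1401e+00 -1.0000e-03 -1.5707e+00] F [1.8  1.05 0.68] w 0.0481
hood c [ 0.6546 -0.149 ] size [136.3 109.4] ang 89.81
z 0.05 thr 45 handle c [ 0.6545 -0.1446] size [15.8 71. ] ang 90.0
z 0.05 thr 60 handle c [ 0.6544 -0.1448] size [20.5 71.8] ang 90.0
z 0.05 thr 90 handle c [ 0.6546 -0.1474] size [22. 78.] ang 90.0
z 0.072 thr 45 handle c [ 0.6545 -0.1496] size [65.5 14.7] ang -0.0
z 0.072 thr 60 handle c [ 0.6544 -0.1496] size [19. 66.] ang 90.0
z 0.072 thr 90 handle c [ 0.6545 -0.1522] size [20.2 71.8] ang 90.0
slide [0.154, 0.3337, -0.0917] turn [-0.0016, -0.0002, 0.0005] rows>= 4.5
```

View pics/w20b.png

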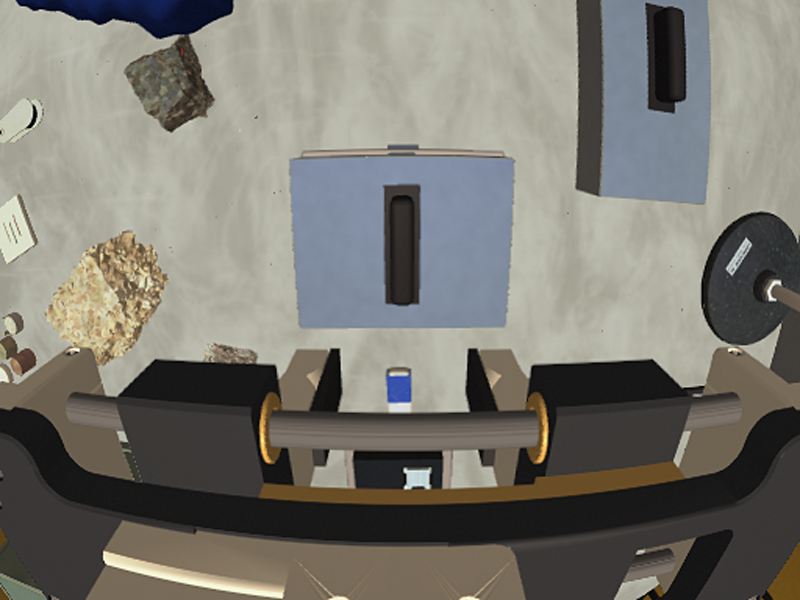

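```bash
python3 -m crank '[{"slide":[0,0.04,-0.05],"turn":[0,0,0],"fingers":0.1},{"slide":[0.02,0.1,-0.092],"turn":[0,0,0],"fingers":0.1},{"slide":[0.06,0.17,-0.092],"turn":[0,0,0],"fingers":0.1},{"slide":[0.1,0.23,-0.092],"turn":[0,0,0],"fingers":0.1},{"slide":[0.15,0.29,-0.092],"turn":[0,0,0],"fingers":0.1}]';python3 -m crank '[{"slide":[0,0.03,0],"turn":[0,0,0],"fingers":0.1},{"slide":[0,0.04,0],"turn":[0,0,0],"fingers":0.1},{"slide":[0,0.04,0],"turn":[0,0,0],"fingers":0.1},{"slide":[0,0.04,0],"turn":[0,0,0],"fingers":0.1}]'; python3 -c "
from h import *
st();wsnap('w21');hood('w21',.48,-.275)"
```

```text
t: 37.37
eef_pos: [0.5075, -0.1996, 0.2228]
ee_rot: [-3.14, 0.0, -1.566]
force: [-0.6, -0.2, -0.1]
width: 0.0482
t: 37.7
eef_pos: [0.4896, -0.1996, 0.2227]
ee_rot: [-3.141, -0.0, -1.568]
force: [1.2, 0.7, 0.6]
width: 0.0485
t 37.7 q [-0.016  0.12  -0.315  0.    -1.135  0.019] p [ 0.4896 -0.1996  0.2227] r [-3.1406e+00 -2.0000e-04 -1.5676e+00] F [1.16 0.68 0.64] w 0.0485
hood c [ 0.4806 -0.2825] size [ 87.5 198.4] ang 89.66
z 0.05 thr 45 handle c [ 0.4801 -0.2825] size [15.2 67.3] ang 89.7
z 0.05 thr 60 handle c [ 0.48   -0.2825] size [68.3 16.3] ang 0.39
z 0.05 thr 90 handle c [ 0.4804 -0.2826] size [21.5 75. ] ang 90.0
z 0.072 thr 45 handle c [ 0.4806 -0.2825] size [14.  62.8] ang 90.0
z 0.072 thr 60 handle c [ 0.4807 -0.2825] size [63.8 15.3] ang 0.42
z 0.072 thr 90 handle c [ 0.4811 -0.2826] size [20. 70.] ang 90.0
```

View pics/w21b.png

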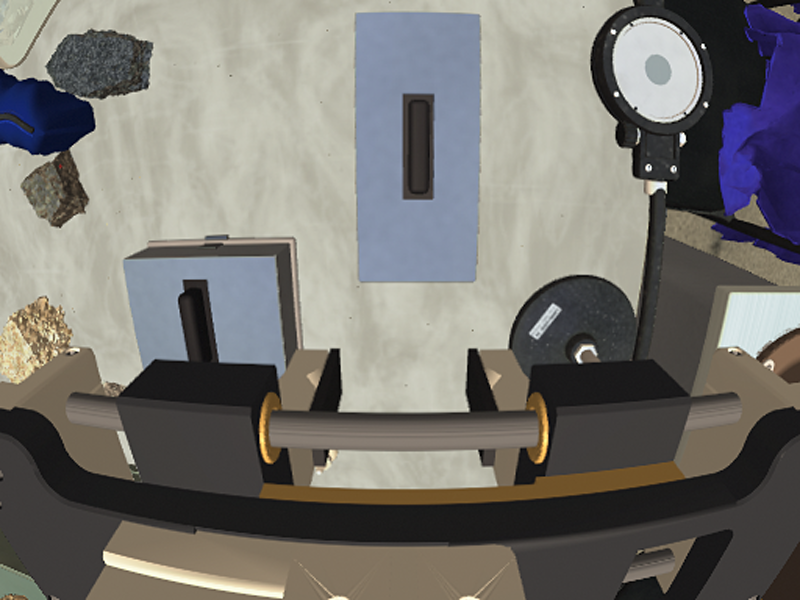

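View pics/hood_w21.png

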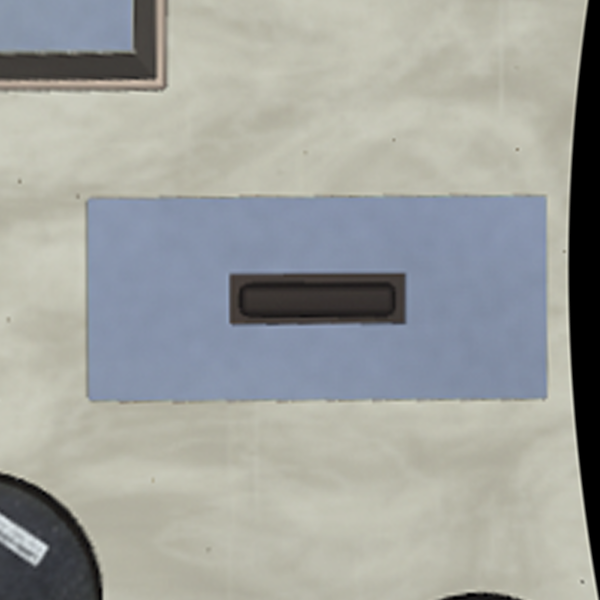

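```bash
python3 -c "
from h import *
f,c=wload('w21')
px=np.array([(591,65),(605,110),(617,138),(632,160),(650,200)])*.64
for z in (.115,.14): print(onplane('wrist',px,z,c).round(3).tolist())"
```

```text
[[0.38, -0.337, 0.115], [0.37, -0.311, 0.115], [0.362, -0.294, 0.115], [0.35, -0.282, 0.115], [0.335, -0.258, 0.115]]
[[0.39, -0.332, 0.14], [0.382, -0.308, 0.14], [0.374, -0.293, 0.14], [0.363, -0.282, 0.14], [0.349, -0.26, 0.14]]
```

```bash
python3 -c "
from h import *
to(.4808,-.264,.115,np.radians(-90))";python3 -m crank '[{"slide":[0.05,0.008,0.03],"turn":[0,0,0.0005],"fingers":0.1},{"slide":[0.1,0.017,0.08],"turn":[0,0,0.0005],"fingers":0.1},{"slide":[0.128,0.017,0.13],"turn":[0,0,0.0005],"fingers":0.1},{"slide":[0.128,0.017,0.18],"turn":[0,0,0.0005],"fingers":0.1},{"slide":[0.128,0.017,0.21],"turn":[0,0,0.0005],"fingers":0.1}]';python3 -m crank '[{"slide":[0,0,0],"turn":[0,0,0],"fingers":0.1},{"slide":[0,0,0],"turn":[0,0,0],"fingers":0.1},{"slide":[0,0,0],"turn":[0,0,0],"fingers":0.1},{"slide":[0,0,0],"turn":[0,0,0],"fingers":0.1},{"slide":[0,0,0],"turn":[0,0,0],"fingers":0.1}]'; python3 -c "
from h import *
st();wsnap('w22');to(.4808,-.264,.053,np.radians(-90))"
```

```text
slide [0.1289, 0.0188, 0.215] turn [-0.0001, -0.0, 0.0006] rows>= 3.0
t: 38.17
eef_pos: [0.4803, -0.2639, 0.1141]
ee_rot: [3.138, 0.001, -1.572]
force: [-1.1, 0.3, -0.5]
width: 0.048
t: 38.58
eef_pos: [0.4816, -0.2637, 0.1187]
ee_rot: [-3.139, -0.0, -1.57]
force: [-0.6, 1.2, 0.1]
width: 0.0483
t 38.58 q [-0.144  0.249 -0.414  0.    -0.906  0.144] p [ 0.4816 -0.2637  0.1187] r [-3.1394e+00 -5.0000e-04 -1.5705e+00] F [-0.64  1.17  0.08] w 0.0483
slide [0.0004, 0.0014, 0.1311] turn [-0.0003, -0.0001, 0.0] rows>= 1.6
```

View pics/w22b.png

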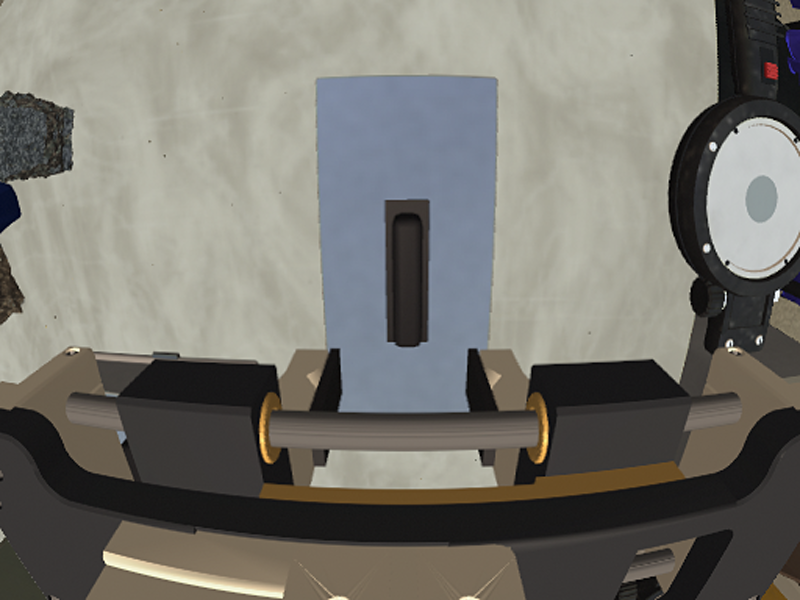

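```bash
python3 -m crank '[{"slide":[0,0,0.02],"turn":[0,0,0],"fingers":0.1},{"slide":[0,0,0.04],"turn":[0,0,0],"fingers":0.1},{"slide":[0,0,0.06],"turn":[0,0,0],"fingers":0.1},{"slide":[0,0,0.07],"turn":[0,0,0],"fingers":0.1},{"slide":[0,0,0.08],"turn":[0,0,0],"fingers":0.1}]';python3 -m crank '[{"slide":[0,0,0.01],"turn":[0,0,0],"fingers":0.1},{"slide":[0,0,0.02],"turn":[0,0,0],"fingers":0.1},{"slide":[0,0,0.03],"turn":[0,0,0],"fingers":0.1},{"slide":[0,0,0.04],"turn":[0,0,0],"fingers":0.1},{"slide":[0,0,0.045],"turn":[0,0,0],"fingers":0.1}]';python3 -m crank '[{"slide":[0,0,0],"turn":[0,0,0],"fingers":0.1},{"slide":[0,0,0],"turn":[0,0,0],"fingers":0.1},{"slide":[0,0,0],"turn":[0,0,0],"fingers":0.1}]'; python3 -c "
from h import *
st();to(.4808,-.264,.053,np.radians(-90))"
```

```text
t: 39.05
eef_pos: [0.4799, -0.2638, 0.076]
ee_rot: [3.14, 0.0, -1.571]
force: [0.5, 0.2, -0.7]
width: 0.0483
t: 39.47
eef_pos: [0.4803, -0.2638, 0.0542]
ee_rot: [3.141, 0.0, -1.571]
force: [0.6, -0.5, -0.1]
width: 0.048
t: 39.72
eef_pos: [0.4807, -0.2639, 0.0552]
ee_rot: [-3.141, -0.0, -1.571]
force: [0.2, -0.2, 0.6]
width: 0.0482
t 39.72 q [-0.145  0.327 -0.481  0.    -0.762  0.144] p [ 0.4807 -0.2639  0.0552] r [-3.1412e+00 -1.0000e-04 -1.5710e+00] F [ 0.19 -0.17  0.58] w 0.0482
slide [0.0002, -0.0001, 0.0043] turn [-0.0001, -0.0, -0.0] rows>= 0.1
```

```bash
python3 -m crank '[{"slide":[0,0,0.004],"turn":[0,0,0],"fingers":-1},{"slide":[0,0,0.004],"turn":[0,0,0],"fingers":-1},{"slide":[0,0,0.004],"turn":[0,0,0],"fingers":-1},{"slide":[0,0,0.004],"turn":[0,0,0],"fingers":-1},{"slide":[0,0,0.004],"turn":[0,0,0],"fingers":-1}]' 55;python3 -m crank '[{"slide":[0,0,0],"turn":[0,0,0],"fingers":-1},{"slide":[0,0,0],"turn":[0,0,0],"fingers":-1},{"slide":[0,0,0],"turn":[0,0,0],"fingers":-1}]';python3 -m crank '[{"slide":[0,0,-0.02],"turn":[0,0,0],"fingers":-1},{"slide":[0,0,-0.06],"turn":[0,0,0],"fingers":-1},{"slide":[0,0,-0.1],"turn":[0,0,0],"fingers":-1},{"slide":[0,0,-0.15],"turn":[0,0,0],"fingers":-1},{"slide":[0,0,-0.2],"turn":[0,0,0],"fingers":-1}]';python3 -m crank '[{"slide":[0,0,-0.05],"turn":[0,0,0],"fingers":-1},{"slide":[0,0,-0.1],"turn":[0,0,0],"fingers":-1},{"slide":[0,0,-0.14],"turn":[0,0,0],"fingers":-1},{"slide":[0,0,-0.14],"turn":[0,0,0],"fingers":-1},{"slide":[0,0,-0.14],"turn":[0,0,0],"fingers":-1}]';python3 -c "
from h import *
st();wsnap('w23');to(.657,.1122+.037,.22,np.radians(-89))"
```

```text
t: 40.13
eef_pos: [0.4806, -0.2639, 0.053]
ee_rot: [-3.141, -0.0, -1.571]
force: [0.6, 0.0, -0.1]
width: 0.0202
t: 40.38
eef_pos: [0.4805, -0.2638, 0.053]
ee_rot: [3.142, -0.0, -1.571]
force: [-1.0, 0.7, 1.0]
width: 0.0136
t: 40.8
eef_pos: [0.48, -0.2637, 0.1542]
ee_rot: [3.141, 0.0, -1.571]
force: [0.5, -0.4, -1.8]
width: 0.0135
t: 41.22
eef_pos: [0.4809, -0.2638, 0.2245]
ee_rot: [-3.139, -0.0, -1.571]
force: [-1.2, -0.7, -2.3]
width: 0.0137
t 41.22 q [-0.145  0.151 -0.274 -0.    -1.143  0.144] p [ 0.4809 -0.2638  0.2245] r [-3.1387e+00 -2.0000e-04 -1.5712e+00] F [-1.21 -0.66 -2.34] w 0.0137
slide [-0.8257, -0.3531, 0.0069] turn [-0.0001, 0.0001, -0.0029] rows>= 10.8
```

View pics/w23b.png

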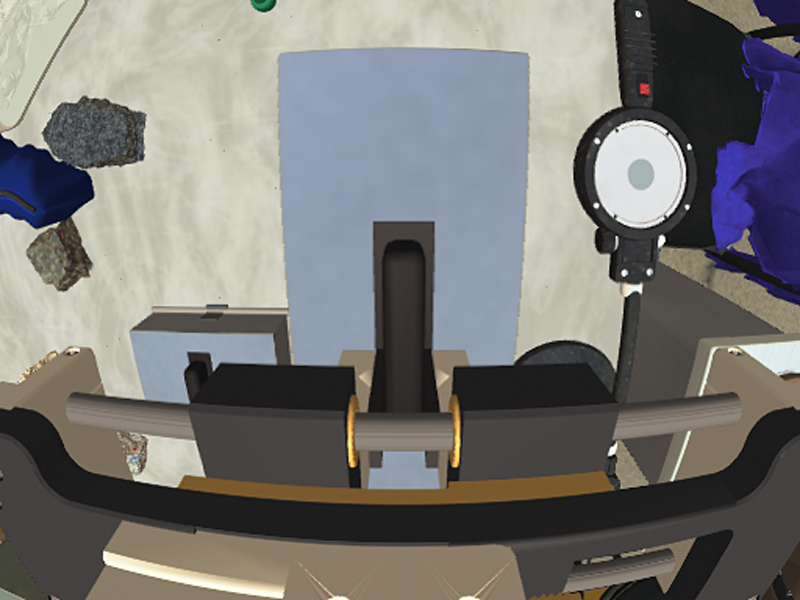

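```bash
python3 -m crank '[{"slide":[-0.03,-0.02,0],"turn":[0,0,0],"fingers":-1},{"slide":[-0.08,-0.05,0],"turn":[0,0,0],"fingers":-1},{"slide":[-0.14,-0.08,0],"turn":[0,0,0],"fingers":-1},{"slide":[-0.21,-0.11,0],"turn":[0,0,0],"fingers":-1},{"slide":[-0.28,-0.14,0],"turn":[0,0,-0.001],"fingers":-1}]';python3 -m crank '[{"slide":[-0.07,-0.03,0],"turn":[0,0,0],"fingers":-1},{"slide":[-0.14,-0.06,0],"turn":[0,0,-0.001],"fingers":-1},{"slide":[-0.21,-0.09,0],"turn":[0,0,-0.002],"fingers":-1},{"slide":[-0.28,-0.12,0],"turn":[0,0,-0.002],"fingers":-1},{"slide":[-0.34,-0.14,0],"turn":[0,0,-0.002],"fingers":-1}]';python3 -c "
from h import *
st();to(.6567,.1493,.2,np.radians(-89))"
```

```text
t: 41.68
eef_pos: [0.55, -0.1226, 0.2215]
ee_rot: [3.139, 0.0, -1.566]
force: [1.2, -1.1, -1.7]
width: 0.0139
t: 42.1
eef_pos: [0.6196, 0.0488, 0.2212]
ee_rot: [3.139, -0.001, -1.552]
force: [0.3, -0.3, -1.3]
width: 0.0132
t 42.1 q [ 0.392  0.277 -0.118 -0.    -1.179 -0.373] p [0.6196 0.0488 0.2212] r [ 3.1391e+00 -6.0000e-04 -1.5517e+00] F [ 0.3  -0.34 -1.33] w 0.0132
slide [-0.1995, -0.0781, 0.042] turn [0.0004, -0.0001, 0.0003] rows>= 2.6
```

```bash
python3 -m crank '[{"slide":[-0.06,-0.025,0],"turn":[0,0,0],"fingers":-1},{"slide":[-0.11,-0.045,0.01],"turn":[0,0,0],"fingers":-1},{"slide":[-0.16,-0.065,0.03],"turn":[0,0,0],"fingers":-1},{"slide":[-0.19,-0.078,0.05],"turn":[0,0,0],"fingers":-1},{"slide":[-0.2,-0.078,0.08],"turn":[0,0,0],"fingers":-1}]';python3 -m crank '[{"slide":[0,0,0.03],"turn":[0,0,0],"fingers":-1},{"slide":[0,0,0.06],"turn":[0,0,0],"fingers":-1},{"slide":[0,0,0.08],"turn":[0,0,0],"fingers":-1},{"slide":[0,0,0.08],"turn":[0,0,0],"fingers":-1},{"slide":[0,0,0.08],"turn":[0,0,0],"fingers":-1}]';python3 -m crank '[{"slide":[0,0,0],"turn":[0,0,0],"fingers":-1},{"slide":[0,0,0],"turn":[0,0,0],"fingers":-1},{"slide":[0,0,0],"turn":[0,0,0],"fingers":-1}]';python3 -c "
from h import *
st();to(.6567,.1493,.12,np.radians(-89));f,c=wsnap('w24');p=get_state()['eef_pos']
cv2.imwrite('pics/r24.png',rect('wrist',f,c,.657,.09,p[2]-.005,half=.1,ppm=3000)[:,:,::-1])"
```

```text
t: 42.52
eef_pos: [0.6574, 0.1497, 0.1812]
ee_rot: [3.141, -0.0, -1.55]
force: [0.2, -0.8, -1.6]
width: 0.0131
t: 42.93
eef_pos: [0.6562, 0.1467, 0.1419]
ee_rot: [3.14, -0.001, -1.552]
force: [0.6, 0.0, -1.3]
width: 0.0138
t: 43.18
eef_pos: [0.6572, 0.1473, 0.144]
ee_rot: [-3.14, 0.001, -1.552]
force: [-0.3, 0.0, -1.6]
width: 0.0137
t 43.18 q [ 0.509  0.413 -0.101  0.    -1.055 -0.491] p [0.6572 0.1473 0.144 ] r [-3.1400e+00  7.0000e-04 -1.5524e+00] F [-0.34  0.03 -1.65] w 0.0137
slide [-0.004, 0.001, 0.048] turn [-0.0002, 0.0001, 0.0002] rows>= 0.6
```

View pics/w24b.png

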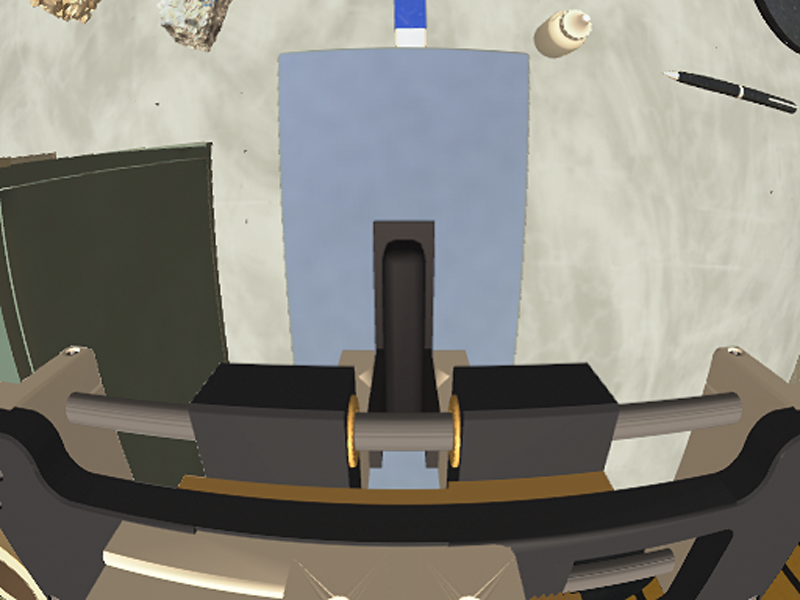

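View pics/r24.png

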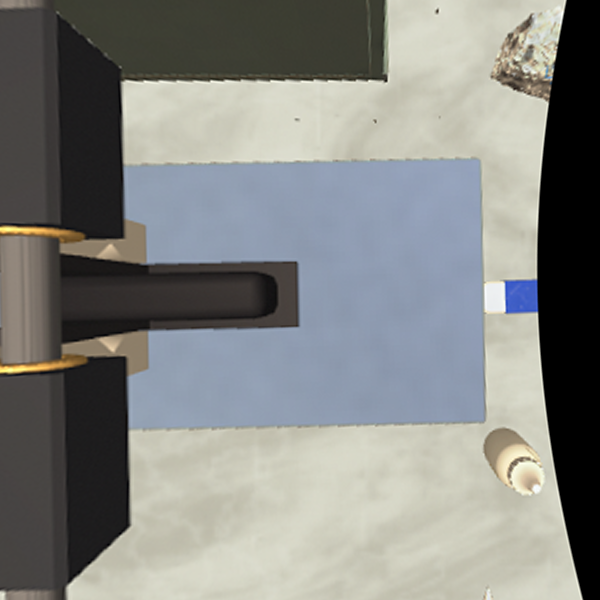

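```bash
python3 -c "
from h import *
to(.6558,.1493,.11,np.radians(-89))";python3 -m crank '[{"slide":[-0.002,0.001,0.015],"turn":[0,0,0],"fingers":-1},{"slide":[-0.004,0.0027,0.03],"turn":[0,0,0],"fingers":-1},{"slide":[-0.004,0.0027,0.045],"turn":[0,0,0],"fingers":-1},{"slide":[-0.004,0.0027,0.06],"turn":[0,0,0],"fingers":-1},{"slide":[-0.004,0.0027,0.07],"turn":[0,0,0],"fingers":-1}]';python3 -m crank '[{"slide":[0,0,0],"turn":[0,0,0],"fingers":-1},{"slide":[0,0,0],"turn":[0,0,0],"fingers":-1},{"slide":[0,0,0],"turn":[0,0,0],"fingers":-1},{"slide":[0,0,0],"turn":[0,0,0],"fingers":-1}]';python3 -c "
from h import *
st();to(.6558,.1493,.059,np.radians(-89))"
```

```text
slide [-0.004, 0.0025, 0.0677] turn [-0.0002, 0.0001, 0.0001] rows>= 0.8
t: 43.65
eef_pos: [0.6546, 0.1491, 0.1062]
ee_rot: [3.14, -0.001, -1.552]
force: [-0.2, -0.8, -2.4]
width: 0.0135
t: 43.98
eef_pos: [0.6557, 0.1493, 0.1084]
ee_rot: [-3.141, 0.0, -1.552]
force: [0.0, 0.7, -1.8]
width: 0.0132
t 43.98 q [ 0.513  0.443 -0.142  0.    -0.985 -0.495] p [0.6557 0.1493 0.1084] r [-3.1408e+00  2.0000e-04 -1.5523e+00] F [ 0.01  0.7  -1.78] w 0.0132
slide [0.0, -0.0002, 0.0987] turn [-0.0001, 0.0, 0.0002] rows>= 1.2
```

```bash
python3 -m crank '[{"slide":[0,0,0.015],"turn":[0,0,0],"fingers":-1},{"slide":[0,0,0.03],"turn":[0,0,0],"fingers":-1},{"slide":[0,0,0.045],"turn":[0,0,0],"fingers":-1},{"slide":[0,0,0.055],"turn":[0,0,0],"fingers":-1},{"slide":[0,0,0.065],"turn":[0,0,0],"fingers":-1}]';python3 -c "
from h import *
st();to(.6558,.1493,.059,np.radians(-89))"
```

```text
t: 44.4
eef_pos: [0.6549, 0.1491, 0.0743]
ee_rot: [3.141, -0.0, -1.552]
force: [-0.3, 0.6, -2.6]
width: 0.0133
t 44.4 q [ 0.513  0.476 -0.176 -0.    -0.92  -0.495] p [0.6549 0.1491 0.0743] r [ 3.1406e+00 -5.0000e-04 -1.5523e+00] F [-0.34  0.65 -2.57] w 0.0133
slide [-0.0005, -0.0018, 0.0305] turn [0.0002, -0.0001, 0.0002] rows>= 0.4
```

```bash
python3 -m crank '[{"slide":[0,0,0.008],"turn":[0,0,0],"fingers":-1},{"slide":[0,0,0.015],"turn":[0,0,0],"fingers":-1},{"slide":[0,0,0.021],"turn":[0,0,0],"fingers":-1},{"slide":[0,0,0.026],"turn":[0,0,0],"fingers":-1},{"slide":[0,0,0.03],"turn":[0,0,0],"fingers":-1}]';python3 -m crank '[{"slide":[0,0,0.002],"turn":[0,0,0],"fingers":-1},{"slide":[0,0,0.004],"turn":[0,0,0],"fingers":-1},{"slide":[0,0,0.004],"turn":[0,0,0],"fingers":-1}]';python3 -c "
from h import *
st()"
```

```text
t: 44.82
eef_pos: [0.6554, 0.1493, 0.0602]
ee_rot: [-3.142, -0.0, -1.552]
force: [-0.5, 0.5, -2.1]
width: 0.0135
t: 45.07
eef_pos: [0.6553, 0.1492, 0.059]
ee_rot: [-3.141, -0.0, -1.552]
force: [-2.4, -0.0, 1.9]
width: 0.0139
t 45.07 q [ 0.513  0.492 -0.19   0.    -0.889 -0.495] p [0.6553 0.1492 0.059 ] r [-3.1413 -0.     -1.5521] F [-2.41 -0.01  1.92] w 0.0139
```

Contact at z 0.059 (expected 0.053 + 0.006). A light press, then release and retreat.

```bash
python3 -m crank '[{"slide":[0,0,0.003],"turn":[0,0,0],"fingers":-1},{"slide":[0,0,0.003],"turn":[0,0,0],"fingers":-1}]';python3 -m crank '[{"slide":[0,0,-0.003],"turn":[0,0,0],"fingers":-1},{"slide":[0,0,-0.003],"turn":[0,0,0],"fingers":0.1},{"slide":[0,0,-0.003],"turn":[0,0,0],"fingers":0.1},{"slide":[0,0,-0.003],"turn":[0,0,0],"fingers":0.1},{"slide":[0,0,-0.003],"turn":[0,0,0],"fingers":0.1}]';python3 -m crank '[{"slide":[0,0,0],"turn":[0,0,0],"fingers":0.1},{"slide":[0,0,-0.04],"turn":[0,0,0],"fingers":0.1},{"slide":[0,0,-0.1],"turn":[0,0,0],"fingers":0.1},{"slide":[0,0,-0.17],"turn":[0,0,0],"fingers":0.1},{"slide":[-0.06,0,-0.25],"turn":[0,0,0],"fingers":0.1}]';python3 -m crank '[{"slide":[-0.03,0.03,-0.07],"turn":[0,0,0],"fingers":0.1},{"slide":[-0.06,0.06,-0.12],"turn":[0,0,0],"fingers":0.1},{"slide":[-0.06,0.08,-0.12],"turn":[0,0,0],"fingers":0.1},{"slide":[-0.06,0.08,-0.12],"turn":[0,0,0],"fingers":0.1},{"slide":[-0.06,0.08,-0.12],"turn":[0,0,0],"fingers":0.1}]'; python3 -c "
from h import *
st();wsnap('w25');hood('w25',.656,.13,z=.054)
f=snap('side','s25.png'); cv2.imwrite('pics/s25z.png',cv2.resize(f[120:310,150:370,::-1],(770,560),interpolation=cv2.INTER_CUBIC))
snap('top','t25.png')"
```

```text
t: 45.23
eef_pos: [0.6554, 0.1492, 0.059]
ee_rot: [-3.141, -0.0, -1.552]
force: [-6.7, -0.0, 12.8]
width: 0.0134
t: 45.65
eef_pos: [0.6554, 0.1492, 0.0582]
ee_rot: [3.142, -0.0, -1.552]
force: [0.1, -0.6, -0.8]
width: 0.035
t: 46.07
eef_pos: [0.6545, 0.1713, 0.1779]
ee_rot: [3.14, -0.001, -1.555]
force: [0.9, 0.6, 0.7]
width: 0.048
t: 46.48
eef_pos: [0.6139, 0.2037, 0.2369]
ee_rot: [-3.141, 0.0, -1.551]
force: [-0.3, 0.3, -0.4]
width: 0.0479
t 46.48 q [ 0.621  0.306 -0.04  -0.    -1.224 -0.602] p [0.6139 0.2037 0.2369] r [-3.1413e+00  5.0000e-04 -1.5514e+00] F [-0.31  0.31 -0.41] w 0.0479
hood c [0.6566 0.1306] size [ 87.5 198.3] ang 88.81
z 0.05 thr 45 handle c [0.6588 0.1314] size [17.1 68.7] ang 88.76
z 0.05 thr 60 handle c [0.6587 0.1313] size [17.9 69.8] ang 88.82
z 0.05 thr 90 handle c [0.6571 0.1309] size [22.2 76.5] ang 88.71
z 0.072 thr 45 handle c [0.6561 0.1307] size [16.  64.4] ang 88.93
z 0.072 thr 60 handle c [0.6559 0.1305] size [16.8 65.3] ang 88.94
z 0.072 thr 90 handle c [0.6545 0.1303] size [20.8 71.6] ang 88.77
```

View pics/w25b.png

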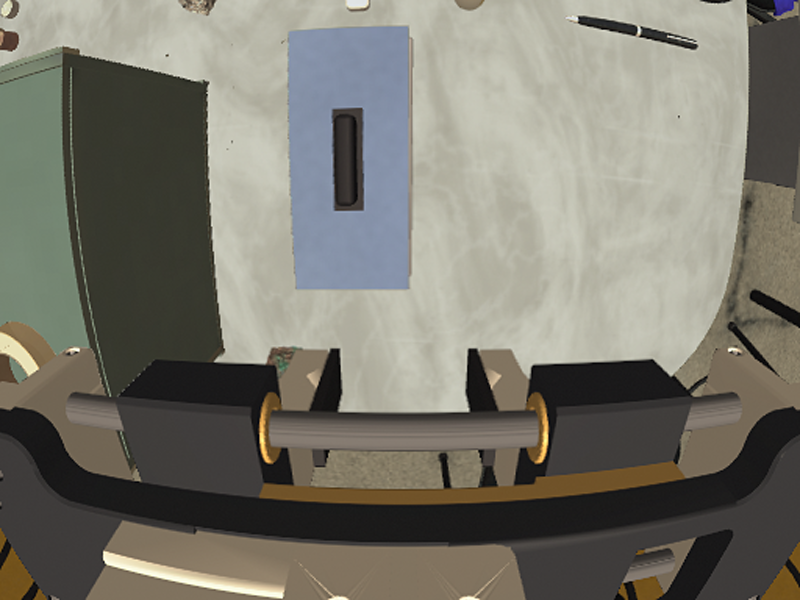

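View pics/s25z.png

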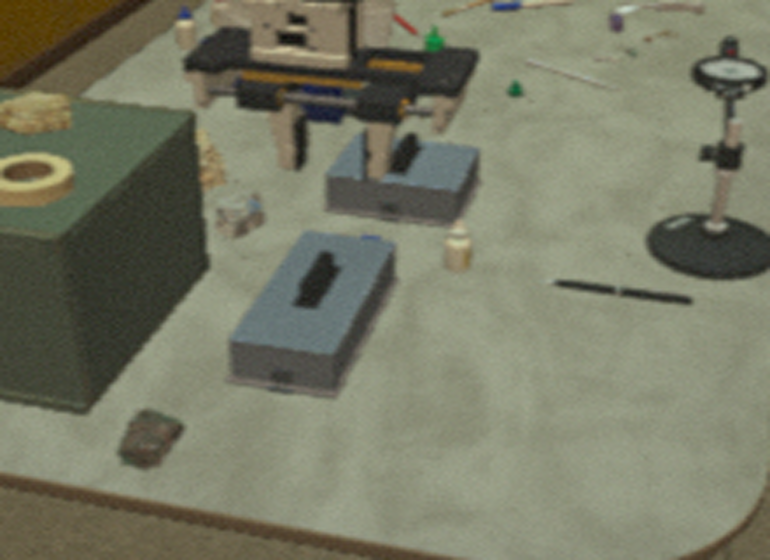

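View pics/t25.png

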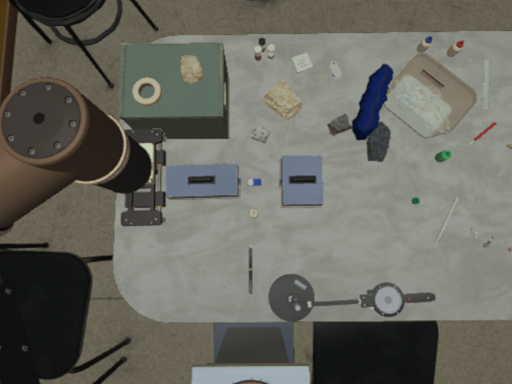

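```bash
python3 -m crank '[{"slide":[0,0,0],"turn":[0,0,0],"fingers":0.1},{"slide":[0,0,0],"turn":[0,0,0],"fingers":0.1},{"slide":[0,0,0],"turn":[0,0,0],"fingers":0.1}]'; python3 -c "
from h import *
print(job_done())"
```

```text
t: 46.88
eef_pos: [0.6145, 0.2031, 0.236]
ee_rot: [3.141, -0.001, -1.553]
force: [-0.7, -0.2, 0.6]
width: 0.0482
the job is handed in; nothing more can be done
None
```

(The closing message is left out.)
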